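Emboss wooden place tags in the tabletop roller press

TASK

Emboss the wooden place tags: lay every tag flat, side by side, on the brass pattern plate of the press, and turn the black pressure knob clockwise until it clicks over to on. Then wind the press's hand wheel, handle over handle, until the bed has run all the way through to its stop. Take all the tags off and put them in the gold wire basket, turn the pressure knob back to off, and leave the bed where it came out; move the bed only with the wheel and do not knock the pumpkins or the mug out of their places.

Things in the scene. Friction and masses are not known exactly. Their poses are not given: they have to be found in the camera images.
- press_mid (a point): middle of the press, at table height; does not move in a run. x points away from the robot, y to the feed-in side, z up: the press's axes. Its grey frame (208 mm along x, 80 mm along y, 185 mm high, knob on top to 230 mm) bridges the bed, with a rubber roller inside; its feet reach 75 mm along y. A tag lying flat on the plate passes under the roller, a pile of two does not.
- plate (a point): centre of the top of the brass pattern plate (150 x 150 mm), 60 mm above the table, axes as the press's. A rim round it stands 3.5 mm above it. Tags knocked together there leave no room for a finger: lay them apart. It is fixed on the middle of the flat aluminium bed (160 mm along x, 320 mm along y, underside 48 mm above the table). It starts 140 mm to the +y side of press_mid and ends 140 mm to its -y side.
- bed (a joint): how far the bed has run through the press, m: 0 = fully on the feed-in side (start), 0.28 = fully through, at its stop. It slides along -y of the press, driven by the hand wheel alone: 22.3 mm for each radian of the wheel. Too stiff to be pushed (over 25 N).
- wheel (a joint): turn of the hand wheel, rad: 0 at the start, stop at 12.57 (two full turns). Grows as the handles pass over the top towards the press's -y. Stays where it is left; takes about 8 N at a handle. At value q handle k (0 to 3) stands at angle p = q + 45 deg + k x 90 deg from straight up: its ball is at y = -80 sin(p), z = 80 cos(p) mm from wheel_hub, in the press's axes.
- wheel_hub (a point): centre of the hand wheel, 115 mm above the table, on the robot's side of the press; axes as the press's, not turning with the wheel. An upright star in the y-z plane, axle along x: four steel spokes 9 mm thick with smooth red balls of 34 mm diameter, 80 mm out. A finger before and one behind a ball (along y) drive it surely; pinched across x it slips. The frame is 55 mm behind its plane (+x), a boss round the axle 39 mm.
- knob (a joint): turn of the black pressure knob on top of the press, rad, clockwise from above: 0 = pressure off (start), 1.4 = on; both are stops. A spring detent lies half-way: short of 0.7 it springs back to 0, past 0.7 it snaps on to 1.4 by itself, and in the same way going back. Takes up to 0.15 N m.
- knob_grip (a point): middle of the pressure knob's grip, 216 mm above the table, on the knob's upright axis. The grip is a bar 44 mm long (the point's x), 14 mm thick (its y), 28 mm high. The point turns with the knob; at 0 its x is the press's x. The knob's round foot, 44 mm in diameter, begins 14 mm below this point.
- basket_in (a point): centre of the inner floor of the gold wire basket, 4 mm above the table; inside 147 mm (along its x) by 217 mm (along its y), rim 42 mm above the table. Fixed to the table.
- tag1_mid (a point): centre of a wooden place tag, a flat board 60 mm long (along its x), 30 mm wide (y), 9 mm thick (z), about 18 g. Lies loose, flat on the table at the start. May be absent.
- tag2_mid (a point): centre of a wooden place tag, a flat board 60 mm long (along its x), 30 mm wide (y), 9 mm thick (z), about 18 g. Lies loose, flat on the table at the start. May be absent.
- tag3_mid (a point): centre of a wooden place tag, a flat board 60 mm long (along its x), 30 mm wide (y), 9 mm thick (z), about 18 g. Lies loose, flat on the table at the start. May be absent.
- pumpkin_white: small white ornamental pumpkin, 64 mm across, 50 mm high; origin under its middle. Bystander.
- pumpkin_orange: orange ornamental pumpkin, 104 mm across, 83 mm high; origin under its middle. Bystander.
- mug: blue mug, 80 mm across, 90 mm high, handle to its own +y; origin under its middle. Bystander.
Not all that is in view belongs to the job. What is shaped like the part that bears tag3_mid but orange, pink or turquoise is not meant.

How it is judged:
By the outcome, as a careful person would: the job done as asked, in the order asked, and still so for the second after the job is handed in, with the robot touching nothing.
Of tag1, tag2, tag3 only 2 to 3 are there at a start; the rules pass over those that are not, and their reading is None.
At some moment in a run one of tag1, tag2, tag3 may be knocked a few centimetres aside while the robot is not near it.
Once in a run the grip may slacken for a moment while it holds something.
It also fails if it takes over 210 s, if anything falls off the work surface, if the arm or the gripper's body presses on something with over 40 N, if the wrist force passes 120 N, or if a joint passes its speed limit or range.

ROBOT

A 6-joint arm with a two-finger parallel gripper is mounted at the origin on the work surface. World frame = base frame: x ahead of the robot, y to its left, z up, the work surface at z = 0. Lengths are in m, angles in rad, forces in N, time in s.
With the tool pointing down it reaches from about 0.25 to 0.8 m from the base axis. Payload 3.9 kg.
Tool frame: the origin (TCP) lies on the centre line of the jaws, within the pads' length; the fingertips stand 8 mm ahead of it and the grasp point (between the pads) lies 11 mm behind it (manip.tip_reach is the distance from the TCP to the fingertips, in m); x points along the fingers, y is the direction in which the jaws open and shut, and the axes are right-handed (so a half turn about x gives the same grasp; the last joint's range is limited). The gripper opens to 85 mm and grips with 20 to 120 N. Pads are 22 mm wide; open, the fingers measure 114 mm over their backs; the gripper's body (76 mm by 85 mm) begins 54 mm behind the grasp point. The pads swing forward as they close: fully open they stand 13 mm farther back than shut.
Start: joints at [1.348, 0.26, -0.138, 1.173, 0, 1.571], TCP at [0.116, 0.512, 0.239] pointing down, gripper open.
Joint ranges: [-2.78, 2.78], [-0.83, 1.72], [-1.28, 1.37], [-1.9, 2.12], [-1.57, 1.48], [-3.14, 3.14]. Speed limits (rad/s): [2.57, 2.57, 3.14, 3.14, 3.14, 3.14].

INTERFACE

Orientations are given as a unit quaternion [w, x, y, z].
In Python, from station import state, viewer, manip gives the robot as it stands.
- The arm moves only by the tool move_arm, never from a script. Its argument "increments" is a list of rows, each an object of numbers: "fingers": the finger opening in cm, from 0 to 8.54; "x", "y", "z": the shift along the tool's x, y, z in cm; "roll": the turn about the tool's x in degrees. A call has 1 to 12 rows; each row shifts and turns the commanded pose from where the row before left it, along the tool's axes as they then stand; what a row does not reach is not made up. A row lasts 1/8 s, in which the tool goes at most 62.5 mm and 10.7 degrees, less where a joint would pass 70% of its speed; a pose out of reach is approached as far as the arm can. A call with a gripper value outside its range is refused whole. The fingers move at their own pace and stop on an object; the grip force is fixed at half the most. Time passes only in rows, so rows that do not move let the fingers close. It gives the time, the measured TCP pose, the force and the opening at its end, in the units of the state.
- state(): the state, without advancing time (a new reading comes with each control period).
- viewer.camera(name): name is "side" or "top"; returns a dict with "color" (480x640x3 uint8, blue, green, red), "fx", "fy", "cx", "cy" (pixels), "dist" ([k1, k2, p1, p2, k3] as OpenCV has them; the pictures are not rectified), "cam_to_world" (4x4, takes a point from camera to world coordinates). Camera axes: x right, y down, z forward; pixel columns grow to the right and rows downward; lengths in m; the calibration is good to about 2 mm. A picture is of the moment at which its call begins. There is no depth.
- manip.sign_off(): hands the job in, once; it reports no verdict.
The state is a dict: "time": time; "qpos": joint angles; "joint_vel": joint speeds; "tau": joint torques, N m; "position": TCP position; "eef_rot": TCP orientation; "force": force on the tool from outside, world axes, zero at the start; "moment": the same for the moment, N m; "opening": opening from 0.0 (shut) to 1.0 (fully open).
Only numpy, scipy, OpenCV 4.12 (cv2) and the standard library are available. Lean on these libraries where they do the work, as an engineer would, in place of code of your own. Each camera call takes 0.05 s, during which the arm holds its last target.

## Working session

There is one attempt and no reset: what is moved stays moved. The work goes in short steps, Python scripts to look and compute and a tool call to move; the robot and the scene stay as the last step left them, time stands still between calls to the robot, and variables do not carry over. Pictures are saved under pics/ and viewed, and the job is handed in when it is done.

Besides the shell and the picture viewer there is one more tool, called by a JSON object that holds its "method" and its "body". move_arm: Moves the arm, as the interface text tells. Its arguments: {"type":"object","properties":{"increments":{"type":"array","items":{"type":"object","properties":{"fingers":{"type":"number"},"x":{"type":"number"},"y":{"type":"number"},"z":{"type":"number"},"roll":{"type":"number"}}}}},"required":["increments"]}

```bash
mkdir -p pics; ls
python3 - <<'E'
from station import state, viewer, manip
import cv2
s=state(); print(s)
for n in("side","top"):
    c=viewer.camera(n); cv2.imwrite(f"pics/{n}0.png",c["color"]); print(n,c["fx"],c["fy"],c["cx"],c["cy"],c["dist"]); print(c["cam_to_world"])
print(manip.tip_reach, state()["time"])
E
```

```text
pics
{'time': 0.0, 'qpos': array([ 1.34804528e+00,  2.60686697e-01, -1.39401194e-01,  1.17265952e+00,
       -2.78345748e-05,  1.57077576e+00]), 'joint_vel': array([ 3.46826906e-05,  1.21952697e-03, -3.18249763e-03,  1.17510134e-03,
       -1.89188657e-04,  8.34186616e-04]), 'tau': array([ 7.98772890e-04, -4.05680966e+01,  2.53919685e+01,  1.89257419e-02,
       -3.36728465e-05, -8.03900775e-06]), 'position': array([0.1158414 , 0.51137951, 0.2384513 ]), 'eef_rot': array([ 0.70265924,  0.07789777,  0.70279303, -0.07927102]), 'force': array([0.28012688, 0.13330951, 0.75931598]), 'moment': array([-0.01787737,  0.01949064,  0.02138132]), 'opening': 0.997952621215209}
side 591.9486226113169 591.9486226113169 323.1301016230451 243.02189695261296 [-0.02553313  0.          0.          0.          0.        ]
[[ 0.83576808 -0.28766046  0.46769987 -0.18641973]
 [-0.54888278 -0.46067185  0.69750207 -0.96618142]
 [ 0.0148124  -0.83966237 -0.5429067   0.88361908]
 [ 0.          0.          0.          1.        ]]
top 464.80894757904315 464.80894757904315 320.4091832406784 240.35925356962153 [-0.05312732  0.          0.          0.          0.        ]
[[ 3.95231510e-03 -9.87685746e-01  1.56400918e-01  2.70465540e-01]
 [-9.99510424e-01  9.52484746e-04  3.12730629e-02 -2.62329867e-02]
 [-3.10369280e-02 -1.56447949e-01 -9.87198434e-01  1.32511402e+00]
 [ 0.00000000e+00  0.00000000e+00  0.00000000e+00  1.00000000e+00]]
0.008 0.1
```

View pics/side0.png

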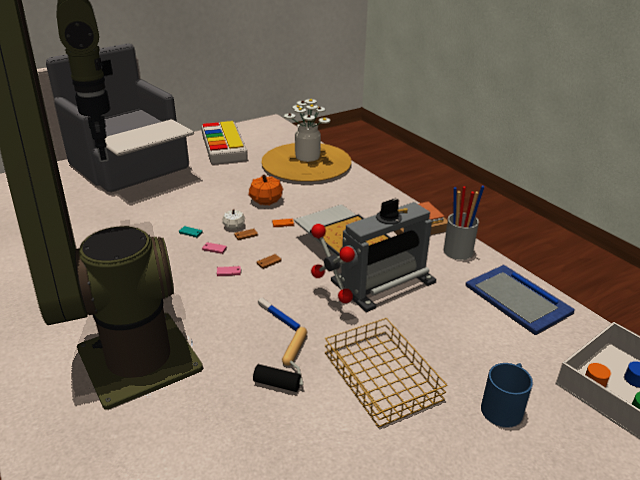

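View pics/top0.png

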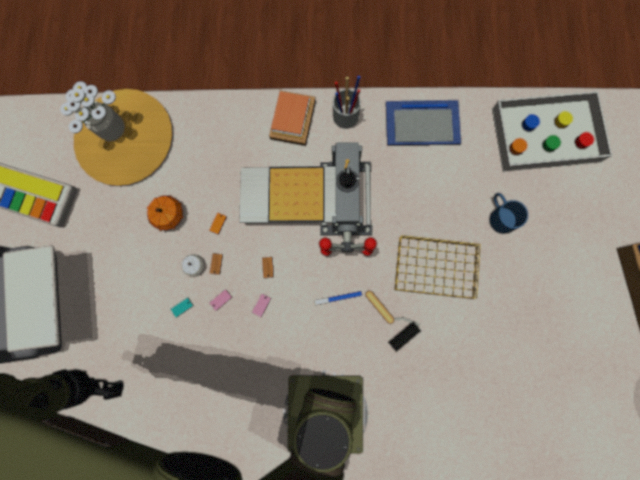

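Candidates (top view pixels): brown boards at (216,264) and (268,267). Lookalikes are orange (217,223), pink (221,299) and (262,305), turquoise (182,307). I'll check them in close crops.

```bash
cat > h.py <<'E'
import numpy as np, cv2
from station import state, viewer, manip
from scipy.spatial.transform import Rotation as R
def cam(n): 
    c=viewer.camera(n); c["K"]=np.array([[c["fx"],0,c["cx"]],[0,c["fy"],c["cy"]],[0,0,1]]); c["dist"]=np.array(c["dist"],float); c["cam_to_world"]=np.array(c["cam_to_world"]); return c
def ray(c,uv):
    p=cv2.undistortPoints(np.array([[uv]],float),c["K"],c["dist"])[0,0]
    T=c["cam_to_world"]; return T[:3,3],T[:3,:3]@np.array([p[0],p[1],1.])
def onz(c,uv,z):
    o,d=ray(c,uv); return o+d*(z-o[2])/d[2]
def proj(c,P):
    T=np.linalg.inv(c["cam_to_world"]); r,_=cv2.Rodrigues(T[:3,:3])
    return cv2.projectPoints(np.array(P,float).reshape(-1,1,3),r,T[:3,3],c["K"],c["dist"])[0][:,0]
def crop(c,x0,y0,w,h,f,name):
    im=c["color"][y0:y0+h,x0:x0+w]; cv2.imwrite("pics/"+name,cv2.resize(im,None,fx=f,fy=f,interpolation=cv2.INTER_CUBIC))
def tri(c1,u1,c2,u2):
    o1,d1=ray(c1,u1);o2,d2=ray(c2,u2);d1/=np.linalg.norm(d1);d2/=np.linalg.norm(d2)
    A=np.stack([d1,-d2],1);t=np.linalg.lstsq(A,o2-o1,rcond=None)[0];a=o1+t[0]*d1;b=o2+t[1]*d2
    return (a+b)/2,np.linalg.norm(a-b)
def pose():
    s=state(); q=s["eef_rot"]; return s["position"],R.from_quat([q[1],q[2],q[3],q[0]]).as_matrix(),s
E
python3 - <<'E'
from h import *
t=cam("top");s=cam("side")
crop(t,170,200,120,120,6,"tagt.png"); crop(s,170,205,140,90,5,"tags.png")
crop(t,230,130,160,130,5,"presst.png"); crop(s,290,180,160,135,5,"presss.png")
crop(t,385,190,150,115,5,"bask.png")
E
```

```text
(no output)
```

View pics/tagt.png

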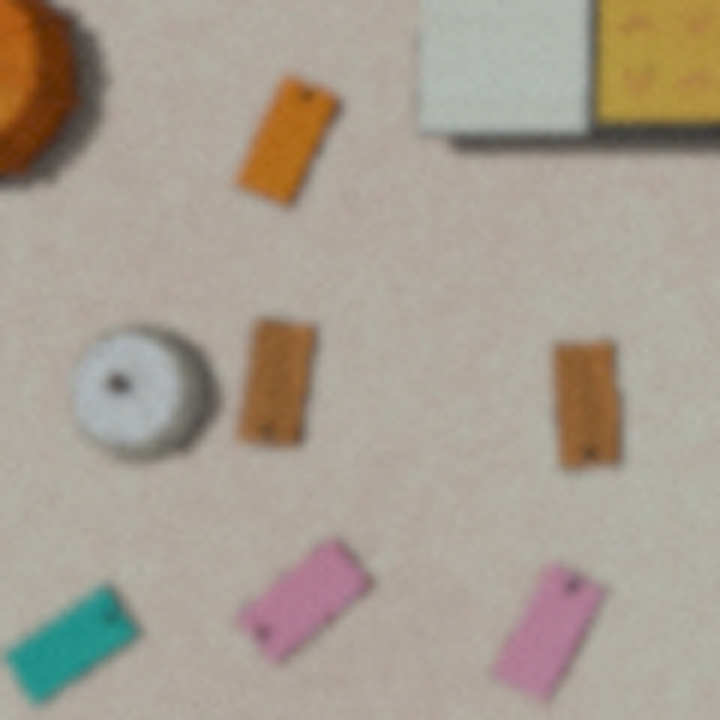

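View pics/tags.png

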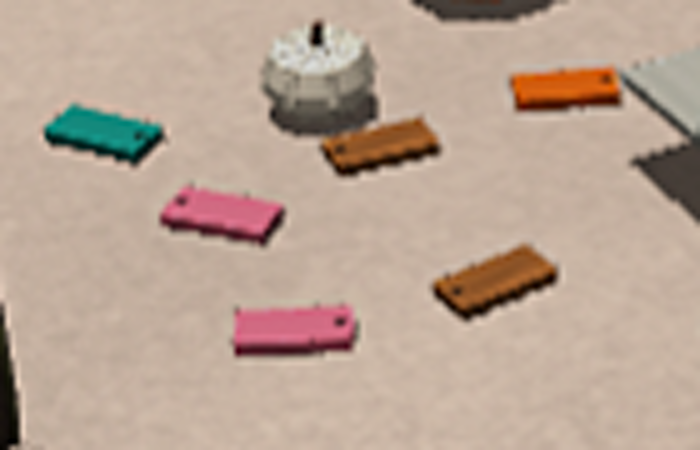

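View pics/presst.png

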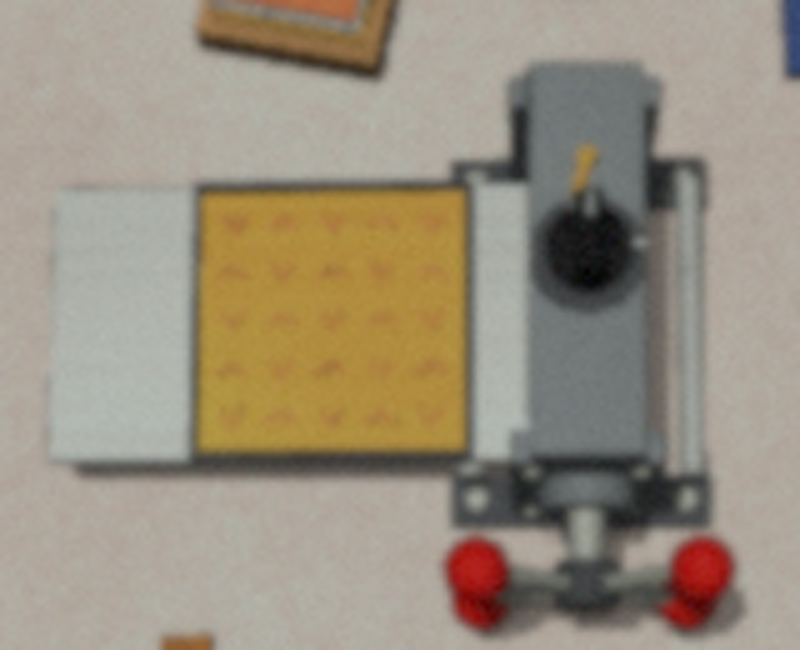

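View pics/presss.png

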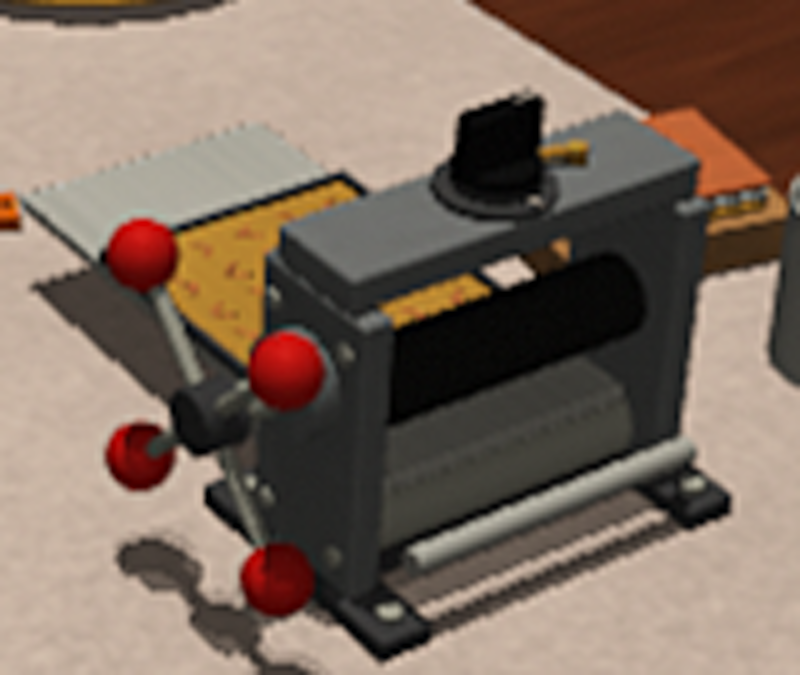

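View pics/bask.png

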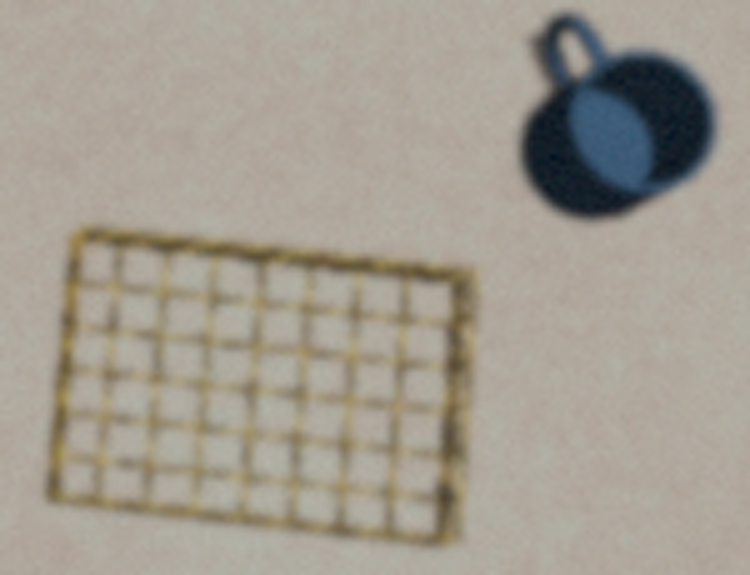

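The two brown tags (tag crop centres about (278,382) and (588,405)) match. The others are coloured decoys. Next I'll measure everything.

Run:
```python
from h import *
t=cam("top");s=cam("side")
np.set_printoptions(precision=4,suppress=True)
C=lambda off,f,p:[off[0]+(p[0]+.5)/f-.5,off[1]+(p[1]+.5)/f-.5]
for nm,cs in dict(L=[(255,318),(317,325),(302,443),(240,438)],R=[(556,343),(614,342),(622,465),(563,468)]).items():
    P=np.array([onz(t,C((170,200),6,p),.009) for p in cs]); m=P.mean(0); d=(P[0]+P[1]-P[2]-P[3]); print("tag",nm,m,np.degrees(np.arctan2(d[1],d[0])),np.linalg.norm(d)/2)
for nm,cs,off in (("L",[(322,150),(345,170),(438,147),(432,122)],0),("R",[(434,286),(468,312),(556,270),(528,246)],0)):
    P=np.array([onz(s,C((170,205),5,p),.009) for p in cs]); print("side tag",nm,P.mean(0))
P=np.array([onz(t,C((230,130),5,p),.0635) for p in [(193,186),(470,182),(470,455),(193,458)]]);print("plate",P,P.mean(0)); 
P=np.array([onz(t,C((230,130),5,p),.06) for p in [(53,187),(50,460)]]);print("bedend",P)
b1=tri(t,C((230,130),5,(476,567)),s,C((290,180),5,(142,255)))
b2=tri(t,C((230,130),5,(703,567)),s,C((290,180),5,(287,371)))
print("balls",b1,b2,(b1[0]+b2[0])/2)
d=b1[0]-b2[0];print("yaw",np.degrees(np.arctan2(-d[0],d[1])),np.linalg.norm(d))
print("hub top",onz(t,C((230,130),5,(583,583)),.13))
P=np.array([onz(t,C((230,130),5,p),.185) for p in [(527,62),(645,62),(645,458),(527,458)]]);print("frame top",P,P.mean(0))
P=np.array([onz(t,C((230,130),5,p),.014) for p in [(453,523),(708,523),(453,162),(706,160)]]);print("feet",P,P.mean(0))
print("knob top view", onz(t,C((230,130),5,(586,245)),.216))
P=np.array([onz(t,C((385,190),5,p),.042) for p in [(76,232),(475,268),(455,545),(52,500)]]);print("basket",P,P.mean(0)); d=P[1]+P[2]-P[0]-P[3];print(np.degrees(np.arctan2(-d[1],-d[0]))-90,)
# orig knob bar top side: front edge
print("mug top",onz(t,C((385,190),5,(625,135)),.09), "pw",onz(t,C((170,200),6,(135,390)),.03))
```

```text
tag L [0.4132 0.3155 0.009 ] -5.070742865851459 0.05752892759171303
tag R [0.4022 0.1657 0.009 ] 4.670700858344346 0.059414052668454634
side tag L [0.4117 0.3088 0.009 ]
side tag R [0.4024 0.1632 0.009 ]
plate [[0.6817 0.1627 0.0635]
 [0.683  0.0056 0.0635]
 [0.5257 0.0051 0.0635]
 [0.5244 0.1591 0.0635]] [0.6037 0.0831 0.0635]
bedend [[0.683  0.2436 0.06  ]
 [0.5242 0.24   0.06  ]]
balls (array([ 0.4464, -0.0007,  0.171 ]), np.float64(0.00032599323611174816)) (array([ 0.4466, -0.1146,  0.1718]), np.float64(0.0006426993144716763)) [ 0.4465 -0.0576  0.1714]
yaw 0.10670182020043192 0.11398438452209697
hub top [ 0.4444 -0.0554  0.13  ]
frame top [[ 0.7075 -0.0267  0.185 ]
 [ 0.7071 -0.0874  0.185 ]
 [ 0.4994 -0.0853  0.185 ]
 [ 0.4995 -0.0264  0.185 ]] [ 0.6034 -0.0564  0.185 ]
feet [[ 0.496   0.016   0.014 ]
 [ 0.4959 -0.1297  0.014 ]
 [ 0.7115  0.0168  0.014 ]
 [ 0.7119 -0.1316  0.014 ]] [ 0.6038 -0.0571  0.014 ]
knob top view [ 0.6004 -0.0556  0.216 ]
basket [[ 0.4858 -0.2071  0.042 ]
 [ 0.4653 -0.4286  0.042 ]
 [ 0.3122 -0.4104  0.042 ]
 [ 0.3369 -0.1907  0.042 ]] [ 0.4001 -0.3092  0.042 ]
-5.843474335478874
mug top [ 0.5307 -0.4986  0.09  ] pw [0.4065 0.3786 0.03  ]
```

```bash
cat >> h.py <<'E'
def plan(x,y,z,yaw=None):
    """yaw deg of tool y axis in world (mod 180 chosen nearest). prints deltas in tool axes (after roll) cm"""
    p,M,s=pose(); cur=np.degrees(np.arctan2(M[1,1],M[0,1]))
    roll=0
    if yaw is not None:
        d=(yaw-cur+90)%180-90; roll=-d
        M2=M@R.from_euler('x',roll,degrees=True).as_matrix()
    else: M2=M
    d=np.array([x,y,z])-p
    print("t %.2f pos"%s["time"],p.round(4),"yaw %.1f q6 %.2f op %.3f"%(cur,s["qpos"][5],s["opening"]),"F",s["force"].round(1))
    print("axisx",M[:,0].round(3),"roll %.1f then xyz cm"%roll,(M2.T@d*100).round(2), "| without roll",(M.T@d*100).round(2))
E
python3 - <<'E'
from h import *
p,M,s=pose(); print(M.round(3))
plan(.4022,.1645,.06,94.7)
plan(.4022,.1645,.06,4.7)
E
```

```text
[[-0.     0.221  0.975]
 [-0.001  0.975 -0.221]
 [-1.    -0.001  0.   ]]
t 0.30 pos [0.116  0.5118 0.239 ] yaw 77.2 q6 1.57 op 1.003 F [ 0.7 -0.4 -0.1]
axisx [-0.    -0.001 -1.   ] roll -17.5 then xyz cm [ 17.92 -36.95  25.69] | without roll [ 17.92 -27.53  35.59]
t 0.30 pos [0.116  0.5118 0.239 ] yaw 77.2 q6 1.57 op 1.003 F [ 0.7 -0.4 -0.1]
axisx [-0.    -0.001 -1.   ] roll 72.5 then xyz cm [17.92 25.69 36.95] | without roll [ 17.92 -27.53  35.59]
```

{"method": "move_arm", "body": {"increments": [{"y": -3.4,"z": 4.4,"fingers": 5.0},{"y": -3.4,"z": 4.4},{"y": -3.4,"z": 4.4},{"y": -3.4,"z": 4.4},{"y": -3.4,"z": 4.4,"x": 2},{"y": -3.4,"z": 4.4,"x": 3},{"y": -3.4,"z": 4.4,"x": 3},{"y": -3.7,"z": 4.8,"x": 3},{"roll": -8.7,"x": 2},{"roll": -8.8}]}}

```text
schema error: expected keys fingers, x, y, z, roll
```

Run:
```python
from h import *
t=cam("top");s=cam("side")
crop(t,170,190,130,130,5,"a1.png");crop(s,150,160,200,150,4,"a2.png")
plan(.4022,.1645,.03,94.7)
```

```text
t 0.40 pos [0.116  0.5119 0.2392] yaw 77.2 q6 1.57 op 0.999 F [-0.5 -1.   0.7]
axisx [-0. -0. -1.] roll -17.5 then xyz cm [ 20.92 -36.97  25.68] | without roll [ 20.92 -27.55  35.59]
```

View pics/a1.png

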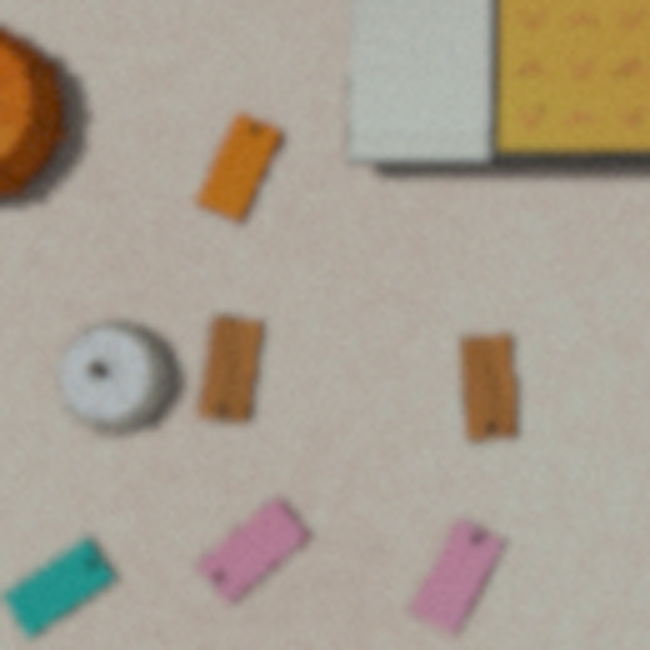

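View pics/a2.png

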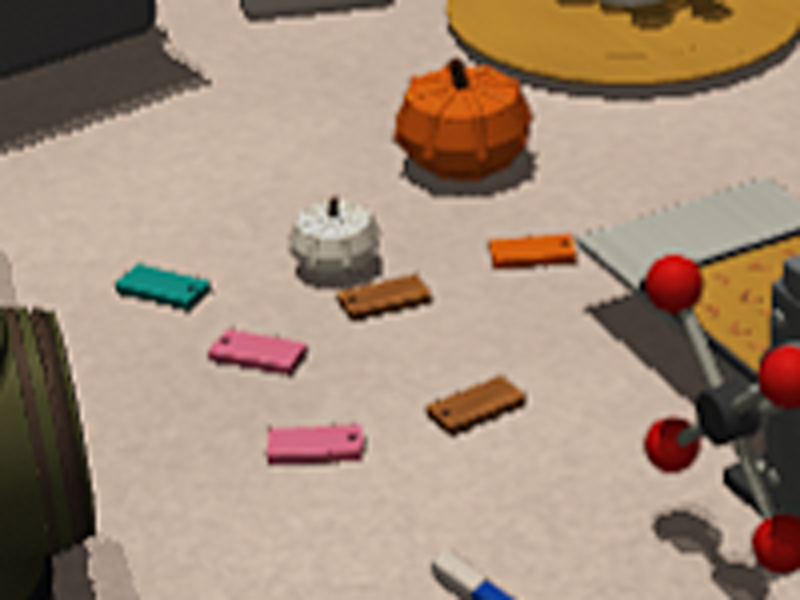

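The move call needs every key in each row, so I'll send full rows.

{"method": "move_arm", "body": {"increments": [{"fingers": 5.0,"x": 0,"y": -3.4,"z": 4.4,"roll": 0},{"fingers": 5.0,"x": 0,"y": -3.4,"z": 4.4,"roll": 0},{"fingers": 5.0,"x": 0,"y": -3.4,"z": 4.4,"roll": 0},{"fingers": 5.0,"x": 0,"y": -3.4,"z": 4.4,"roll": 0},{"fingers": 5.0,"x": 2,"y": -3.4,"z": 4.4,"roll": 0},{"fingers": 5.0,"x": 3,"y": -3.4,"z": 4.4,"roll": 0},{"fingers": 5.0,"x": 3,"y": -3.4,"z": 4.4,"roll": 0},{"fingers": 5.0,"x": 3,"y": -3.7,"z": 4.8,"roll": 0},{"fingers": 5.0,"x": 2,"y": 0,"z": 0,"roll": -8.7},{"fingers": 5.0,"x": 0,"y": 0,"z": 0,"roll": -8.8}]}}

```text
time: 1.65
position: [0.3979, 0.168, 0.1106]
eef_rot: [0.705, -0.03, 0.708, 0.03]
force: [-0.2, -0.6, 0.0]
opening: 0.588
```

Run:
```python
from h import *
t=cam("top");s=cam("side")
crop(t,170,190,130,130,5,"b1.png");crop(s,190,150,200,150,4,"b2.png")
plan(.4022,.1645,.03,94.7)
```

```text
t 1.75 pos [0.3987 0.1691 0.1119] yaw 94.7 q6 0.32 op 0.584 F [-0.6  0.4  0.1]
axisx [-0.001 -0.    -1.   ] roll -0.0 then xyz cm [ 8.19 -0.49  0.32] | without roll [ 8.19 -0.49  0.32]
```

View pics/b2.png

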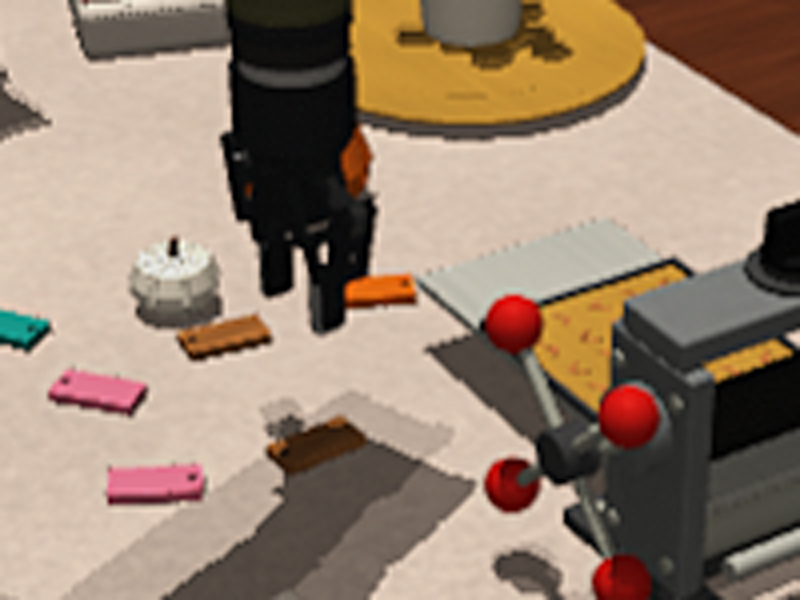

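{"method": "move_arm", "body": {"increments": [{"fingers": 5.0,"x": 3,"y": -0.5,"z": 0.3,"roll": 0},{"fingers": 5.0,"x": 3,"y": 0,"z": 0,"roll": 0},{"fingers": 5.0,"x": 2.8,"y": 0,"z": 0,"roll": 0},{"fingers": 5.0,"x": 0.6,"y": 0,"z": 0,"roll": 0},{"fingers": 5.0,"x": 0,"y": 0,"z": 0,"roll": 0}]}}

```text
time: 2.38
position: [0.4024, 0.1651, 0.0186]
eef_rot: [0.707, -0.029, 0.706, 0.029]
force: [-0.7, 0.2, 0.4]
opening: 0.586
```

Run:
```python
from h import *
t=cam("top");s=cam("side")
crop(s,230,210,100,75,8,"c2.png")
plan(.4022,.1645,.01,94.7)
```

```text
t 2.48 pos [0.4031 0.1654 0.0192] yaw 94.7 q6 0.31 op 0.585 F [0.2 0.  0.2]
axisx [ 0.002  0.001 -1.   ] roll 0.0 then xyz cm [ 0.92 -0.08 -0.1 ] | without roll [ 0.92 -0.08 -0.1 ]
```

View pics/c2.png

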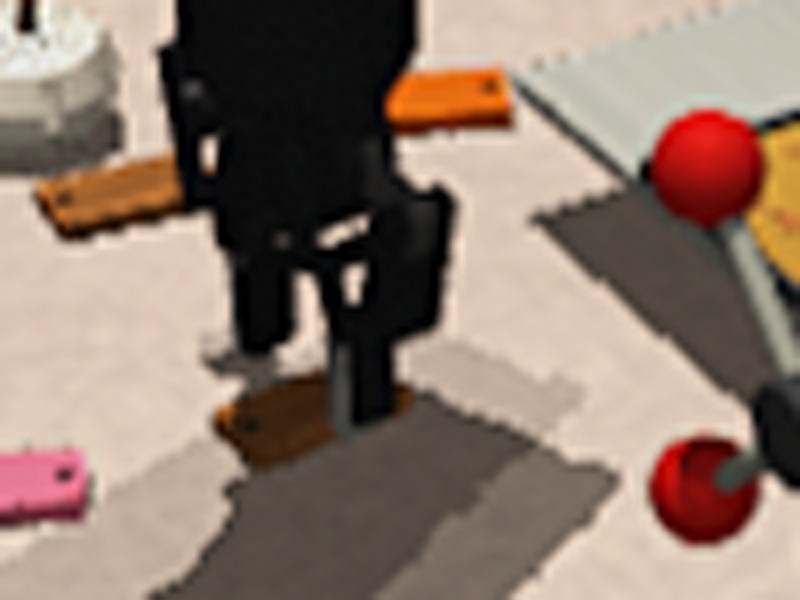

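{"method": "move_arm", "body": {"increments": [{"fingers": 5.0,"x": 0.6,"y": 0,"z": 0,"roll": 0},{"fingers": 5.0,"x": 0.3,"y": 0,"z": 0,"roll": 0},{"fingers": 5.0,"x": 0,"y": 0,"z": 0,"roll": 0}]}}

```text
time: 2.85
position: [0.4019, 0.1648, 0.0091]
eef_rot: [0.706, -0.029, 0.707, 0.029]
force: [-0.2, -0.2, -0.1]
opening: 0.586
```

Run:
```python
from h import *
s=cam("side")
crop(s,230,210,100,75,8,"c3.png")
plan(.4022,.1645,.01,94.7)
```

```text
t 2.90 pos [0.402  0.1648 0.0092] yaw 94.7 q6 0.31 op 0.586 F [-0.2  0.2  0.3]
axisx [-0. -0. -1.] roll 0.0 then xyz cm [-0.08 -0.03  0.02] | without roll [-0.08 -0.03  0.02]
```

View pics/c3.png

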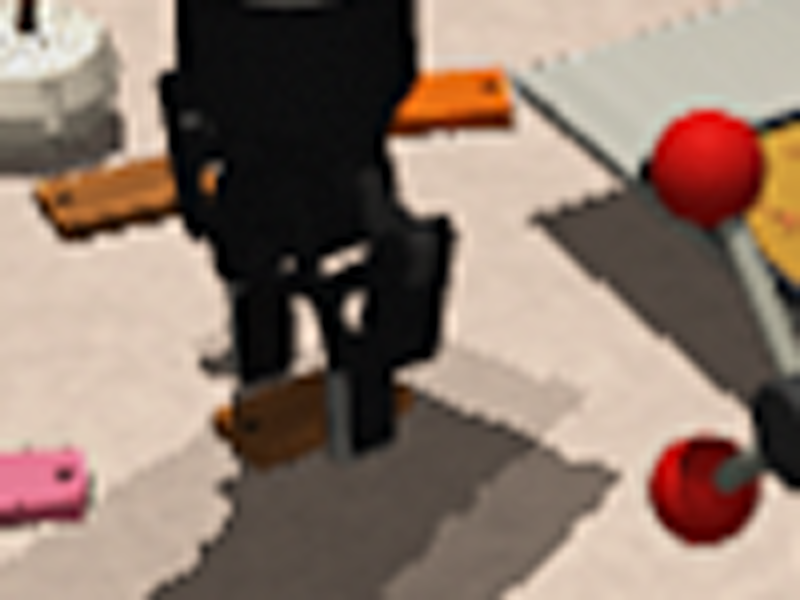

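{"method": "move_arm", "body": {"increments": [{"fingers": 2.0,"x": 0,"y": 0,"z": 0,"roll": 0},{"fingers": 2.0,"x": 0,"y": 0,"z": 0,"roll": 0},{"fingers": 2.0,"x": 0,"y": 0,"z": 0,"roll": 0},{"fingers": 2.0,"x": 0,"y": 0,"z": 0,"roll": 0}]}}

```text
time: 3.4
position: [0.4023, 0.1649, 0.0096]
eef_rot: [0.707, -0.029, 0.706, 0.029]
force: [-1.1, -0.8, 6.3]
opening: 0.328
```

{"method": "move_arm", "body": {"increments": [{"fingers": 2.0,"x": -1,"y": 0,"z": 0,"roll": 0},{"fingers": 2.0,"x": -5,"y": 0,"z": 0,"roll": 0},{"fingers": 2.0,"x": -5,"y": 0,"z": 0,"roll": 0},{"fingers": 2.0,"x": -4,"y": 0,"z": 0,"roll": 0},{"fingers": 2.0,"x": 0,"y": 0,"z": 0,"roll": 0}]}}

```text
time: 4.03
position: [0.4048, 0.166, 0.1628]
eef_rot: [0.709, -0.028, 0.704, 0.03]
force: [-0.1, -0.1, 1.2]
opening: 0.324
```

Run:
```python
from h import *
s=cam("side");t=cam("top")
crop(s,190,140,160,120,5,"d2.png");crop(t,170,190,130,130,5,"d1.png")
plan(.568,.058,.12,90.3)
```

```text
t 4.12 pos [0.4022 0.1649 0.1595] yaw 94.7 q6 0.31 op 0.328 F [-0.6 -0.3  0.5]
axisx [ 0.001  0.    -1.   ] roll 4.4 then xyz cm [  3.96 -10.78  16.52] | without roll [  3.96 -12.02  15.64]
```

View pics/d2.png

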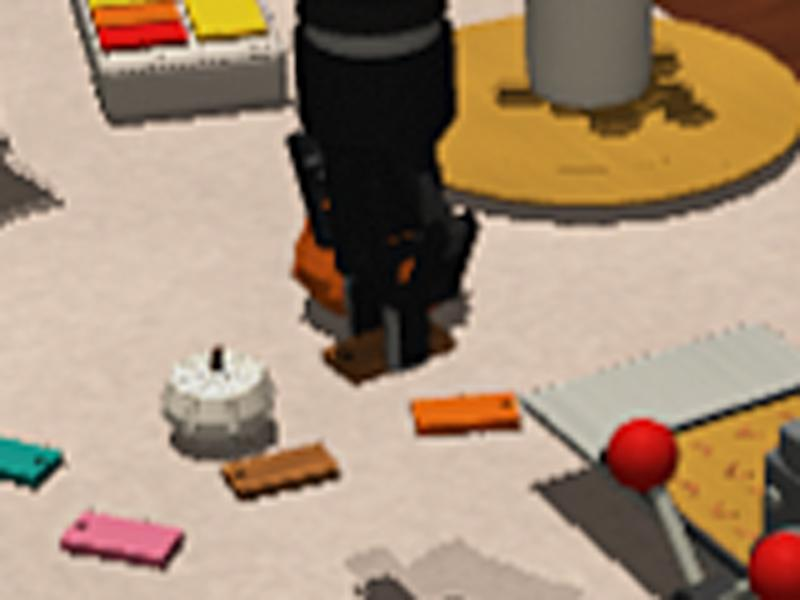

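View pics/d1.png

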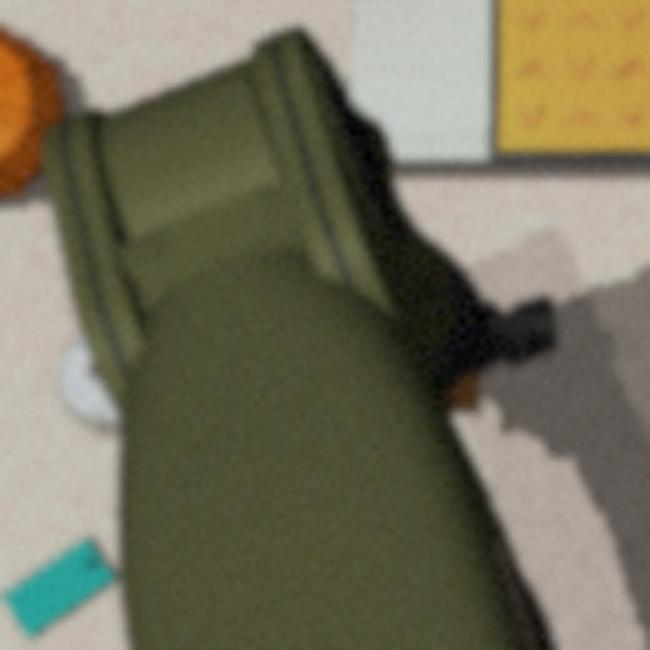

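{"method": "move_arm", "body": {"increments": [{"fingers": 2.0,"x": 0,"y": -3,"z": 3.9,"roll": 0},{"fingers": 2.0,"x": 0,"y": -3,"z": 3.9,"roll": 0},{"fingers": 2.0,"x": 0,"y": -3,"z": 3.9,"roll": 0},{"fingers": 2.0,"x": 0,"y": -3,"z": 3.9,"roll": 0},{"fingers": 2.0,"x": 2,"y": 0,"z": 0,"roll": 4.4},{"fingers": 2.0,"x": 2,"y": 0,"z": 0,"roll": 0},{"fingers": 2.0,"x": 0,"y": 0,"z": 0,"roll": 0}]}}

```text
time: 5.0
position: [0.5646, 0.0577, 0.1158]
eef_rot: [0.704, -0.002, 0.71, 0.002]
force: [0.2, 0.2, -0.2]
opening: 0.328
```

Run:
```python
from h import *
s=cam("side");t=cam("top")
crop(s,270,140,160,120,5,"d2.png");crop(t,220,130,160,130,5,"d1.png")
plan(.568,.058,.070,90.3)
```

```text
t 5.10 pos [0.5667 0.0581 0.1184] yaw 90.3 q6 0.10 op 0.328 F [ 1.  -0.1  0.1]
axisx [-0.002 -0.    -1.   ] roll 0.0 then xyz cm [ 4.84 -0.01  0.14] | without roll [ 4.84 -0.01  0.14]
```

View pics/d2.png

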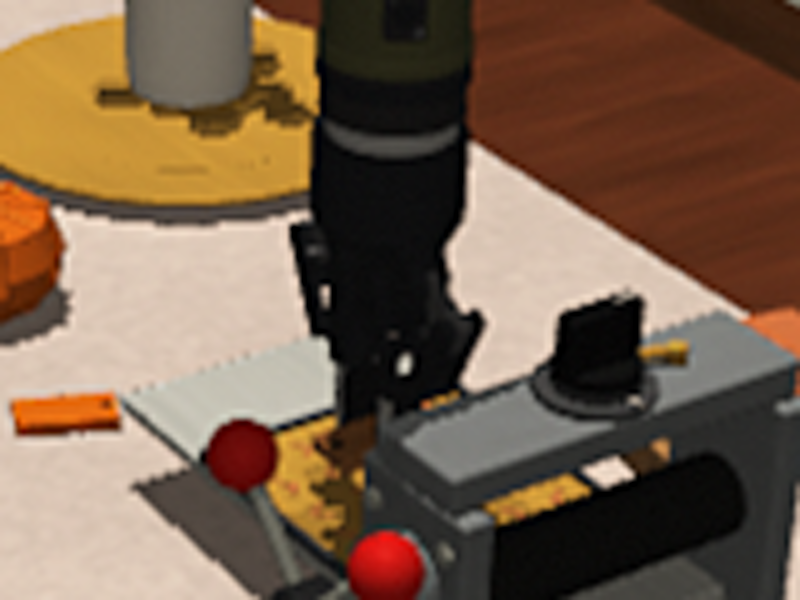

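{"method": "move_arm", "body": {"increments": [{"fingers": 2.0,"x": 2,"y": 0,"z": 0.1,"roll": 0},{"fingers": 2.0,"x": 2,"y": 0,"z": 0,"roll": 0},{"fingers": 2.0,"x": 0.5,"y": 0,"z": 0,"roll": 0},{"fingers": 2.0,"x": 0.3,"y": 0,"z": 0,"roll": 0},{"fingers": 2.0,"x": 0,"y": 0,"z": 0,"roll": 0},{"fingers": 2.0,"x": 0,"y": 0,"z": 0,"roll": 0}]}}

```text
time: 5.85
position: [0.5691, 0.0582, 0.072]
eef_rot: [0.708, -0.002, 0.707, 0.002]
force: [0.1, -0.1, -0.4]
opening: 0.328
```

{"method": "move_arm", "body": {"increments": [{"fingers": 2.0,"x": 0.15,"y": 0,"z": 0,"roll": 0},{"fingers": 2.0,"x": 0.1,"y": 0,"z": 0,"roll": 0},{"fingers": 2.0,"x": 0,"y": 0,"z": 0,"roll": 0}]}}

```text
time: 6.22
position: [0.5688, 0.0582, 0.0696]
eef_rot: [0.707, -0.002, 0.707, 0.002]
force: [-1.0, 0.3, 5.9]
opening: 0.325
```

Contact. Now release and rise.

{"method": "move_arm", "body": {"increments": [{"fingers": 4.4,"x": 0,"y": 0,"z": 0,"roll": 0},{"fingers": 4.4,"x": 0,"y": 0,"z": 0,"roll": 0},{"fingers": 4.4,"x": 0,"y": 0,"z": 0,"roll": 0},{"fingers": 4.4,"x": -2,"y": 0,"z": 0,"roll": 0},{"fingers": 4.4,"x": -6,"y": 0,"z": 0,"roll": 0},{"fingers": 7.6,"x": -6,"y": 0,"z": 0,"roll": 0},{"fingers": 7.6,"x": 0,"y": 6,"z": 0,"roll": 0},{"fingers": 7.6,"x": 0,"y": 6,"z": 0,"roll": 0},{"fingers": 7.6,"x": 0,"y": 6,"z": 0,"roll": 0},{"fingers": 7.6,"x": 0,"y": 4,"z": 0,"roll": 0},{"fingers": 7.6,"x": 0,"y": 0,"z": 0,"roll": 0}]}}

```text
time: 7.6
position: [0.5669, 0.2812, 0.2081]
eef_rot: [0.707, -0.003, 0.707, 0.004]
force: [0.4, -0.8, 0.1]
opening: 0.889
```

Run:
```python
from h import *
s=cam("side");t=cam("top")
crop(s,190,190,160,120,5,"e2.png");crop(t,170,150,160,160,5,"e1.png")
crop(s,310,190,100,75,8,"e3.png")
plan(.4132,.314,.12,-5)
```

```text
t 7.70 pos [0.5669 0.2782 0.2082] yaw 90.4 q6 0.45 op 0.888 F [-0.1  0.1  0.2]
axisx [-0.001 -0.001 -1.   ] roll -84.6 then xyz cm [ 8.83 15.62  2.24] | without roll [  8.83   3.69 -15.34]
```

View pics/e2.png

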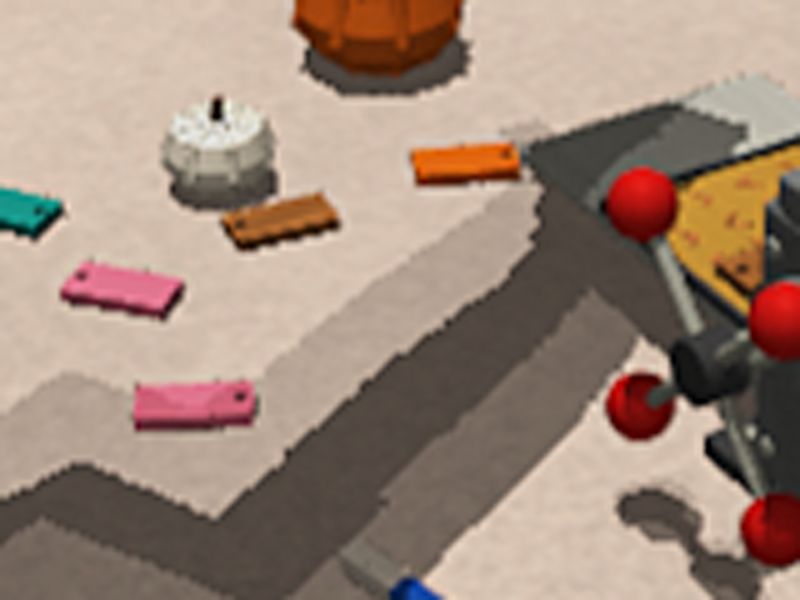

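View pics/e1.png

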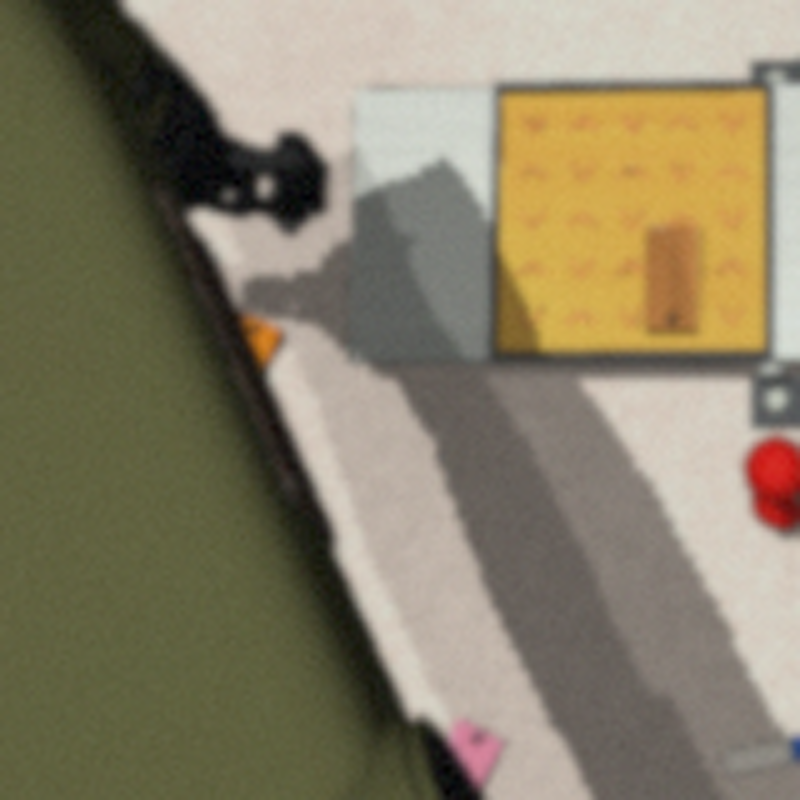

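View pics/e3.png

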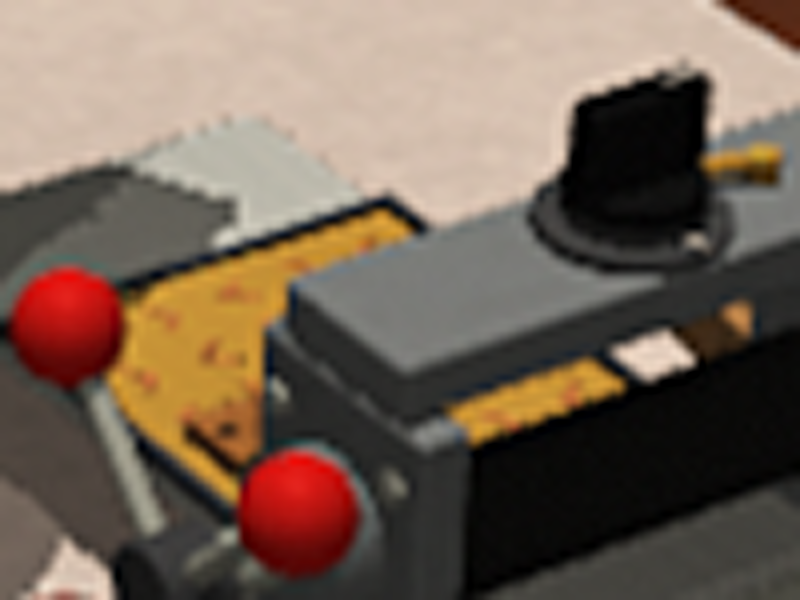

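Run:
```python
from h import *
s=cam("side")
crop(s,230,222,40,30,20,"f2.png")
C=lambda off,f,p:[off[0]+(p[0]+.5)/f-.5,off[1]+(p[1]+.5)/f-.5]
for tag,z in ((.4132,.314),):
  for cx,cy in ((.4132,.3155),(.413,.311)):
    M=R.from_euler('z',-5,degrees=True).as_matrix()
    P=np.array([[cx,cy,.009]])+np.array([[30,15,0],[30,-15,0],[-30,-15,0],[-30,15,0]])/1000@M.T
    print(((proj(s,P)-[230,222]+.5)*20).round(0).tolist())
```

```text
[[486.0, 125.0], [569.0, 225.0], [165.0, 329.0], [86.0, 227.0]]
[[499.0, 139.0], [583.0, 240.0], [179.0, 345.0], [99.0, 241.0]]
```

View pics/f2.png

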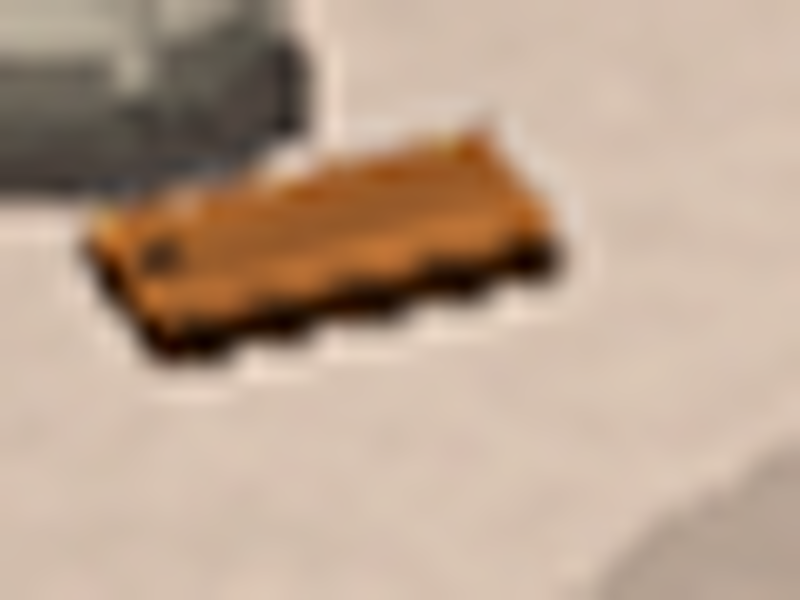

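{"method": "move_arm", "body": {"increments": [{"fingers": 7.6,"x": 0,"y": 1.2,"z": -5.1,"roll": 0},{"fingers": 7.6,"x": 0,"y": 1.2,"z": -5.1,"roll": 0},{"fingers": 7.6,"x": 0,"y": 1.2,"z": -5.2,"roll": 0},{"fingers": 7.6,"x": 1,"y": 0,"z": 0,"roll": -10.6},{"fingers": 7.6,"x": 1,"y": 0,"z": 0,"roll": -10.6},{"fingers": 7.6,"x": 1,"y": 0,"z": 0,"roll": -10.6},{"fingers": 7.6,"x": 1,"y": 0,"z": 0,"roll": -10.6},{"fingers": 7.6,"x": 1,"y": 0,"z": 0,"roll": -10.6},{"fingers": 7.6,"x": 1,"y": 0,"z": 0,"roll": -10.6},{"fingers": 7.6,"x": 2,"y": 0,"z": 0,"roll": -10.6},{"fingers": 7.6,"x": 2,"y": 0,"z": 0,"roll": -10.6}]}}

```text
time: 9.12
position: [0.4136, 0.3118, 0.1086]
eef_rot: [0.52, -0.479, 0.52, 0.479]
force: [0.4, 0.6, -0.3]
opening: 0.889
```

Run:
```python
from h import *
s=cam("side")
crop(s,200,170,120,90,6,"g2.png")
plan(.412,.313,.0075,175)
```

```text
t 9.18 pos [0.412  0.3106 0.106 ] yaw 175.6 q6 -0.85 op 0.891 F [-0.  -1.  -2.6]
axisx [-0.003 -0.003 -1.   ] roll 0.6 then xyz cm [ 9.85 -0.01  0.26] | without roll [ 9.85 -0.01  0.26]
```

View pics/g2.png

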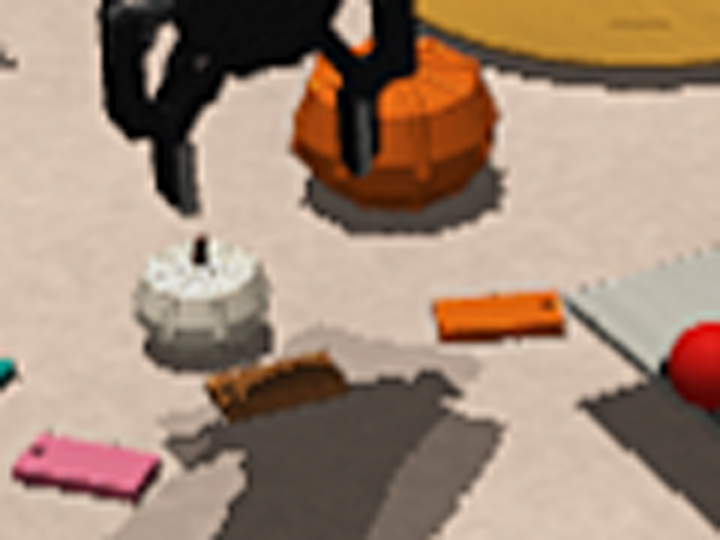

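{"method": "move_arm", "body": {"increments": [{"fingers": 7.6,"x": 3,"y": 0,"z": 0.2,"roll": 0.6},{"fingers": 7.6,"x": 3,"y": 0,"z": 0,"roll": 0},{"fingers": 7.6,"x": 2,"y": 0,"z": 0,"roll": 0},{"fingers": 7.6,"x": 0.8,"y": 0,"z": 0,"roll": 0},{"fingers": 7.6,"x": 0,"y": 0,"z": 0,"roll": 0}]}}

```text
time: 9.8
position: [0.4134, 0.3146, 0.0209]
eef_rot: [0.524, -0.475, 0.524, 0.475]
force: [-0.5, -0.1, 0.8]
opening: 0.89
```

Run:
```python
from h import *
s=cam("side")
crop(s,200,190,100,75,8,"g3.png")
plan(.412,.313,.0075,175)
```

```text
t 9.85 pos [0.4137 0.3151 0.0214] yaw 174.4 q6 -0.82 op 0.887 F [ 1.1  0.1 -0.9]
axisx [ 0.001  0.    -1.   ] roll -0.6 then xyz cm [ 1.39  0.16 -0.22] | without roll [ 1.39  0.15 -0.23]
```

View pics/g3.png

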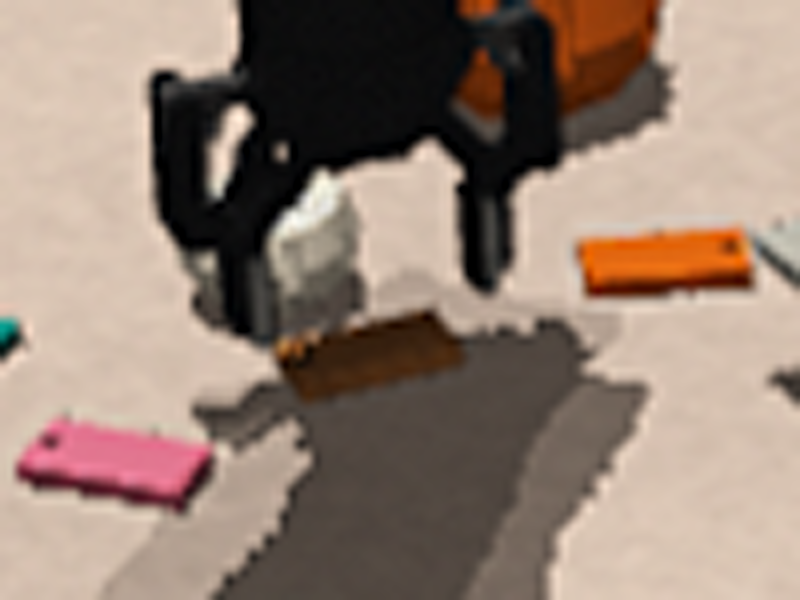

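{"method": "move_arm", "body": {"increments": [{"fingers": 7.6,"x": 0.6,"y": 0.15,"z": -0.2,"roll": 0},{"fingers": 7.6,"x": 0.5,"y": 0,"z": 0,"roll": 0},{"fingers": 7.6,"x": 0.3,"y": 0,"z": 0,"roll": 0},{"fingers": 7.6,"x": 0,"y": 0,"z": 0,"roll": 0}]}}

```text
time: 10.35
position: [0.4113, 0.3133, 0.0065]
eef_rot: [0.523, -0.476, 0.523, 0.476]
force: [-0.6, 0.1, -0.0]
opening: 0.894
```

Run:
```python
from h import *
s=cam("side")
crop(s,200,190,100,75,8,"g4.png")
plan(.412,.313,.0075,175)
```

```text
t 10.40 pos [0.4114 0.3134 0.0066] yaw 174.5 q6 -0.82 op 0.891 F [ 0.4  0.2 -0.4]
axisx [-0. -0. -1.] roll -0.5 then xyz cm [-0.09 -0.06 -0.03] | without roll [-0.09 -0.06 -0.03]
```

View pics/g4.png

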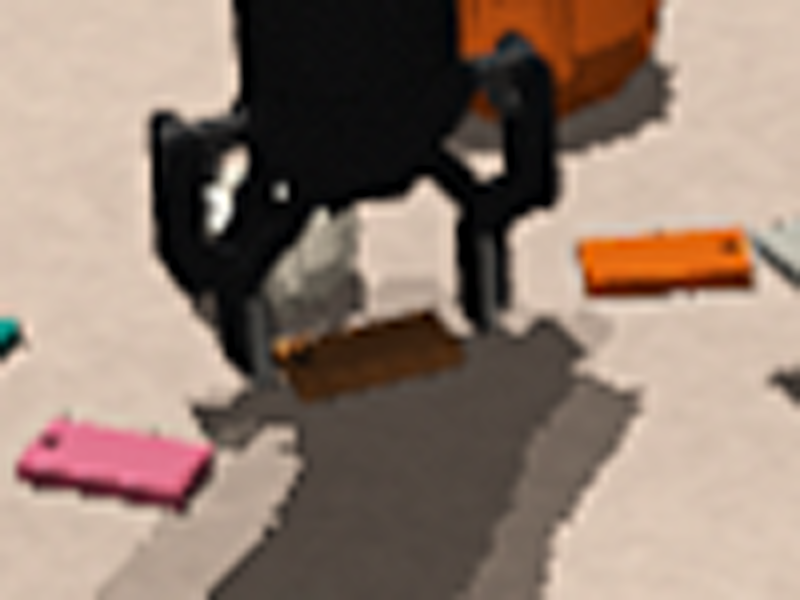

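{"method": "move_arm", "body": {"increments": [{"fingers": 6.7,"x": 0,"y": 0,"z": 0,"roll": 0},{"fingers": 6.7,"x": 0,"y": 0,"z": 0,"roll": 0}]}}

```text
time: 10.65
position: [0.4116, 0.3135, 0.0068]
eef_rot: [0.523, -0.476, 0.523, 0.476]
force: [0.1, 0.7, -0.1]
opening: 0.784
```

Run:
```python
from h import *
s=cam("side")
crop(s,220,205,60,45,13,"g5.png")
plan(.412,.313,.0065,175)
```

```text
t 10.70 pos [0.4116 0.3135 0.0068] yaw 174.5 q6 -0.82 op 0.787 F [ 1.1 -0.4  0.6]
axisx [ 0.  0. -1.] roll -0.5 then xyz cm [ 0.03 -0.05 -0.05] | without roll [ 0.03 -0.05 -0.05]
```

View pics/g5.png

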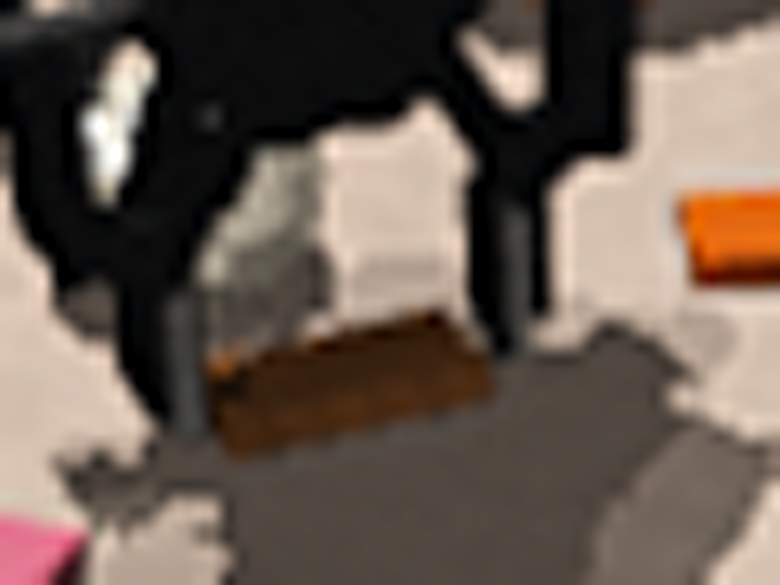

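{"method": "move_arm", "body": {"increments": [{"fingers": 5.0,"x": 0,"y": 0,"z": 0,"roll": 0},{"fingers": 5.0,"x": 0,"y": 0,"z": 0,"roll": 0},{"fingers": 5.0,"x": 0,"y": 0,"z": 0,"roll": 0}]}}

```text
time: 11.08
position: [0.4117, 0.3136, 0.0074]
eef_rot: [0.524, -0.476, 0.523, 0.476]
force: [-1.3, -0.6, 5.5]
opening: 0.671
```

{"method": "move_arm", "body": {"increments": [{"fingers": 5.0,"x": -1,"y": 0,"z": 0,"roll": 0},{"fingers": 5.0,"x": -5,"y": 0,"z": 0,"roll": 0},{"fingers": 5.0,"x": -5,"y": 0,"z": 0,"roll": 0},{"fingers": 5.0,"x": -4,"y": 0,"z": 0,"roll": 0},{"fingers": 5.0,"x": 0,"y": 0,"z": 0,"roll": 0}]}}

```text
time: 11.7
position: [0.4138, 0.3152, 0.1608]
eef_rot: [0.526, -0.476, 0.52, 0.475]
force: [0.5, -0.1, -0.2]
opening: 0.673
```

Run:
```python
from h import *
s=cam("side")
crop(s,180,130,120,90,6,"g6.png")
plan(.640,.110,.12,180.3)
```

```text
t 11.75 pos [0.4126 0.3142 0.1587] yaw 174.5 q6 -0.82 op 0.676 F [ 0.9 -0.3 -0.2]
axisx [ 0.003  0.003 -1.   ] roll -5.8 then xyz cm [  3.89 -22.62 -20.55] | without roll [  3.89 -24.57 -18.17]
```

View pics/g6.png

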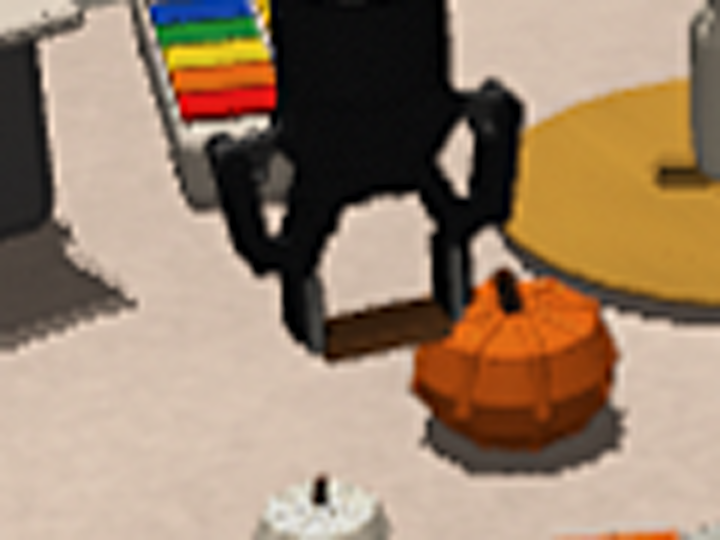

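Run:
```python
from h import *
plan(.620,.120,.11,180.3)
```

```text
t 11.75 pos [0.4126 0.3142 0.1587] yaw 174.5 q6 -0.82 op 0.676 F [ 0.9 -0.3 -0.2]
axisx [ 0.003  0.003 -1.   ] roll -5.8 then xyz cm [  4.89 -20.62 -19.54] | without roll [  4.89 -22.48 -17.37]
```

{"method": "move_arm", "body": {"increments": [{"fingers": 5.0,"x": 0,"y": -4.1,"z": -3.9,"roll": -5.8},{"fingers": 5.0,"x": 0,"y": -4.1,"z": -3.9,"roll": 0},{"fingers": 5.0,"x": 0,"y": -4.1,"z": -3.9,"roll": 0},{"fingers": 5.0,"x": 0,"y": -4.1,"z": -3.9,"roll": 0},{"fingers": 5.0,"x": 2,"y": -4.1,"z": -3.9,"roll": 0},{"fingers": 5.0,"x": 2.5,"y": 0,"z": 0,"roll": 0},{"fingers": 5.0,"x": 0,"y": 0,"z": 0,"roll": 0},{"fingers": 5.0,"x": 0,"y": 0,"z": 0,"roll": 0}]}}

```text
time: 12.75
position: [0.6126, 0.116, 0.1114]
eef_rot: [0.498, -0.501, 0.499, 0.502]
force: [-0.2, 0.4, -0.1]
opening: 0.675
```

Run:
```python
from h import *
s=cam("side");t=cam("top")
crop(s,270,150,120,90,6,"g7.png");crop(t,220,130,120,100,6,"g8.png")
plan(.620,.120,.0680,180.3)
```

```text
t 12.85 pos [0.6136 0.1164 0.1126] yaw -179.6 q6 -1.39 op 0.673 F [0.8 0.  0.2]
axisx [ 0.001  0.    -1.   ] roll 0.1 then xyz cm [ 4.46 -0.64  0.35] | without roll [ 4.46 -0.64  0.35]
```

View pics/g7.png

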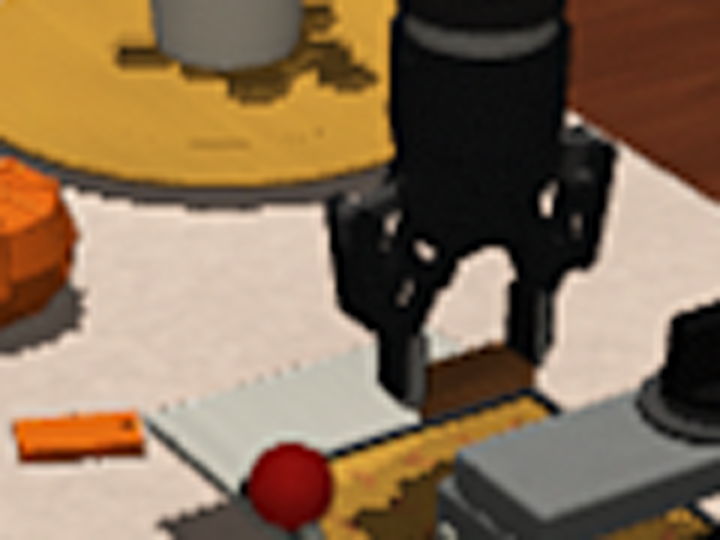

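View pics/g8.png

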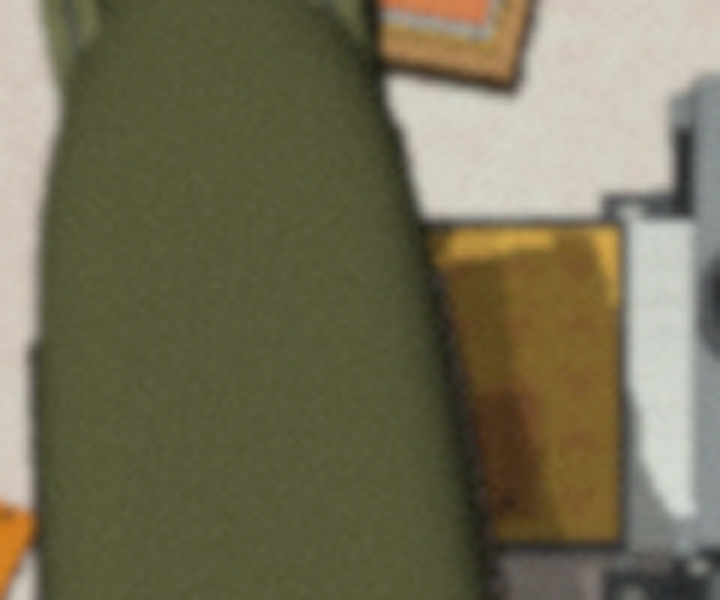

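{"method": "move_arm", "body": {"increments": [{"fingers": 5.0,"x": 1.5,"y": -0.6,"z": 0.3,"roll": 0},{"fingers": 5.0,"x": 1.5,"y": 0,"z": 0,"roll": 0},{"fingers": 5.0,"x": 0.8,"y": 0,"z": 0,"roll": 0},{"fingers": 5.0,"x": 0.4,"y": 0,"z": 0,"roll": 0},{"fingers": 5.0,"x": 0,"y": 0,"z": 0,"roll": 0},{"fingers": 5.0,"x": 0,"y": 0,"z": 0,"roll": 0}]}}

```text
time: 13.6
position: [0.6198, 0.1187, 0.0701]
eef_rot: [-0.499, 0.502, -0.498, -0.501]
force: [0.1, -0.2, -0.3]
opening: 0.676
```

{"method": "move_arm", "body": {"increments": [{"fingers": 5.0,"x": 0.15,"y": 0,"z": 0,"roll": 0},{"fingers": 5.0,"x": 0.1,"y": 0,"z": 0,"roll": 0},{"fingers": 5.0,"x": 0.05,"y": 0,"z": 0,"roll": 0},{"fingers": 5.0,"x": 0,"y": 0,"z": 0,"roll": 0}]}}

```text
time: 14.1
position: [0.6197, 0.1187, 0.0675]
eef_rot: [-0.499, 0.502, -0.498, -0.501]
force: [-1.4, -0.1, 5.1]
opening: 0.671
```

{"method": "move_arm", "body": {"increments": [{"fingers": 6.9,"x": 0,"y": 0,"z": 0,"roll": 0},{"fingers": 6.9,"x": 0,"y": 0,"z": 0,"roll": 0},{"fingers": 6.9,"x": 0,"y": 0,"z": 0,"roll": 0},{"fingers": 6.9,"x": -2,"y": 0,"z": 0,"roll": 0},{"fingers": 6.9,"x": -6,"y": 0,"z": 0,"roll": 0},{"fingers": 6.9,"x": -6,"y": 0,"z": 0,"roll": 0},{"fingers": 6.9,"x": -6,"y": 0,"z": 0,"roll": 0},{"fingers": 4.5,"x": -6,"y": 0,"z": 0,"roll": 0},{"fingers": 4.5,"x": 0,"y": 5,"z": 4,"roll": 0},{"fingers": 4.5,"x": 0,"y": 5,"z": 4,"roll": 0},{"fingers": 4.5,"x": 0,"y": 5,"z": 4,"roll": 0},{"fingers": 4.5,"x": 0,"y": 0,"z": 0,"roll": 0}]}}

```text
time: 15.6
position: [0.4692, 0.2369, 0.3272]
eef_rot: [0.497, -0.503, 0.497, 0.503]
force: [0.5, -0.5, 0.6]
opening: 0.528
```

Run:
```python
from h import *
s=cam("side");t=cam("top")
crop(s,290,170,130,100,6,"i7.png");crop(t,220,130,160,130,5,"i8.png"); cv2.imwrite("pics/i9.png",t["color"]);cv2.imwrite("pics/i10.png",s["color"])
plan(.600,-.056,.28,90)
```

```text
t 15.70 pos [0.4723 0.2352 0.3269] yaw -179.6 q6 -1.12 op 0.521 F [ 0.5 -0.6 -0.5]
axisx [ 0.001 -0.    -1.   ] roll -89.6 then xyz cm [  4.71  29.12 -12.76] | without roll [  4.71 -12.55 -29.21]
```

View pics/i7.png

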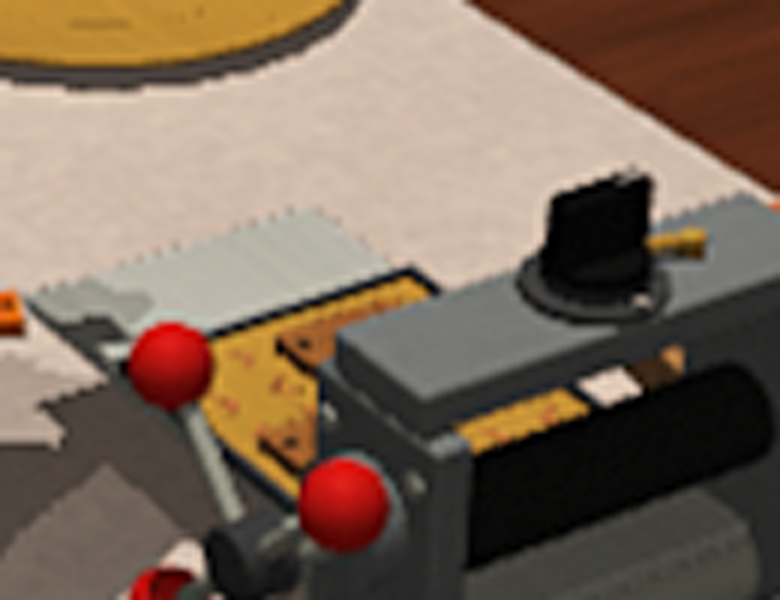

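View pics/i8.png

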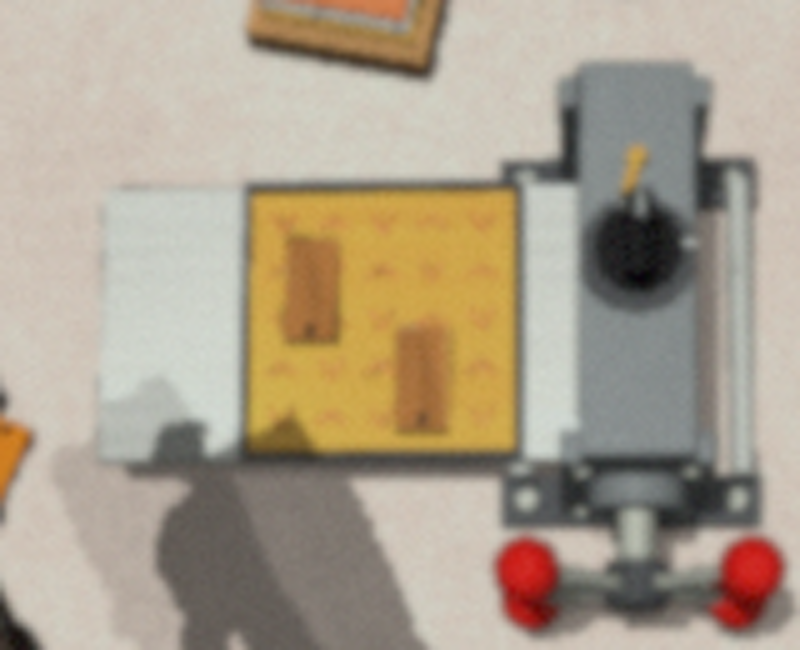

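View pics/i10.png

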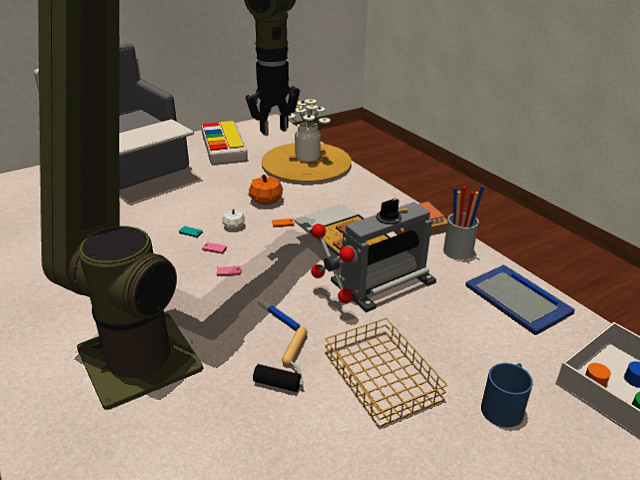

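Run:
```python
from h import *
s=cam("side");t=cam("top")
crop(s,365,185,50,40,16,"k1.png");crop(t,320,150,50,50,14,"k2.png")
for y in (-.0555,-.0575):
  for x in (.6,.6035):
    P=[[x,y,.202],[x+.022,y,.202],[x-.022,y,.202],[x,y+.022,.202],[x,y-.022,.202],[x+.022,y+.007,.230],[x-.022,y+.007,.23],[x-.022,y-.007,.23],[x+.022,y-.007,.23]]
    print(x,y,"side",((proj(s,P)-[365,185]+.5)*16).round().tolist());print(" top",((proj(t,P)-[320,150]+.5)*14).round().tolist())
```

```text
0.6 -0.0555 side [[354.0, 430.0], [472.0, 391.0], [234.0, 470.0], [260.0, 367.0], [449.0, 495.0], [457.0, 202.0], [217.0, 280.0], [277.0, 320.0], [518.0, 242.0]]
 top [[379.0, 432.0], [379.0, 313.0], [380.0, 552.0], [256.0, 433.0], [503.0, 432.0], [343.0, 265.0], [344.0, 509.0], [425.0, 509.0], [423.0, 265.0]]
0.6035 -0.0555 side [[373.0, 424.0], [491.0, 384.0], [253.0, 464.0], [279.0, 360.0], [468.0, 489.0], [476.0, 196.0], [236.0, 273.0], [297.0, 314.0], [537.0, 236.0]]
 top [[379.0, 413.0], [379.0, 295.0], [380.0, 533.0], [256.0, 414.0], [503.0, 413.0], [342.0, 246.0], [344.0, 489.0], [424.0, 489.0], [423.0, 246.0]]
0.6 -0.0575 side [[362.0, 436.0], [481.0, 396.0], [242.0, 476.0], [269.0, 372.0], [458.0, 501.0], [466.0, 208.0], [225.0, 285.0], [286.0, 326.0], [527.0, 247.0]]
 top [[391.0, 432.0], [390.0, 313.0], [391.0, 552.0], [267.0, 433.0], [514.0, 432.0], [354.0, 265.0], [355.0, 509.0], [436.0, 509.0], [434.0, 265.0]]
0.6035 -0.0575 side [[381.0, 430.0], [499.0, 390.0], [262.0, 470.0], [288.0, 366.0], [477.0, 495.0], [484.0, 202.0], [245.0, 279.0], [305.0, 320.0], [546.0, 241.0]]
 top [[391.0, 413.0], [390.0, 295.0], [391.0, 533.0], [267.0, 414.0], [514.0, 413.0], [354.0, 246.0], [355.0, 489.0], [436.0, 489.0], [434.0, 246.0]]
```

View pics/k1.png

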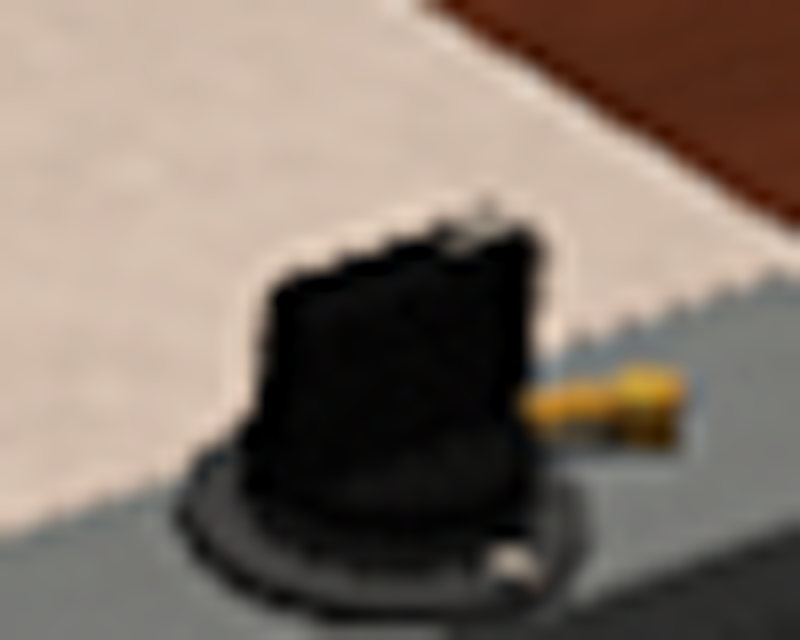

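View pics/k2.png

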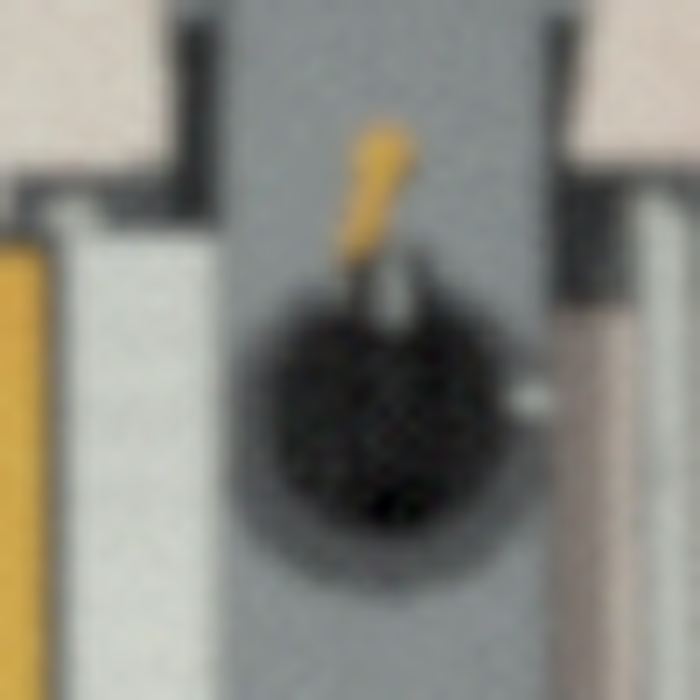

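Run:
```python
from h import *
s=cam("side");t=cam("top")
C=lambda off,f,p:[off[0]+(p[0]+.5)/f-.5,off[1]+(p[1]+.5)/f-.5]
print(tri(t,C((320,150),14,(385,145)),s,C((365,185),16,(655,400))))
print(tri(t,C((320,150),14,(352,250)),s,C((365,185),16,(535,410))))
# ball check
for P in ([[.4465,-.001,.1716]],[[.4465,-.1146,.1716]]): print(proj(s,P),proj(t,P))
```

```text
(array([ 0.65705808, -0.05709307,  0.19065492]), np.float64(0.00038139796465886744))
(array([ 0.63759868, -0.05141431,  0.19182223]), np.float64(0.0012626646697252155))
[[318.17727169 230.42932791]] [[324.90030778 242.99666696]]
[[346.7821983  253.91387434]] [[370.24294168 242.95991675]]
```

{"method": "move_arm", "body": {"increments": [{"fingers": 4.5,"x": 0,"y": -2.2,"z": -4.9,"roll": 0},{"fingers": 4.5,"x": 0,"y": -2.2,"z": -4.9,"roll": 0},{"fingers": 4.5,"x": 0,"y": -2.2,"z": -4.9,"roll": 0},{"fingers": 4.5,"x": 0,"y": -2.2,"z": -4.9,"roll": 0},{"fingers": 4.5,"x": 0,"y": -2.2,"z": -4.9,"roll": 0},{"fingers": 4.5,"x": 0,"y": -2.1,"z": -4.8,"roll": 0},{"fingers": 4.5,"x": 0,"y": 0,"z": 0,"roll": 10.6},{"fingers": 4.5,"x": 0,"y": 0,"z": 0,"roll": 10.6},{"fingers": 4.5,"x": 0,"y": 0,"z": 0,"roll": 10.6},{"fingers": 4.5,"x": 0,"y": 0,"z": 0,"roll": 10.6},{"fingers": 4.5,"x": 0,"y": 0,"z": 0,"roll": 10.6}]}}

```text
time: 17.27
position: [0.6055, -0.0588, 0.3261]
eef_rot: [0.671, -0.223, 0.671, 0.224]
force: [-0.5, 0.4, -0.6]
opening: 0.528
```

{"method": "move_arm", "body": {"increments": [{"fingers": 4.5,"x": 2,"y": 0,"z": 0,"roll": 10.6},{"fingers": 4.5,"x": 2,"y": 0,"z": 0,"roll": 10.6},{"fingers": 4.5,"x": 2,"y": 0,"z": 0,"roll": 10.6},{"fingers": 4.5,"x": 0,"y": 0,"z": 0,"roll": 5.2},{"fingers": 4.5,"x": 0,"y": 0,"z": 0,"roll": 0},{"fingers": 4.5,"x": 0,"y": 0,"z": 0,"roll": 0}]}}

```text
time: 18.02
position: [0.6055, -0.058, 0.2668]
eef_rot: [0.707, -0.002, 0.707, 0.002]
force: [-0.5, -0.2, 0.0]
opening: 0.529
```

Run:
```python
from h import *
plan(.6035,-.0575,.214,90.2)
```

```text
t 18.02 pos [ 0.6055 -0.058   0.2668] yaw 90.3 q6 -0.10 op 0.529 F [-0.5 -0.2  0. ]
axisx [ 0. -0. -1.] roll 0.1 then xyz cm [ 5.28  0.05 -0.21] | without roll [ 5.28  0.05 -0.21]
```

{"method": "move_arm", "body": {"increments": [{"fingers": 4.5,"x": 2,"y": 0.05,"z": -0.2,"roll": 0},{"fingers": 4.5,"x": 2,"y": 0,"z": 0,"roll": 0},{"fingers": 4.5,"x": 0.8,"y": 0,"z": 0,"roll": 0},{"fingers": 4.5,"x": 0.4,"y": 0,"z": 0,"roll": 0},{"fingers": 4.5,"x": 0,"y": 0,"z": 0,"roll": 0}]}}

```text
time: 18.65
position: [0.6034, -0.0569, 0.2151]
eef_rot: [0.707, -0.002, 0.707, 0.002]
force: [0.6, 0.3, -0.0]
opening: 0.527
```

Run:
```python
from h import *
s=cam("side")
crop(s,345,150,100,75,8,"k3.png")
plan(.6035,-.0575,.215,90.2)
```

```text
t 18.70 pos [ 0.6036 -0.0569  0.2154] yaw 90.3 q6 -0.10 op 0.525 F [0.3 0.2 0.1]
axisx [ 0.001 -0.    -1.   ] roll 0.1 then xyz cm [ 0.04 -0.06 -0.01] | without roll [ 0.04 -0.06 -0.01]
```

View pics/k3.png

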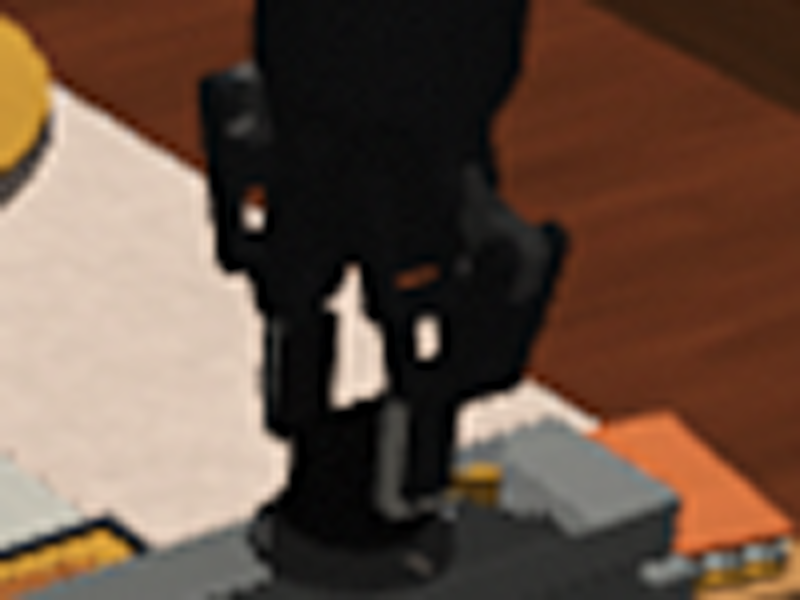

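Straddling the bar. Close and turn clockwise.

{"method": "move_arm", "body": {"increments": [{"fingers": 0.6,"x": 0,"y": 0,"z": 0,"roll": 0},{"fingers": 0.6,"x": 0,"y": 0,"z": 0,"roll": 0},{"fingers": 0.6,"x": 0,"y": 0,"z": 0,"roll": 0},{"fingers": 0.6,"x": 0,"y": 0,"z": 0,"roll": 0}]}}

```text
time: 19.2
position: [0.6035, -0.058, 0.2156]
eef_rot: [0.708, -0.003, 0.707, 0.001]
force: [-0.8, -5.7, 4.6]
opening: 0.15
```

{"method": "move_arm", "body": {"increments": [{"fingers": 0.6,"x": 0,"y": 0,"z": 0,"roll": 9},{"fingers": 0.6,"x": 0,"y": 0,"z": 0,"roll": 9},{"fingers": 0.6,"x": 0,"y": 0,"z": 0,"roll": 9},{"fingers": 0.6,"x": 0,"y": 0,"z": 0,"roll": 9},{"fingers": 0.6,"x": 0,"y": 0,"z": 0,"roll": 9},{"fingers": 0.6,"x": 0,"y": 0,"z": 0,"roll": 9},{"fingers": 0.6,"x": 0,"y": 0,"z": 0,"roll": 9},{"fingers": 0.6,"x": 0,"y": 0,"z": 0,"roll": 9},{"fingers": 0.6,"x": 0,"y": 0,"z": 0,"roll": 7},{"fingers": 0.6,"x": 0,"y": 0,"z": 0,"roll": 0}]}}

```text
time: 20.45
position: [0.6043, -0.0572, 0.2156]
eef_rot: [0.548, 0.448, 0.546, -0.447]
force: [2.4, -2.5, 4.0]
opening: 0.15
```

Run:
```python
from h import *
s=cam("side")
crop(s,345,150,100,75,8,"k4.png")
plan(.6035,-.0575,.215,10.2); print(state()["moment"])
```

```text
t 20.50 pos [ 0.6043 -0.0572  0.2156] yaw 11.4 q6 1.28 op 0.150 F [ 1.9 -2.6  4. ]
axisx [ 0.003 -0.001 -1.   ] roll 1.2 then xyz cm [ 0.06 -0.09  0.02] | without roll [ 0.06 -0.09  0.01]
[-0.67494721 -0.43887872 -0.1859252 ]
```

View pics/k4.png

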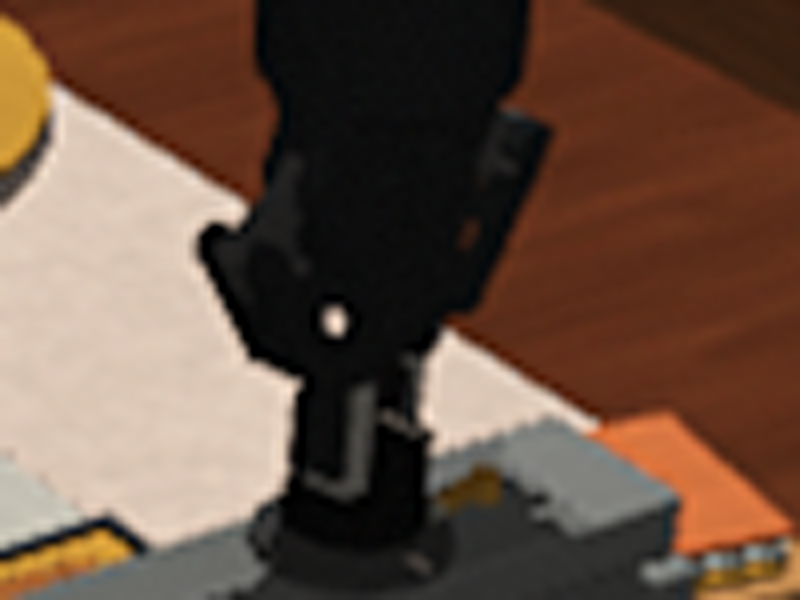

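{"method": "move_arm", "body": {"increments": [{"fingers": 4.5,"x": 0,"y": 0,"z": 0,"roll": 0},{"fingers": 4.5,"x": 0,"y": 0,"z": 0,"roll": 0},{"fingers": 4.5,"x": 0,"y": 0,"z": 0,"roll": 0},{"fingers": 4.5,"x": -4,"y": 0,"z": 0,"roll": 0},{"fingers": 4.5,"x": -6,"y": 0,"z": 0,"roll": 0},{"fingers": 4.5,"x": 0,"y": 0,"z": 0,"roll": 0}]}}

```text
time: 21.25
position: [0.6055, -0.0568, 0.32]
eef_rot: [0.55, 0.45, 0.544, -0.446]
force: [0.5, -1.4, -0.5]
opening: 0.528
```

Run:
```python
from h import *
s=cam("side")
crop(s,345,150,100,75,8,"k5.png")
plan(.4465,-.0,.3,-80)
```

```text
t 21.30 pos [ 0.6044 -0.0566  0.3172] yaw 11.4 q6 1.28 op 0.526 F [ 0.  -0.1 -0.8]
axisx [ 0.005 -0.    -1.   ] roll -88.6 then xyz cm [  1.64   8.32 -14.58] | without roll [  1.64 -14.37  -8.67]
```

View pics/k5.png

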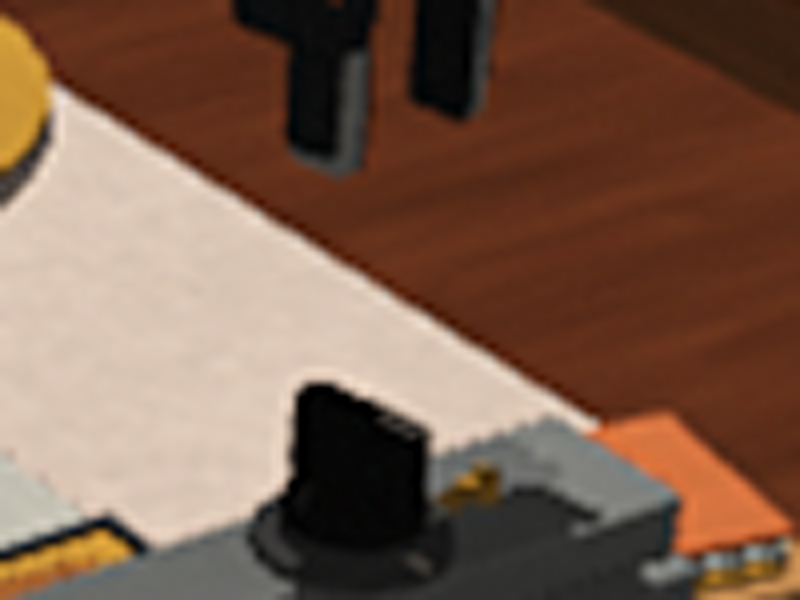

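{"method": "move_arm", "body": {"increments": [{"fingers": 4.8,"x": 0,"y": 0,"z": 0,"roll": -10},{"fingers": 4.8,"x": 0,"y": 0,"z": 0,"roll": -10},{"fingers": 4.8,"x": 0,"y": 0,"z": 0,"roll": -10},{"fingers": 4.8,"x": 0,"y": 0,"z": 0,"roll": -10},{"fingers": 4.8,"x": 0,"y": 0,"z": 0,"roll": -10},{"fingers": 4.8,"x": 0,"y": 0,"z": 0,"roll": -10},{"fingers": 4.8,"x": 0,"y": 0,"z": 0,"roll": -10},{"fingers": 4.8,"x": 0,"y": 0,"z": 0,"roll": -8.6},{"fingers": 4.8,"x": 0,"y": 1.9,"z": -5.3,"roll": 0},{"fingers": 4.8,"x": 0,"y": 1.9,"z": -5.3,"roll": 0},{"fingers": 4.8,"x": 3,"y": 1.9,"z": -5.2,"roll": 0},{"fingers": 4.8,"x": 2,"y": 0,"z": 0,"roll": 0}]}}

```text
time: 22.8
position: [0.438, 0.0013, 0.2614]
eef_rot: [0.704, -0.0, 0.71, 0.0]
force: [1.0, 0.8, 0.8]
opening: 0.563
```

{"method": "move_arm", "body": {"increments": [{"fingers": 4.8,"x": 2,"y": 0,"z": 0,"roll": 0},{"fingers": 4.8,"x": 0,"y": 0,"z": 0,"roll": 0}]}}

```text
time: 23.05
position: [0.443, 0.0004, 0.2425]
eef_rot: [0.705, 0.0, 0.709, -0.0]
force: [-0.1, -0.1, 0.3]
opening: 0.565
```

Run:
```python
from h import *
s=cam("side")
crop(s,270,140,120,120,6,"w1.png")
plan(.4465,-.001,.1715,90.2)
```

```text
t 23.10 pos [4.442e-01 4.000e-04 2.437e-01] yaw 89.9 q6 0.00 op 0.563 F [ 0.9 -0.1 -0. ]
axisx [-0.004  0.    -1.   ] roll -0.3 then xyz cm [ 7.22 -0.14  0.26] | without roll [ 7.22 -0.14  0.26]
```

View pics/w1.png

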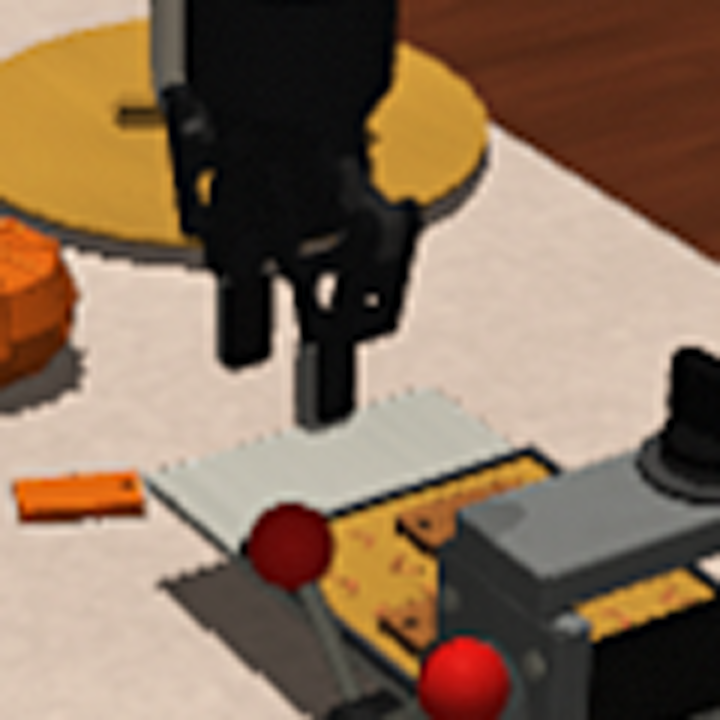

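{"method": "move_arm", "body": {"increments": [{"fingers": 4.8,"x": 3,"y": -0.1,"z": 0.2,"roll": 0},{"fingers": 4.8,"x": 3,"y": 0,"z": 0,"roll": 0},{"fingers": 4.8,"x": 1.2,"y": 0,"z": 0,"roll": 0},{"fingers": 4.0,"x": 0,"y": 0,"z": 0,"roll": 0},{"fingers": 3.8,"x": 0,"y": 0,"z": 0,"roll": 0}]}}

```text
time: 23.72
position: [0.4486, -0.0008, 0.1741]
eef_rot: [0.708, 0.0, 0.706, -0.0]
force: [0.4, 0.4, 0.1]
opening: 0.445
```

Run:
```python
from h import *
s=cam("side");t=cam("top")
crop(s,290,180,80,60,10,"w2.png")
plan(.4465,-.001,.1715,90.2)
a=[]
for d in range(-46,50,8):
    p=np.radians(d); a.append([-80.*np.sin(p),80*np.cos(p)])
print(np.diff(np.array(a),axis=0).round(1).tolist())
```

```text
t 23.82 pos [ 0.4486 -0.0007  0.1741] yaw 89.9 q6 -0.00 op 0.445 F [0.8 0.9 1.1]
axisx [ 0.002  0.    -1.   ] roll -0.3 then xyz cm [ 0.26 -0.03 -0.21] | without roll [ 0.26 -0.03 -0.21]
[[-8.3, 7.5], [-9.3, 6.2], [-10.0, 4.9], [-10.6, 3.4], [-11.0, 1.9], [-11.2, 0.4], [-11.1, -1.2], [-10.8, -2.7], [-10.3, -4.2], [-9.7, -5.6], [-8.8, -6.9]]
```

View pics/w2.png

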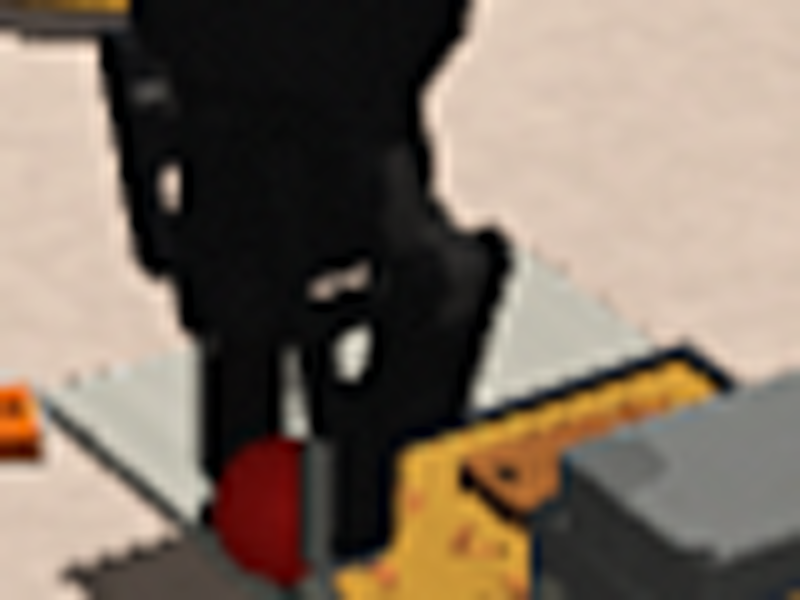

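{"method": "move_arm", "body": {"increments": [{"fingers": 3.8,"x": -0.6,"y": -0.85,"z": -0.2,"roll": 0},{"fingers": 3.8,"x": -0.6,"y": -0.95,"z": 0,"roll": 0},{"fingers": 3.8,"x": -0.5,"y": -1.0,"z": 0,"roll": 0},{"fingers": 3.8,"x": -0.35,"y": -1.05,"z": 0,"roll": 0},{"fingers": 3.8,"x": -0.2,"y": -1.1,"z": 0,"roll": 0}]}}

```text
time: 24.45
position: [0.4475, -0.0399, 0.2022]
eef_rot: [0.71, 0.008, 0.704, 0.011]
force: [-12.3, 30.9, 53.2]
opening: 0.443
```

Run:
```python
from h import *
s=cam("side")
crop(s,280,170,100,75,8,"w3.png")
plan(.4465,-.0575,.195,90.2)
```

```text
t 24.50 pos [ 0.4484 -0.0432  0.2023] yaw 90.2 q6 -0.11 op 0.446 F [-3.2 15.7 16.4]
axisx [ 0.011  0.02  -1.   ] roll -0.0 then xyz cm [ 0.7  -1.44 -0.2 ] | without roll [ 0.7  -1.44 -0.2 ]
```

View pics/w3.png

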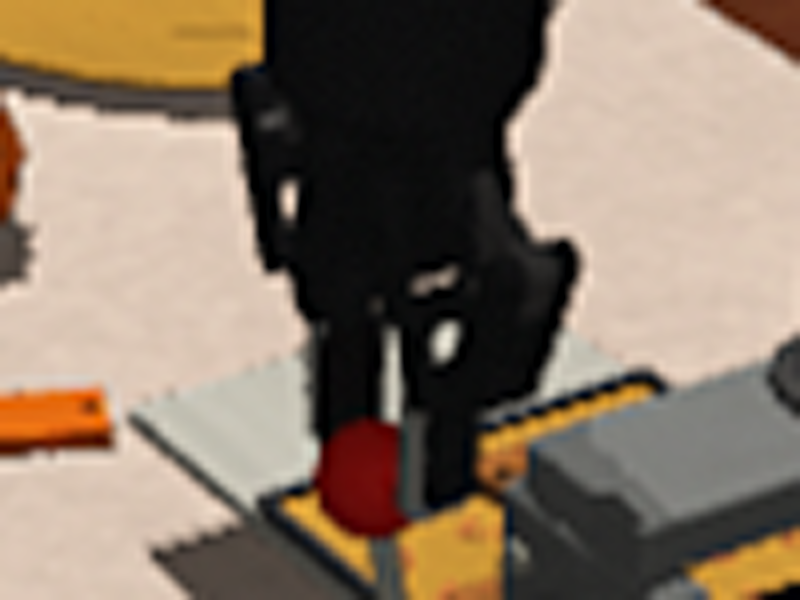

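{"method": "move_arm", "body": {"increments": [{"fingers": 3.8,"x": 0,"y": 0,"z": 0,"roll": 0}]}}

```text
time: 24.62
position: [0.4488, -0.0469, 0.1997]
eef_rot: [0.711, 0.003, 0.704, 0.003]
force: [0.3, 11.3, 7.8]
opening: 0.448
```

Run:
```python
from h import *
s=cam("side");t=cam("top")
crop(s,300,200,60,45,14,"w4.png");crop(t,290,210,100,75,8,"w5.png")
p,M,st=pose();print(p,st["force"],st["moment"],M[:,0],st["time"])
P=[[.4465,-.0575-.08*np.sin(q),.115+.08*np.cos(q)] for q in np.radians([-45,-40,-35,-30,-25,-20,-15,-10])]
print(proj(s,P).round(1).tolist()); print(proj(t,P).round(1).tolist())
```

```text
[ 0.44843375 -0.04710279  0.19880079] [ 2.23917128 10.79369621  9.01377257] [ 2.4667218  -0.37734723 -0.05975355] [ 0.00838926  0.00838857 -0.99992962] 24.725
[[318.2, 230.4], [319.4, 229.7], [320.8, 229.2], [322.2, 228.9], [323.7, 228.9], [325.3, 229.2], [327.0, 229.7], [328.7, 230.5]]
[[324.9, 243.0], [326.9, 242.7], [329.1, 242.5], [331.4, 242.2], [333.9, 242.0], [336.5, 241.9], [339.2, 241.7], [342.0, 241.6]]
```

View pics/w4.png

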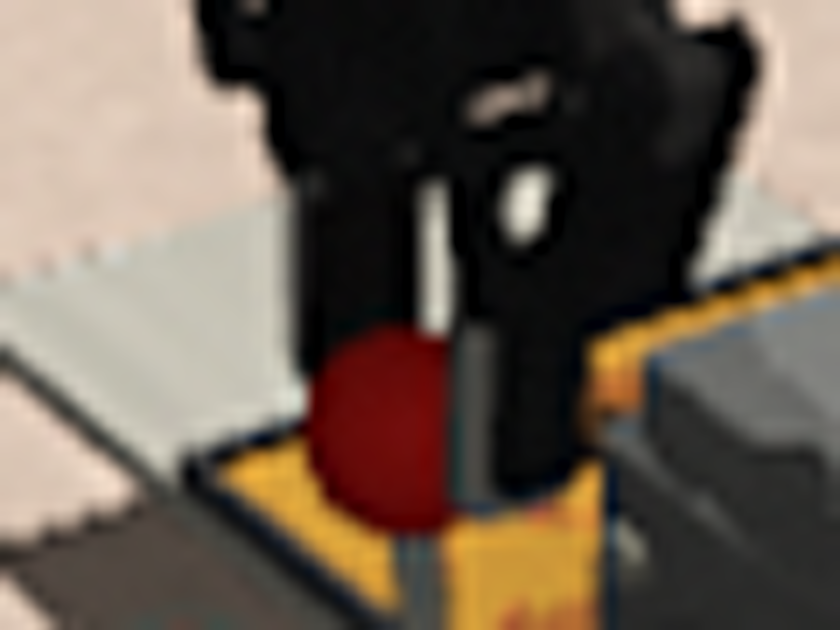

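View pics/w5.png

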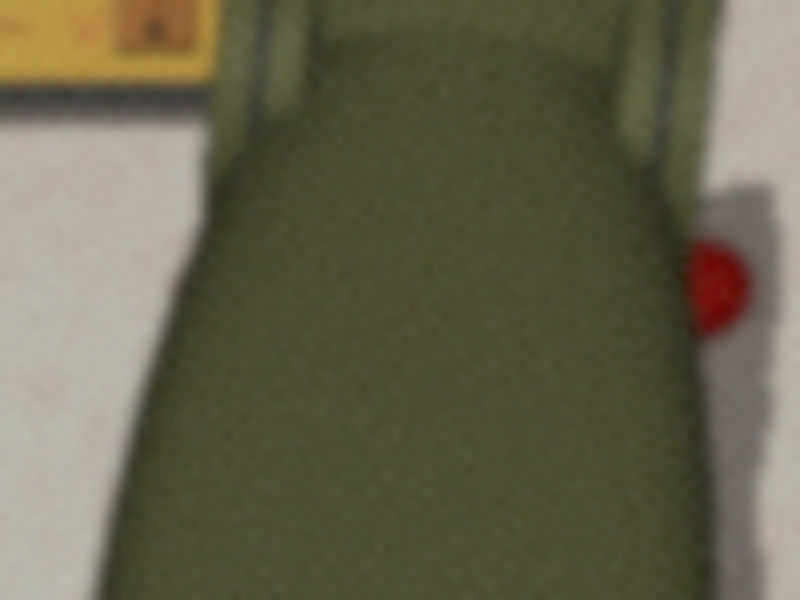

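{"method": "move_arm", "body": {"increments": [{"fingers": 3.8,"x": 0.1,"y": -0.7,"z": 0,"roll": 0},{"fingers": 3.8,"x": 0.15,"y": -0.7,"z": 0,"roll": 0},{"fingers": 3.8,"x": 0.1,"y": -0.7,"z": 0,"roll": 0},{"fingers": 3.8,"x": 0.15,"y": -0.7,"z": 0,"roll": 0},{"fingers": 3.8,"x": 0.2,"y": -0.65,"z": 0,"roll": 0},{"fingers": 3.8,"x": 0.25,"y": -0.65,"z": 0,"roll": 0},{"fingers": 3.8,"x": 0.3,"y": -0.6,"z": 0,"roll": 0},{"fingers": 3.8,"x": 0.35,"y": -0.6,"z": 0,"roll": 0}]}}

```text
time: 25.72
position: [0.4466, -0.1017, 0.1811]
eef_rot: [0.708, 0.002, 0.706, 0.002]
force: [0.6, 7.0, 4.7]
opening: 0.446
```

Run:
```python
from h import *
s=cam("side")
crop(s,300,180,80,60,10,"w6.png")
p,M,st=pose();print(p,st["force"],M[:,0],st["time"])
P=[[.4465,-.0575-.08*np.sin(q),.115+.08*np.cos(q)] for q in np.radians([20,25,30,35,40,45,50])]
print(((proj(s,P)-[300,180])*10).round(1).tolist())
```

```text
[ 0.44646973 -0.1024709   0.18069145] [0.79548473 5.64992501 3.47508084] [ 0.00324975  0.00368384 -0.99998793] 25.775
[[392.1, 603.5], [408.6, 627.5], [424.4, 653.1], [439.4, 680.3], [453.5, 708.7], [466.4, 738.1], [478.1, 768.2]]
```

View pics/w6.png

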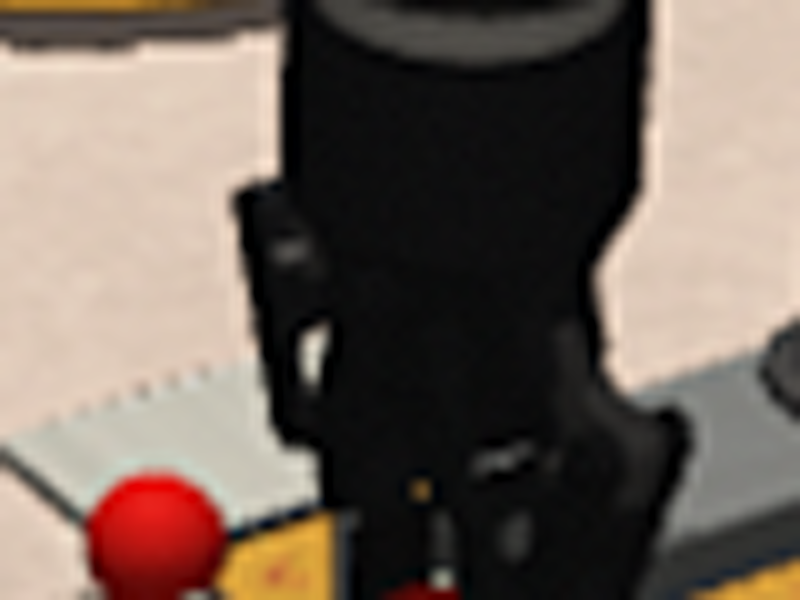

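{"method": "move_arm", "body": {"increments": [{"fingers": 3.8,"x": 0.4,"y": -0.55,"z": 0,"roll": 0},{"fingers": 3.8,"x": 0.45,"y": -0.5,"z": 0,"roll": 0},{"fingers": 3.8,"x": 0.5,"y": -0.45,"z": 0,"roll": 0},{"fingers": 3.8,"x": 0,"y": 0,"z": 0,"roll": 0},{"fingers": 4.8,"x": 0,"y": 0,"z": 0,"roll": 0},{"fingers": 4.8,"x": -3,"y": 0,"z": 0,"roll": 0},{"fingers": 4.8,"x": -4,"y": 0,"z": 0,"roll": 0},{"fingers": 4.8,"x": 0,"y": 6,"z": 0,"roll": 0},{"fingers": 4.8,"x": 0,"y": 6,"z": 0,"roll": 0},{"fingers": 4.8,"x": 0,"y": 0,"z": 0,"roll": 0}]}}

```text
time: 27.02
position: [0.4453, 0.0044, 0.2363]
eef_rot: [0.707, -0.002, 0.707, 0.002]
force: [0.4, -0.4, -0.3]
opening: 0.565
```

```bash
cat >> h.py <<'E'
def handle(name,lo=-75,hi=-25):
    s=cam("side"); hsv=cv2.cvtColor(s["color"],cv2.COLOR_BGR2HSV)
    m=(((hsv[...,0]<6)|(hsv[...,0]>175))&(hsv[...,1]>180)&(hsv[...,2]>70)).astype(np.uint8); m[:200]=0;m[330:]=0;m[:,:290]=0;m[:,370:]=0
    n,l,st,ce=cv2.connectedComponentsWithStats(m)
    for i in range(1,n):
        if st[i,4]>15: print("red",ce[i].round(1),st[i].tolist())
    crop(s,280,170,110,120,6,name)
    for d in range(lo,hi,5):
        q=np.radians(d); print(d,proj(s,[[.4465,-.0575-.08*np.sin(q),.115+.08*np.cos(q)]])[0].round(1),end=" ")
    print()
E
python3 - <<'E'
from h import *
handle("w7.png"); plan(.4465,-.001,.1715,90.2)
E
```

```text
red [318.  230.7] [312, 224, 13, 14, 143]
red [346.7 253.4] [340, 246, 15, 16, 184]
red [316.9 271.6] [312, 265, 12, 13, 103]
red [344.9 295.5] [338, 289, 14, 14, 157]
-75 [313.2 239.5] -70 [313.7 237.5] -65 [314.3 235.7] -60 [315.1 234.1] -55 [316.  232.6] -50 [317.  231.4] -45 [318.2 230.4] -40 [319.4 229.7] -35 [320.8 229.2] -30 [322.2 228.9] 
t 27.07 pos [0.4454 0.0027 0.2362] yaw 90.2 q6 0.00 op 0.564 F [-0.1 -0.1  0.3]
axisx [ 0.    -0.001 -1.   ] roll -0.0 then xyz cm [ 6.47 -0.36  0.1 ] | without roll [ 6.47 -0.36  0.1 ]
```

View pics/w7.png

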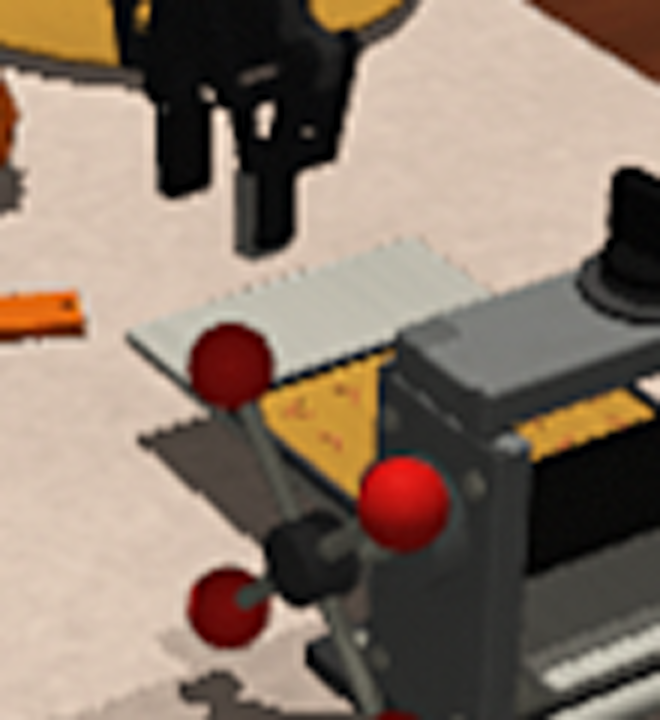

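{"method": "move_arm", "body": {"increments": [{"fingers": 4.8,"x": 3,"y": -0.35,"z": 0.1,"roll": 0},{"fingers": 4.8,"x": 2.5,"y": 0,"z": 0,"roll": 0},{"fingers": 4.2,"x": 0.9,"y": 0,"z": 0,"roll": 0},{"fingers": 3.8,"x": 0,"y": 0,"z": 0,"roll": 0},{"fingers": 3.8,"x": 0,"y": 0,"z": 0,"roll": 0}]}}

```text
time: 27.7
position: [0.4474, -0.0023, 0.1729]
eef_rot: [0.708, 0.001, 0.707, -0.001]
force: [0.3, 0.0, -0.4]
opening: 0.445
```

{"method": "move_arm", "body": {"increments": [{"fingers": 3.8,"x": -0.45,"y": -0.5,"z": 0,"roll": 0},{"fingers": 3.8,"x": -0.45,"y": -0.55,"z": 0,"roll": 0},{"fingers": 3.8,"x": -0.35,"y": -0.6,"z": 0,"roll": 0},{"fingers": 3.8,"x": -0.3,"y": -0.6,"z": 0,"roll": 0},{"fingers": 3.8,"x": -0.25,"y": -0.65,"z": 0,"roll": 0},{"fingers": 3.8,"x": -0.2,"y": -0.65,"z": 0,"roll": 0},{"fingers": 3.8,"x": -0.15,"y": -0.7,"z": 0,"roll": 0},{"fingers": 3.8,"x": -0.1,"y": -0.7,"z": 0,"roll": 0},{"fingers": 3.8,"x": 0,"y": -0.7,"z": 0,"roll": 0}]}}

```text
time: 28.82
position: [0.4494, -0.0552, 0.1981]
eef_rot: [0.71, 0.002, 0.704, 0.003]
force: [0.8, 8.7, 7.1]
opening: 0.442
```

{"method": "move_arm", "body": {"increments": [{"fingers": 3.8,"x": 0.05,"y": -0.7,"z": 0,"roll": 0},{"fingers": 3.8,"x": 0.1,"y": -0.7,"z": 0,"roll": 0},{"fingers": 3.8,"x": 0.15,"y": -0.7,"z": 0,"roll": 0},{"fingers": 3.8,"x": 0.2,"y": -0.65,"z": -0.1,"roll": 0},{"fingers": 3.8,"x": 0.25,"y": -0.65,"z": 0,"roll": 0},{"fingers": 3.8,"x": 0.3,"y": -0.6,"z": 0,"roll": 0},{"fingers": 3.8,"x": 0.35,"y": -0.6,"z": 0,"roll": 0},{"fingers": 3.8,"x": 0.45,"y": -0.55,"z": 0,"roll": 0},{"fingers": 3.8,"x": 0.45,"y": -0.5,"z": 0,"roll": 0},{"fingers": 3.8,"x": 0.5,"y": -0.5,"z": 0,"roll": 0},{"fingers": 3.8,"x": 0,"y": 0,"z": 0,"roll": 0}]}}

```text
time: 30.2
position: [0.4466, -0.1189, 0.1676]
eef_rot: [0.708, 0.001, 0.706, 0.001]
force: [1.6, 5.0, 1.2]
opening: 0.445
```

{"method": "move_arm", "body": {"increments": [{"fingers": 4.8,"x": 0,"y": 0,"z": 0,"roll": 0},{"fingers": 4.8,"x": -3,"y": 0,"z": 0,"roll": 0},{"fingers": 4.8,"x": -3.5,"y": 0,"z": 0,"roll": 0},{"fingers": 4.8,"x": 0,"y": 6,"z": 0,"roll": 0},{"fingers": 4.8,"x": 0,"y": 5.8,"z": 0,"roll": 0},{"fingers": 4.8,"x": 0,"y": 0,"z": 0,"roll": 0}]}}

```text
time: 30.95
position: [0.4456, 0.0008, 0.2321]
eef_rot: [0.707, -0.002, 0.707, 0.002]
force: [0.9, -0.8, -0.5]
opening: 0.563
```

Run:
```python
from h import *
handle("w8.png"); plan(.4465,-.001,.1725,90.2)
t=cam("top"); crop(t,220,130,160,130,5,"w9.png")
```

```text
red [318.6 230.6] [312, 224, 14, 14, 134]
red [347.  254.4] [340, 247, 15, 16, 187]
red [316.5 270.6] [311, 264, 13, 13, 110]
red [344.4 295.6] [338, 288, 14, 15, 159]
-75 [313.2 239.5] -70 [313.7 237.5] -65 [314.3 235.7] -60 [315.1 234.1] -55 [316.  232.6] -50 [317.  231.4] -45 [318.2 230.4] -40 [319.4 229.7] -35 [320.8 229.2] -30 [322.2 228.9] 
t 31.00 pos [ 0.4456 -0.0008  0.2319] yaw 90.2 q6 -0.00 op 0.562 F [ 0.1 -0.5 -0.2]
axisx [ 0.001 -0.001 -1.   ] roll -0.0 then xyz cm [ 5.94 -0.01  0.08] | without roll [ 5.94 -0.01  0.08]
```

View pics/w8.png

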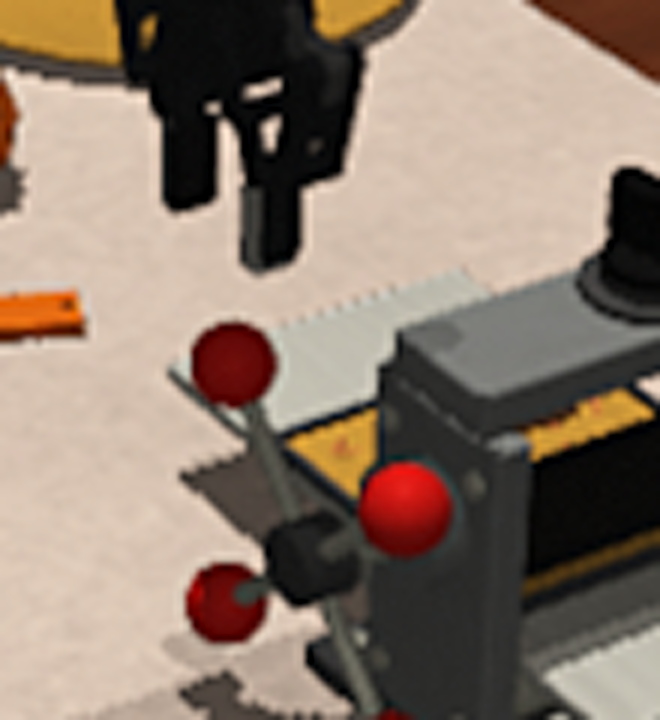

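View pics/w9.png

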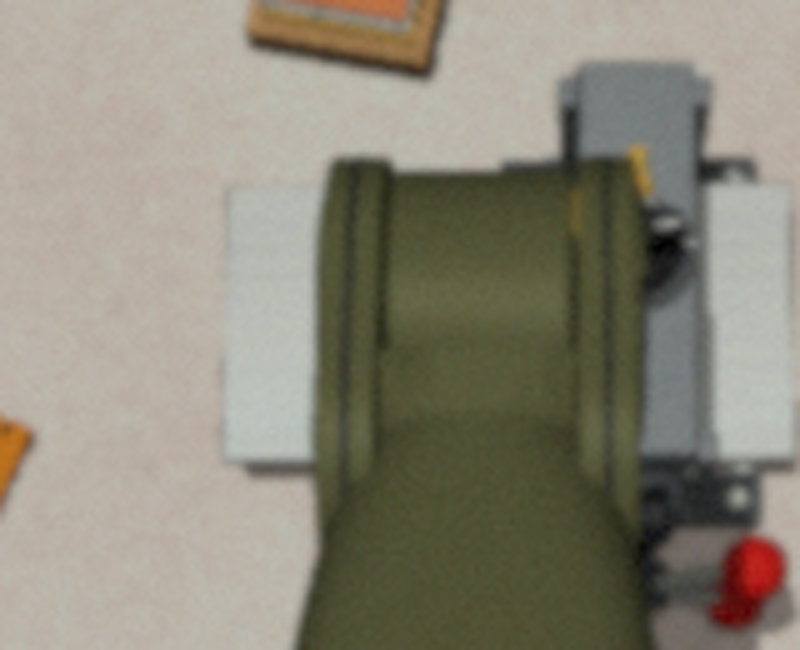

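{"method": "move_arm", "body": {"increments": [{"fingers": 4.8,"x": 3,"y": -0.1,"z": 0.1,"roll": 0},{"fingers": 4.8,"x": 2,"y": 0,"z": 0,"roll": 0},{"fingers": 4.2,"x": 0.9,"y": 0,"z": 0,"roll": 0},{"fingers": 3.8,"x": 0,"y": 0,"z": 0,"roll": 0},{"fingers": 3.8,"x": -0.45,"y": -0.5,"z": 0,"roll": 0},{"fingers": 3.8,"x": -0.45,"y": -0.55,"z": 0,"roll": 0},{"fingers": 3.8,"x": -0.35,"y": -0.6,"z": 0,"roll": 0},{"fingers": 3.8,"x": -0.3,"y": -0.6,"z": 0,"roll": 0},{"fingers": 3.8,"x": -0.25,"y": -0.65,"z": 0,"roll": 0},{"fingers": 3.8,"x": -0.2,"y": -0.65,"z": 0,"roll": 0},{"fingers": 3.8,"x": -0.15,"y": -0.7,"z": 0,"roll": 0},{"fingers": 3.8,"x": -0.1,"y": -0.7,"z": 0,"roll": 0}]}}

```text
time: 32.55
position: [0.4495, -0.0491, 0.1985]
eef_rot: [0.71, 0.003, 0.704, 0.003]
force: [1.0, 10.8, 8.7]
opening: 0.447
```

{"method": "move_arm", "body": {"increments": [{"fingers": 3.8,"x": 0,"y": -0.7,"z": 0,"roll": 0},{"fingers": 3.8,"x": 0.05,"y": -0.7,"z": 0,"roll": 0},{"fingers": 3.8,"x": 0.1,"y": -0.7,"z": 0,"roll": 0},{"fingers": 3.8,"x": 0.15,"y": -0.7,"z": 0,"roll": 0},{"fingers": 3.8,"x": 0.2,"y": -0.65,"z": -0.1,"roll": 0},{"fingers": 3.8,"x": 0.25,"y": -0.65,"z": 0,"roll": 0},{"fingers": 3.8,"x": 0.3,"y": -0.6,"z": 0,"roll": 0},{"fingers": 3.8,"x": 0.35,"y": -0.6,"z": 0,"roll": 0},{"fingers": 3.8,"x": 0.45,"y": -0.55,"z": 0,"roll": 0},{"fingers": 3.8,"x": 0.45,"y": -0.5,"z": 0,"roll": 0},{"fingers": 3.8,"x": 0.5,"y": -0.45,"z": 0,"roll": 0},{"fingers": 3.8,"x": 0,"y": 0,"z": 0,"roll": 0}]}}

```text
time: 34.05
position: [0.4469, -0.1196, 0.1685]
eef_rot: [0.708, 0.001, 0.706, 0.001]
force: [1.2, 4.4, 0.7]
opening: 0.448
```

{"method": "move_arm", "body": {"increments": [{"fingers": 4.8,"x": 0,"y": 0,"z": 0,"roll": 0},{"fingers": 4.8,"x": -3,"y": 0,"z": 0,"roll": 0},{"fingers": 4.8,"x": -3.2,"y": 0,"z": 0,"roll": 0},{"fingers": 4.8,"x": 0,"y": 6,"z": 0,"roll": 0},{"fingers": 4.8,"x": 0,"y": 5.8,"z": 0,"roll": 0},{"fingers": 4.8,"x": 0,"y": 0,"z": 0,"roll": 0}]}}

```text
time: 34.8
position: [0.4458, 0.0002, 0.2298]
eef_rot: [0.708, -0.002, 0.707, 0.002]
force: [0.6, -1.6, -0.4]
opening: 0.56
```

Run:
```python
from h import *
handle("w10.png"); plan(.4465,-.001,.1725,90.2)
```

```text
red [318.5 230.3] [312, 224, 14, 13, 134]
red [347.1 254.8] [340, 247, 15, 16, 185]
red [316.5 270.2] [311, 264, 13, 13, 107]
red [344.3 295.7] [338, 289, 14, 14, 156]
-75 [313.2 239.5] -70 [313.7 237.5] -65 [314.3 235.7] -60 [315.1 234.1] -55 [316.  232.6] -50 [317.  231.4] -45 [318.2 230.4] -40 [319.4 229.7] -35 [320.8 229.2] -30 [322.2 228.9] 
t 34.85 pos [ 0.4458 -0.0014  0.2296] yaw 90.1 q6 -0.00 op 0.561 F [0.2 0.4 0.1]
axisx [ 0.001 -0.001 -1.   ] roll -0.1 then xyz cm [5.71 0.04 0.07] | without roll [5.71 0.04 0.07]
```

View pics/w10.png

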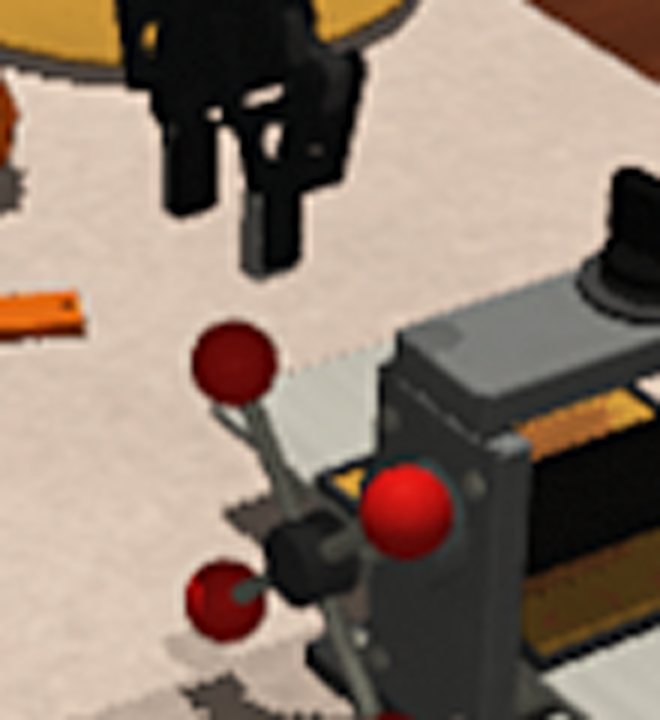

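{"method": "move_arm", "body": {"increments": [{"fingers": 4.8,"x": 3,"y": -0.2,"z": 0.1,"roll": 0},{"fingers": 4.8,"x": 2,"y": 0,"z": 0,"roll": 0},{"fingers": 4.2,"x": 0.7,"y": 0,"z": 0,"roll": 0},{"fingers": 3.8,"x": 0,"y": 0,"z": 0,"roll": 0},{"fingers": 3.8,"x": -0.45,"y": -0.5,"z": 0,"roll": 0},{"fingers": 3.8,"x": -0.45,"y": -0.55,"z": 0,"roll": 0},{"fingers": 3.8,"x": -0.35,"y": -0.6,"z": 0,"roll": 0},{"fingers": 3.8,"x": -0.3,"y": -0.6,"z": 0,"roll": 0},{"fingers": 3.8,"x": -0.25,"y": -0.65,"z": 0,"roll": 0},{"fingers": 3.8,"x": -0.2,"y": -0.65,"z": 0,"roll": 0},{"fingers": 3.8,"x": -0.1,"y": -0.7,"z": 0,"roll": 0},{"fingers": 3.8,"x": -0.05,"y": -0.7,"z": 0,"roll": 0}]}}

```text
time: 36.35
position: [0.4493, -0.051, 0.1967]
eef_rot: [0.71, 0.002, 0.704, 0.003]
force: [0.4, 10.5, 7.0]
opening: 0.447
```

{"method": "move_arm", "body": {"increments": [{"fingers": 3.8,"x": 0,"y": -0.7,"z": 0,"roll": 0},{"fingers": 3.8,"x": 0.05,"y": -0.7,"z": 0,"roll": 0},{"fingers": 3.8,"x": 0.1,"y": -0.7,"z": 0,"roll": 0},{"fingers": 3.8,"x": 0.15,"y": -0.7,"z": 0,"roll": 0},{"fingers": 3.8,"x": 0.2,"y": -0.65,"z": -0.1,"roll": 0},{"fingers": 3.8,"x": 0.25,"y": -0.65,"z": 0,"roll": 0},{"fingers": 3.8,"x": 0.3,"y": -0.6,"z": 0,"roll": 0},{"fingers": 3.8,"x": 0.35,"y": -0.6,"z": 0,"roll": 0},{"fingers": 3.8,"x": 0.45,"y": -0.55,"z": 0,"roll": 0},{"fingers": 3.8,"x": 0.45,"y": -0.5,"z": 0,"roll": 0},{"fingers": 3.8,"x": 0.4,"y": -0.3,"z": 0,"roll": 0},{"fingers": 3.8,"x": 0,"y": 0,"z": 0,"roll": 0}]}}

```text
time: 37.85
position: [0.4468, -0.1195, 0.168]
eef_rot: [0.708, 0.001, 0.706, 0.001]
force: [1.1, 5.0, 1.8]
opening: 0.445
```

{"method": "move_arm", "body": {"increments": [{"fingers": 4.8,"x": 0,"y": 0,"z": 0,"roll": 0},{"fingers": 4.8,"x": -3,"y": 0,"z": 0,"roll": 0},{"fingers": 4.8,"x": -3.2,"y": 0,"z": 0,"roll": 0},{"fingers": 4.8,"x": 0,"y": 6,"z": 0,"roll": 0},{"fingers": 4.8,"x": 0,"y": 5.7,"z": 0,"roll": 0},{"fingers": 4.8,"x": 0,"y": 0,"z": 0,"roll": 0}]}}

```text
time: 38.6
position: [0.4458, -0.0009, 0.2292]
eef_rot: [0.708, -0.002, 0.707, 0.001]
force: [0.5, -1.5, -0.2]
opening: 0.56
```

Run:
```python
from h import *
handle("w11.png"); plan(.4465,-.001,.1725,90.2)
t=cam("top"); crop(t,250,130,160,130,5,"w12.png")
```

```text
red [318.6 230.3] [312, 224, 14, 13, 131]
red [347.  254.8] [340, 247, 15, 16, 186]
red [316.5 270.1] [311, 264, 13, 13, 107]
red [344.3 295.7] [338, 289, 14, 14, 157]
-75 [313.2 239.5] -70 [313.7 237.5] -65 [314.3 235.7] -60 [315.1 234.1] -55 [316.  232.6] -50 [317.  231.4] -45 [318.2 230.4] -40 [319.4 229.7] -35 [320.8 229.2] -30 [322.2 228.9] 
t 38.65 pos [ 0.4458 -0.0025  0.2291] yaw 90.1 q6 -0.01 op 0.561 F [-0.3 -1.1  0.3]
axisx [ 0.001 -0.001 -1.   ] roll -0.1 then xyz cm [5.66 0.16 0.06] | without roll [5.66 0.16 0.06]
```

View pics/w11.png

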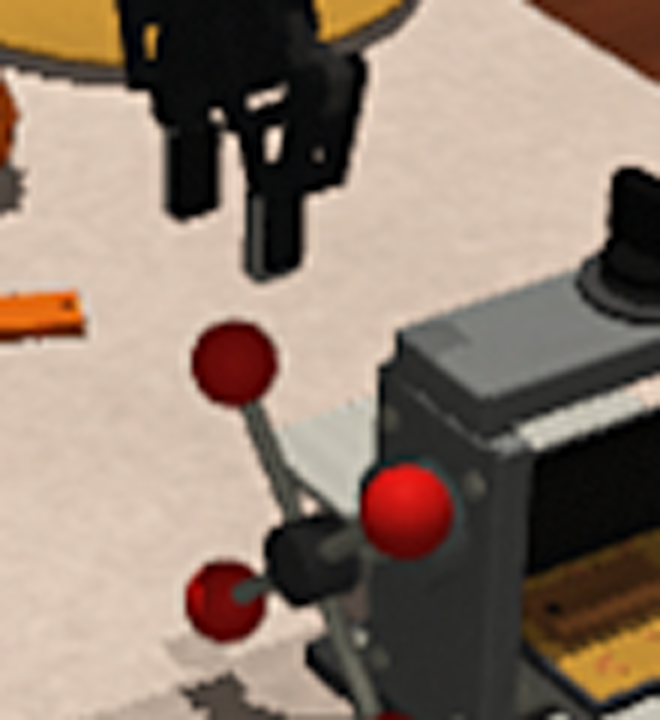

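View pics/w12.png

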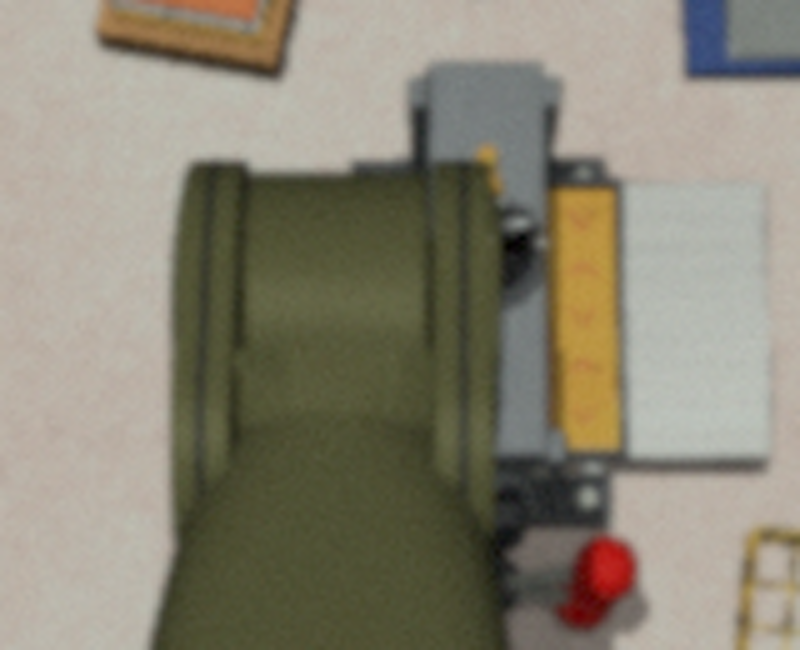

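{"method": "move_arm", "body": {"increments": [{"fingers": 4.8,"x": 3,"y": -0.1,"z": 0.1,"roll": 0},{"fingers": 4.8,"x": 2,"y": 0,"z": 0,"roll": 0},{"fingers": 4.2,"x": 0.7,"y": 0,"z": 0,"roll": 0},{"fingers": 3.8,"x": 0,"y": 0,"z": 0,"roll": 0},{"fingers": 3.8,"x": -0.45,"y": -0.5,"z": 0,"roll": 0},{"fingers": 3.8,"x": -0.45,"y": -0.55,"z": 0,"roll": 0},{"fingers": 3.8,"x": -0.35,"y": -0.6,"z": 0,"roll": 0},{"fingers": 3.8,"x": -0.3,"y": -0.6,"z": 0,"roll": 0},{"fingers": 3.8,"x": -0.25,"y": -0.65,"z": 0,"roll": 0},{"fingers": 3.8,"x": -0.2,"y": -0.65,"z": 0,"roll": 0},{"fingers": 3.8,"x": -0.1,"y": -0.7,"z": 0,"roll": 0},{"fingers": 3.8,"x": -0.05,"y": -0.7,"z": 0,"roll": 0}]}}

```text
time: 40.2
position: [0.4493, -0.051, 0.1962]
eef_rot: [0.71, 0.002, 0.704, 0.003]
force: [1.2, 9.8, 8.0]
opening: 0.445
```

{"method": "move_arm", "body": {"increments": [{"fingers": 3.8,"x": 0,"y": -0.7,"z": 0,"roll": 0},{"fingers": 3.8,"x": 0.05,"y": -0.7,"z": 0,"roll": 0},{"fingers": 3.8,"x": 0.1,"y": -0.7,"z": 0,"roll": 0},{"fingers": 3.8,"x": 0.15,"y": -0.7,"z": 0,"roll": 0},{"fingers": 3.8,"x": 0.2,"y": -0.65,"z": -0.1,"roll": 0},{"fingers": 3.8,"x": 0.25,"y": -0.65,"z": 0,"roll": 0},{"fingers": 3.8,"x": 0.3,"y": -0.6,"z": 0,"roll": 0},{"fingers": 3.8,"x": 0.35,"y": -0.6,"z": 0,"roll": 0},{"fingers": 3.8,"x": 0.45,"y": -0.55,"z": 0,"roll": 0},{"fingers": 3.8,"x": 0.45,"y": -0.5,"z": 0,"roll": 0},{"fingers": 3.8,"x": 0.4,"y": -0.3,"z": 0,"roll": 0},{"fingers": 3.8,"x": 0,"y": 0,"z": 0,"roll": 0}]}}

```text
time: 41.7
position: [0.4469, -0.1195, 0.1676]
eef_rot: [0.708, 0.001, 0.706, 0.001]
force: [0.4, 4.6, 2.6]
opening: 0.447
```

{"method": "move_arm", "body": {"increments": [{"fingers": 4.8,"x": 0,"y": 0,"z": 0,"roll": 0},{"fingers": 4.8,"x": -3,"y": 0,"z": 0,"roll": 0},{"fingers": 4.8,"x": -3.2,"y": 0,"z": 0,"roll": 0},{"fingers": 4.8,"x": 0,"y": 6,"z": 0,"roll": 0},{"fingers": 4.8,"x": 0,"y": 5.7,"z": 0,"roll": 0},{"fingers": 4.8,"x": 0,"y": 0,"z": 0,"roll": 0}]}}

```text
time: 42.45
position: [0.4457, -0.0009, 0.2287]
eef_rot: [0.708, -0.002, 0.707, 0.001]
force: [-0.1, -1.0, -0.8]
opening: 0.567
```

Run:
```python
from h import *
handle("w13.png"); plan(.4465,-.001,.1725,90.2)
```

```text
red [318.6 230.2] [312, 224, 14, 13, 136]
red [347.  254.7] [340, 247, 15, 16, 186]
red [316.5 270.3] [311, 264, 13, 13, 105]
red [344.3 295.7] [338, 289, 14, 14, 157]
-75 [313.2 239.5] -70 [313.7 237.5] -65 [314.3 235.7] -60 [315.1 234.1] -55 [316.  232.6] -50 [317.  231.4] -45 [318.2 230.4] -40 [319.4 229.7] -35 [320.8 229.2] -30 [322.2 228.9] 
t 42.50 pos [ 0.4458 -0.0025  0.2286] yaw 90.1 q6 -0.01 op 0.562 F [-0.1 -0.4  1.1]
axisx [ 0.001 -0.001 -1.   ] roll -0.1 then xyz cm [5.61 0.15 0.07] | without roll [5.61 0.15 0.07]
```

View pics/w13.png

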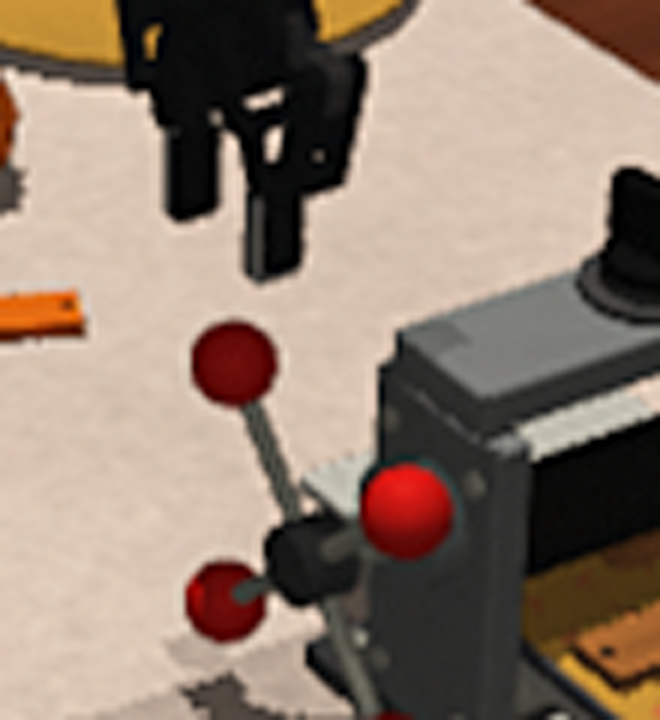

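Stroke 6.

{"method": "move_arm", "body": {"increments": [{"fingers": 4.8,"x": 3,"y": -0.1,"z": 0.1,"roll": 0},{"fingers": 4.8,"x": 2,"y": 0,"z": 0,"roll": 0},{"fingers": 4.2,"x": 0.6,"y": 0,"z": 0,"roll": 0},{"fingers": 3.8,"x": 0,"y": 0,"z": 0,"roll": 0},{"fingers": 3.8,"x": -0.45,"y": -0.5,"z": 0,"roll": 0},{"fingers": 3.8,"x": -0.45,"y": -0.55,"z": 0,"roll": 0},{"fingers": 3.8,"x": -0.35,"y": -0.6,"z": 0,"roll": 0},{"fingers": 3.8,"x": -0.3,"y": -0.6,"z": 0,"roll": 0},{"fingers": 3.8,"x": -0.25,"y": -0.65,"z": 0,"roll": 0},{"fingers": 3.8,"x": -0.2,"y": -0.65,"z": 0,"roll": 0},{"fingers": 3.8,"x": -0.1,"y": -0.7,"z": 0,"roll": 0},{"fingers": 3.8,"x": -0.05,"y": -0.7,"z": 0,"roll": 0}]}}

```text
time: 44.0
position: [0.4493, -0.051, 0.1967]
eef_rot: [0.71, 0.002, 0.704, 0.003]
force: [1.5, 10.2, 7.3]
opening: 0.441
```

{"method": "move_arm", "body": {"increments": [{"fingers": 3.8,"x": 0,"y": -0.7,"z": 0,"roll": 0},{"fingers": 3.8,"x": 0.05,"y": -0.7,"z": 0,"roll": 0},{"fingers": 3.8,"x": 0.1,"y": -0.7,"z": 0,"roll": 0},{"fingers": 3.8,"x": 0.15,"y": -0.7,"z": 0,"roll": 0},{"fingers": 3.8,"x": 0.2,"y": -0.65,"z": -0.1,"roll": 0},{"fingers": 3.8,"x": 0.25,"y": -0.65,"z": 0,"roll": 0},{"fingers": 3.8,"x": 0.3,"y": -0.6,"z": 0,"roll": 0},{"fingers": 3.8,"x": 0.35,"y": -0.6,"z": 0,"roll": 0},{"fingers": 3.8,"x": 0.45,"y": -0.55,"z": 0,"roll": 0},{"fingers": 3.8,"x": 0.45,"y": -0.5,"z": 0,"roll": 0},{"fingers": 3.8,"x": 0.4,"y": -0.3,"z": 0,"roll": 0},{"fingers": 3.8,"x": 0,"y": 0,"z": 0,"roll": 0}]}}

```text
time: 45.5
position: [0.4468, -0.1195, 0.1681]
eef_rot: [0.708, 0.001, 0.706, 0.001]
force: [0.5, 5.3, 1.7]
opening: 0.446
```

{"method": "move_arm", "body": {"increments": [{"fingers": 4.8,"x": 0,"y": 0,"z": 0,"roll": 0},{"fingers": 4.8,"x": -3,"y": 0,"z": 0,"roll": 0},{"fingers": 4.8,"x": -3.2,"y": 0,"z": 0,"roll": 0},{"fingers": 4.8,"x": 0,"y": 6,"z": 0,"roll": 0},{"fingers": 4.8,"x": 0,"y": 5.7,"z": 0,"roll": 0},{"fingers": 4.8,"x": 0,"y": 0,"z": 0,"roll": 0}]}}

```text
time: 46.25
position: [0.4457, -0.0009, 0.2292]
eef_rot: [0.708, -0.002, 0.707, 0.001]
force: [0.8, -0.5, 1.0]
opening: 0.563
```

Run:
```python
from h import *
handle("w14.png"); plan(.4465,-.001,.1725,90.2)
t=cam("top"); crop(t,270,130,160,130,5,"w15.png")
```

```text
red [318.7 230.2] [312, 224, 14, 13, 133]
red [347.1 254.7] [340, 247, 15, 16, 186]
red [316.5 270.1] [311, 264, 13, 13, 107]
red [344.3 295.7] [338, 289, 14, 14, 157]
-75 [313.2 239.5] -70 [313.7 237.5] -65 [314.3 235.7] -60 [315.1 234.1] -55 [316.  232.6] -50 [317.  231.4] -45 [318.2 230.4] -40 [319.4 229.7] -35 [320.8 229.2] -30 [322.2 228.9] 
t 46.30 pos [ 0.4458 -0.0025  0.2291] yaw 90.1 q6 -0.01 op 0.561 F [-0.8 -0.4  0.4]
axisx [ 0.001 -0.001 -1.   ] roll -0.1 then xyz cm [5.66 0.16 0.07] | without roll [5.66 0.16 0.07]
```

View pics/w15.png

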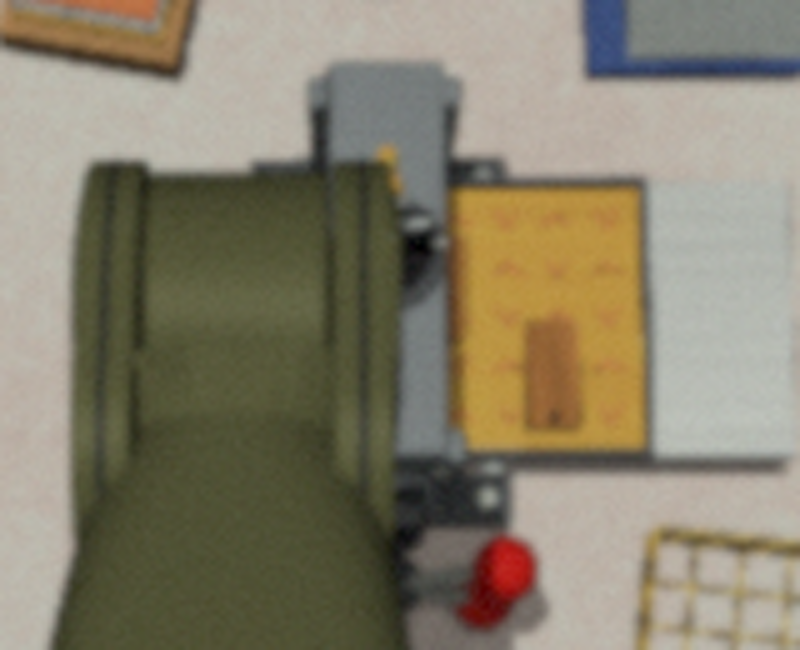

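Stroke 7.

{"method": "move_arm", "body": {"increments": [{"fingers": 4.8,"x": 3,"y": -0.1,"z": 0.1,"roll": 0},{"fingers": 4.8,"x": 2,"y": 0,"z": 0,"roll": 0},{"fingers": 4.2,"x": 0.7,"y": 0,"z": 0,"roll": 0},{"fingers": 3.8,"x": 0,"y": 0,"z": 0,"roll": 0},{"fingers": 3.8,"x": -0.45,"y": -0.5,"z": 0,"roll": 0},{"fingers": 3.8,"x": -0.45,"y": -0.55,"z": 0,"roll": 0},{"fingers": 3.8,"x": -0.35,"y": -0.6,"z": 0,"roll": 0},{"fingers": 3.8,"x": -0.3,"y": -0.6,"z": 0,"roll": 0},{"fingers": 3.8,"x": -0.25,"y": -0.65,"z": 0,"roll": 0},{"fingers": 3.8,"x": -0.2,"y": -0.65,"z": 0,"roll": 0},{"fingers": 3.8,"x": -0.1,"y": -0.7,"z": 0,"roll": 0},{"fingers": 3.8,"x": -0.05,"y": -0.7,"z": 0,"roll": 0}]}}

```text
time: 47.85
position: [0.4493, -0.051, 0.1962]
eef_rot: [0.71, 0.002, 0.704, 0.003]
force: [0.5, 10.1, 7.4]
opening: 0.446
```

{"method": "move_arm", "body": {"increments": [{"fingers": 3.8,"x": 0,"y": -0.7,"z": 0,"roll": 0},{"fingers": 3.8,"x": 0.05,"y": -0.7,"z": 0,"roll": 0},{"fingers": 3.8,"x": 0.1,"y": -0.7,"z": 0,"roll": 0},{"fingers": 3.8,"x": 0.15,"y": -0.7,"z": 0,"roll": 0},{"fingers": 3.8,"x": 0.2,"y": -0.65,"z": -0.1,"roll": 0},{"fingers": 3.8,"x": 0.25,"y": -0.65,"z": 0,"roll": 0},{"fingers": 3.8,"x": 0.3,"y": -0.6,"z": 0,"roll": 0},{"fingers": 3.8,"x": 0.35,"y": -0.6,"z": 0,"roll": 0},{"fingers": 3.8,"x": 0.45,"y": -0.55,"z": 0,"roll": 0},{"fingers": 3.8,"x": 0.45,"y": -0.5,"z": 0,"roll": 0},{"fingers": 3.8,"x": 0.4,"y": -0.3,"z": 0,"roll": 0},{"fingers": 3.8,"x": 0,"y": 0,"z": 0,"roll": 0}]}}

```text
time: 49.35
position: [0.4469, -0.1195, 0.1676]
eef_rot: [0.708, 0.001, 0.706, 0.001]
force: [1.7, 4.7, 1.6]
opening: 0.448
```

{"method": "move_arm", "body": {"increments": [{"fingers": 4.8,"x": 0,"y": 0,"z": 0,"roll": 0},{"fingers": 4.8,"x": -3,"y": 0,"z": 0,"roll": 0},{"fingers": 4.8,"x": -3.2,"y": 0,"z": 0,"roll": 0},{"fingers": 4.8,"x": 0,"y": 6,"z": 0,"roll": 0},{"fingers": 4.8,"x": 0,"y": 5.7,"z": 0,"roll": 0},{"fingers": 4.8,"x": 0,"y": 0,"z": 0,"roll": 0}]}}

```text
time: 50.1
position: [0.4457, -0.0009, 0.2287]
eef_rot: [0.708, -0.002, 0.707, 0.001]
force: [-0.3, -0.2, -0.3]
opening: 0.564
```

Run:
```python
from h import *
handle("w16.png"); plan(.4465,-.001,.1725,90.2)
```

```text
red [318.5 230.3] [312, 224, 14, 13, 135]
red [347.1 254.8] [340, 247, 15, 16, 187]
red [316.5 270.2] [311, 264, 13, 13, 107]
red [344.3 295.7] [338, 289, 14, 14, 157]
-75 [313.2 239.5] -70 [313.7 237.5] -65 [314.3 235.7] -60 [315.1 234.1] -55 [316.  232.6] -50 [317.  231.4] -45 [318.2 230.4] -40 [319.4 229.7] -35 [320.8 229.2] -30 [322.2 228.9] 
t 50.15 pos [ 0.4458 -0.0024  0.2286] yaw 90.1 q6 -0.01 op 0.560 F [-0.2 -1.3 -0.1]
axisx [ 0.001 -0.001 -1.   ] roll -0.1 then xyz cm [5.61 0.15 0.07] | without roll [5.61 0.15 0.07]
```

View pics/w16.png

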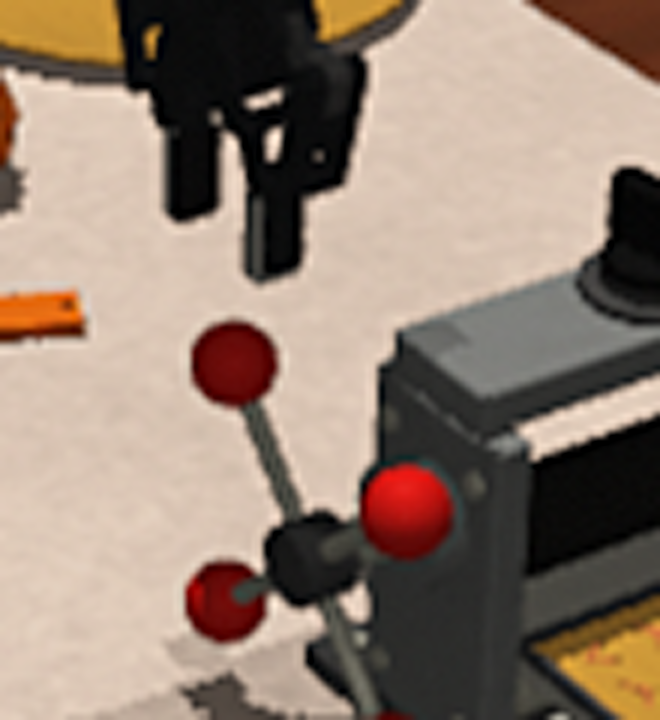

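{"method": "move_arm", "body": {"increments": [{"fingers": 4.8,"x": 3,"y": -0.1,"z": 0.1,"roll": 0},{"fingers": 4.8,"x": 2,"y": 0,"z": 0,"roll": 0},{"fingers": 4.2,"x": 0.7,"y": 0,"z": 0,"roll": 0},{"fingers": 3.8,"x": 0,"y": 0,"z": 0,"roll": 0},{"fingers": 3.8,"x": -0.45,"y": -0.5,"z": 0,"roll": 0},{"fingers": 3.8,"x": -0.45,"y": -0.55,"z": 0,"roll": 0},{"fingers": 3.8,"x": -0.35,"y": -0.6,"z": 0,"roll": 0},{"fingers": 3.8,"x": -0.3,"y": -0.6,"z": 0,"roll": 0},{"fingers": 3.8,"x": -0.25,"y": -0.65,"z": 0,"roll": 0},{"fingers": 3.8,"x": -0.2,"y": -0.65,"z": 0,"roll": 0},{"fingers": 3.8,"x": -0.1,"y": -0.7,"z": 0,"roll": 0},{"fingers": 3.8,"x": -0.05,"y": -0.7,"z": 0,"roll": 0}]}}

```text
time: 51.65
position: [0.4493, -0.051, 0.1957]
eef_rot: [0.71, 0.002, 0.704, 0.003]
force: [0.6, 9.8, 7.0]
opening: 0.444
```

{"method": "move_arm", "body": {"increments": [{"fingers": 3.8,"x": 0,"y": -0.7,"z": 0,"roll": 0},{"fingers": 3.8,"x": 0.05,"y": -0.7,"z": 0,"roll": 0},{"fingers": 3.8,"x": 0.1,"y": -0.7,"z": 0,"roll": 0},{"fingers": 3.8,"x": 0.15,"y": -0.7,"z": 0,"roll": 0},{"fingers": 3.8,"x": 0.2,"y": -0.65,"z": -0.1,"roll": 0},{"fingers": 3.8,"x": 0.25,"y": -0.65,"z": 0,"roll": 0},{"fingers": 3.8,"x": 0.3,"y": -0.6,"z": 0,"roll": 0},{"fingers": 3.8,"x": 0.35,"y": -0.6,"z": 0,"roll": 0},{"fingers": 3.8,"x": 0.4,"y": -0.45,"z": 0,"roll": 0},{"fingers": 3.8,"x": 0.3,"y": -0.3,"z": 0,"roll": 0},{"fingers": 3.8,"x": 0,"y": 0,"z": 0,"roll": 0}]}}

```text
time: 53.02
position: [0.4469, -0.1135, 0.1732]
eef_rot: [0.708, 0.001, 0.706, 0.001]
force: [1.1, 5.3, 2.2]
opening: 0.446
```

Run:
```python
from h import *
plan(.4465,-.118,.1700,90.2)
t=cam("top"); crop(t,270,130,160,130,5,"w17.png")
```

```text
t 53.02 pos [ 0.4469 -0.1135  0.1732] yaw 90.0 q6 -0.25 op 0.446 F [1.1 5.3 2.2]
axisx [ 0.004  0.003 -1.   ] roll -0.2 then xyz cm [ 0.32 -0.45 -0.04] | without roll [ 0.32 -0.45 -0.04]
```

View pics/w17.png

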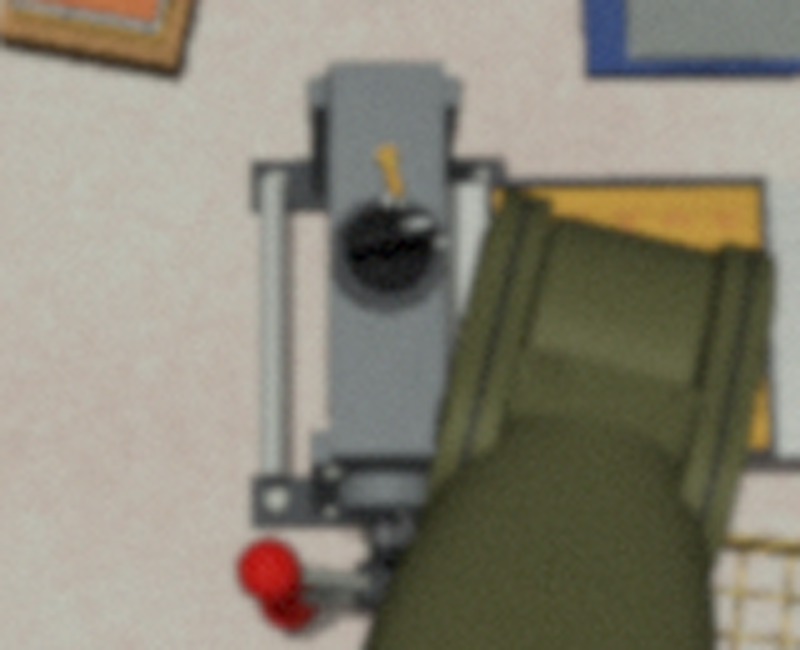

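{"method": "move_arm", "body": {"increments": [{"fingers": 3.8,"x": 0.25,"y": -0.25,"z": 0,"roll": 0},{"fingers": 3.8,"x": 0.25,"y": -0.25,"z": 0,"roll": 0},{"fingers": 3.8,"x": 0.15,"y": -0.15,"z": 0,"roll": 0},{"fingers": 3.8,"x": 0,"y": 0,"z": 0,"roll": 0}]}}

```text
time: 53.58
position: [0.447, -0.1179, 0.1673]
eef_rot: [0.709, 0.003, 0.705, 0.003]
force: [-0.0, 11.1, 7.7]
opening: 0.447
```

{"method": "move_arm", "body": {"increments": [{"fingers": 3.8,"x": 0.2,"y": -0.25,"z": 0,"roll": 0},{"fingers": 3.8,"x": 0.1,"y": -0.2,"z": 0,"roll": 0},{"fingers": 3.8,"x": 0,"y": 0,"z": 0,"roll": 0}]}}

```text
time: 53.95
position: [0.4474, -0.1181, 0.1658]
eef_rot: [0.71, 0.005, 0.705, 0.007]
force: [-1.8, 24.3, 20.3]
opening: 0.447
```

{"method": "move_arm", "body": {"increments": [{"fingers": 3.8,"x": -0.2,"y": 0.5,"z": 0,"roll": 0},{"fingers": 4.8,"x": 0,"y": 0.2,"z": 0,"roll": 0},{"fingers": 4.8,"x": -3,"y": 0,"z": 0,"roll": 0},{"fingers": 4.8,"x": -6,"y": 0,"z": 0,"roll": 0},{"fingers": 4.8,"x": -6,"y": 0,"z": 0,"roll": 0},{"fingers": 4.8,"x": 0,"y": 6,"z": -3,"roll": 0},{"fingers": 4.8,"x": 0,"y": 6,"z": -3,"roll": 0},{"fingers": 4.8,"x": 0,"y": 6,"z": 0,"roll": 0},{"fingers": 4.8,"x": 0,"y": 0,"z": 0,"roll": 0}]}}

```text
time: 55.08
position: [0.3896, 0.0563, 0.3147]
eef_rot: [0.708, -0.002, 0.706, 0.002]
force: [0.1, -1.0, 0.0]
opening: 0.56
```

Run:
```python
from h import *
handle("x0.png",30,60);
t=cam("top"); crop(t,300,130,160,130,5,"x1.png"); s=cam("side"); crop(s,300,190,160,120,5,"x2.png")
plan(.568,-.222,.15,90.2)
```

```text
red [318.2 230.3] [312, 224, 13, 14, 142]
red [346.6 253.7] [340, 247, 15, 15, 176]
red [316.8 271.7] [312, 266, 12, 12, 98]
red [344.9 295.5] [338, 289, 14, 14, 156]
30 [342.4 245.3] 35 [343.9 248. ] 40 [345.3 250.9] 45 [346.6 253.8] 50 [347.8 256.8] 55 [348.9 259.9] 
t 55.23 pos [0.39   0.0528 0.3142] yaw 89.9 q6 0.14 op 0.559 F [-0.4 -0.6 -0.4]
axisx [ 0.001 -0.001 -1.   ] roll -0.3 then xyz cm [ 16.46 -27.52  17.69] | without roll [ 16.46 -27.43  17.83]
```

View pics/x1.png

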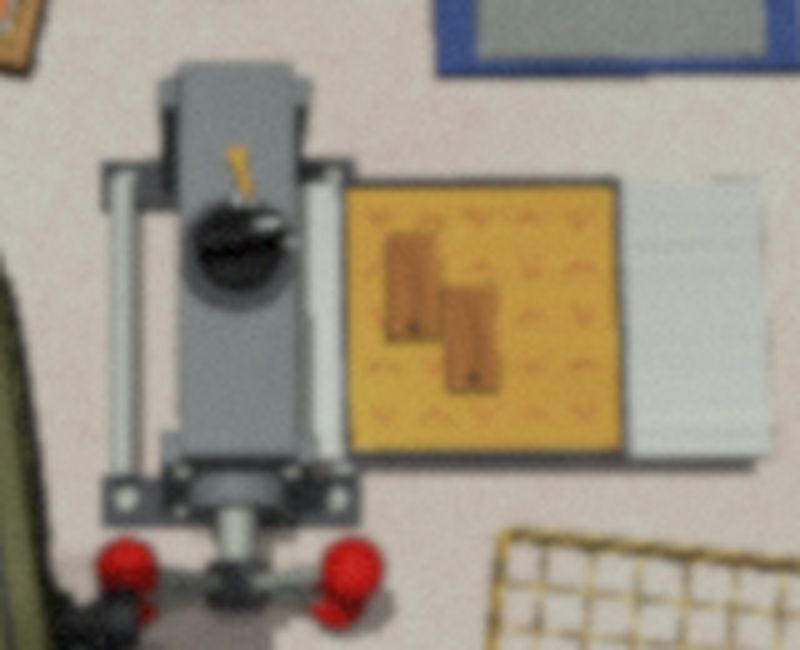

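View pics/x2.png

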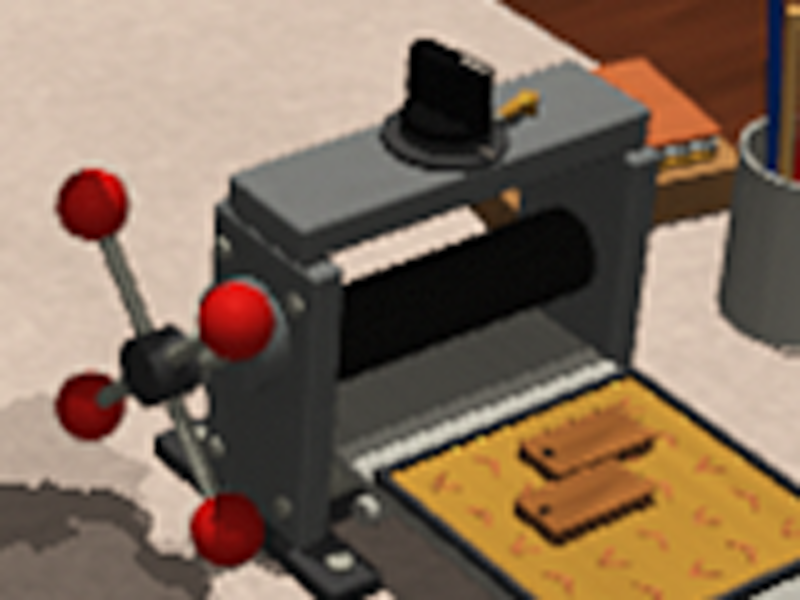

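Run:
```python
from h import *
t=cam("top");s=cam("side")
C=lambda off,f,p:[off[0]+(p[0]+.5)/f-.5,off[1]+(p[1]+.5)/f-.5]
crop(t,370,170,40,45,16,"x3.png"); crop(s,395,265,45,40,16,"x4.png")
for nm,cs in dict(A=[(444,287),(498,288),(498,393),(444,392)],B=[(387,233),(440,235),(440,341),(387,340)]).items():
    P=np.array([onz(t,C((300,130),5,p),.069) for p in cs]); m=P.mean(0); d=(P[0]+P[1]-P[2]-P[3]); print(nm,m,np.degrees(np.arctan2(d[1],d[0])),np.linalg.norm(d)/2)
    for yaw in (0,):
        Q=m+np.array([[30,15,0],[30,-15,0],[-30,-15,0],[-30,15,0]])/1000
        print(((proj(s,Q)-[395,265]+.5)*16).round().tolist(),((proj(t,Q)-[370,170]+.5)*16).round().tolist())
P=np.array([onz(t,C((300,130),5,p),.0635) for p in [(347,183),(617,181),(622,453),(350,453)]]);print("plate",P.mean(0),P)
```

```text
A [ 0.58927194 -0.18929516  0.069     ] -1.271878412293454 0.059813218097208076
[[422.0, 260.0], [561.0, 366.0], [239.0, 505.0], [102.0, 394.0]] [[298.0, 281.0], [471.0, 281.0], [480.0, 618.0], [306.0, 618.0]]
B [ 0.61953116 -0.15805281  0.069     ] -1.0549661424466008 0.061178587530785825
[[437.0, 89.0], [573.0, 190.0], [259.0, 321.0], [125.0, 216.0]] [[116.0, 114.0], [288.0, 113.0], [295.0, 448.0], [121.0, 448.0]]
plate [ 0.60425067 -0.19754591  0.0635    ] [[ 0.6817138  -0.12237319  0.0635    ]
 [ 0.68238854 -0.27412253  0.0635    ]
 [ 0.52633212 -0.27175251  0.0635    ]
 [ 0.52656823 -0.12193542  0.0635    ]]
```

View pics/x3.png

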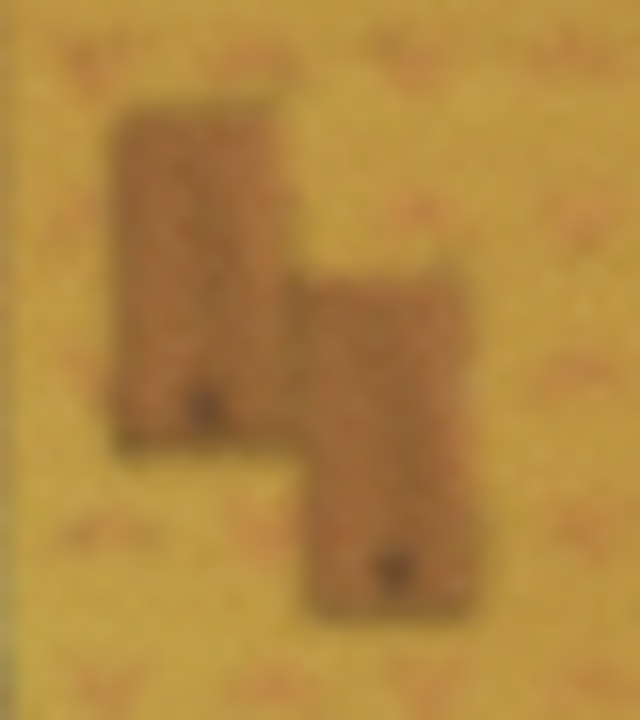

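View pics/x4.png

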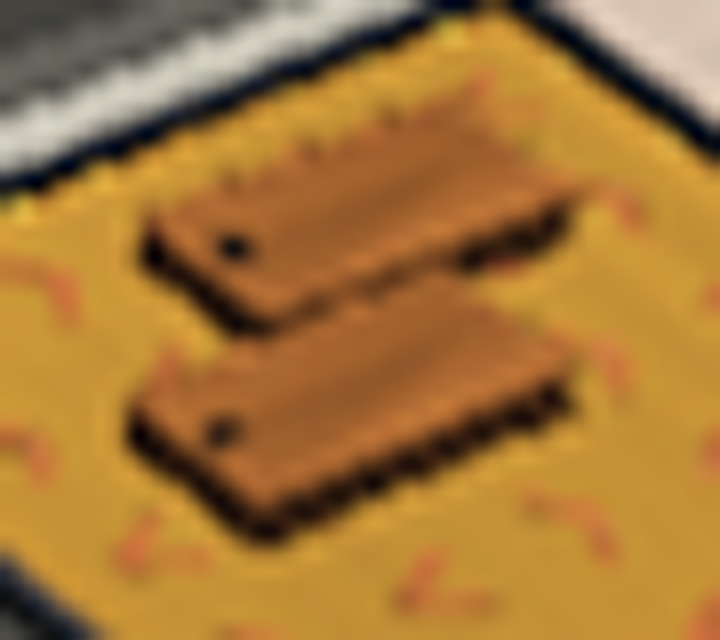

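{"method": "move_arm", "body": {"increments": [{"fingers": 7.4,"x": 0,"y": -4.1,"z": 3.35,"roll": 0},{"fingers": 7.4,"x": 0,"y": -4.1,"z": 3.35,"roll": 0},{"fingers": 7.4,"x": 0,"y": -4.1,"z": 3.35,"roll": 0},{"fingers": 7.4,"x": 0,"y": -4.1,"z": 3.35,"roll": 0},{"fingers": 7.4,"x": 0,"y": -4.1,"z": 3.35,"roll": 0},{"fingers": 7.4,"x": 0,"y": -4.0,"z": 3.35,"roll": 0},{"fingers": 7.4,"x": 0,"y": 0,"z": 0,"roll": 10},{"fingers": 7.4,"x": 1,"y": 0,"z": 0,"roll": 10},{"fingers": 7.4,"x": 2,"y": 0,"z": 0,"roll": 10},{"fingers": 7.4,"x": 2,"y": 0,"z": 0,"roll": 10},{"fingers": 7.4,"x": 2,"y": 0,"z": 0,"roll": 10},{"fingers": 7.4,"x": 2,"y": 0,"z": 0,"roll": 10}]}}

```text
time: 56.82
position: [0.5896, -0.1942, 0.2229]
eef_rot: [0.61, 0.357, 0.611, -0.357]
force: [-0.3, -0.6, -0.1]
opening: 0.868
```

{"method": "move_arm", "body": {"increments": [{"fingers": 7.4,"x": 2,"y": 0,"z": 0,"roll": 10},{"fingers": 7.4,"x": 2,"y": 0,"z": 0,"roll": 10},{"fingers": 7.4,"x": 2,"y": 0,"z": 0,"roll": 10},{"fingers": 7.4,"x": 1,"y": 0,"z": 0,"roll": 0},{"fingers": 7.4,"x": 0,"y": 0,"z": 0,"roll": 0}]}}

```text
time: 57.45
position: [0.5895, -0.1928, 0.1532]
eef_rot: [-0.499, -0.5, -0.5, 0.501]
force: [-0.2, -0.1, 0.3]
opening: 0.868
```

Run:
```python
from h import *
s=cam("side"); crop(s,360,190,120,120,6,"x5.png")
plan(.591,-.1925,.0685,-1)
```

```text
t 57.50 pos [ 0.5902 -0.1926  0.154 ] yaw -0.0 q6 1.26 op 0.866 F [ 0.8 -0.  -0.2]
axisx [-0. -0. -1.] roll 1.0 then xyz cm [ 8.55  0.08 -0.01] | without roll [ 8.55  0.08 -0.01]
```

View pics/x5.png

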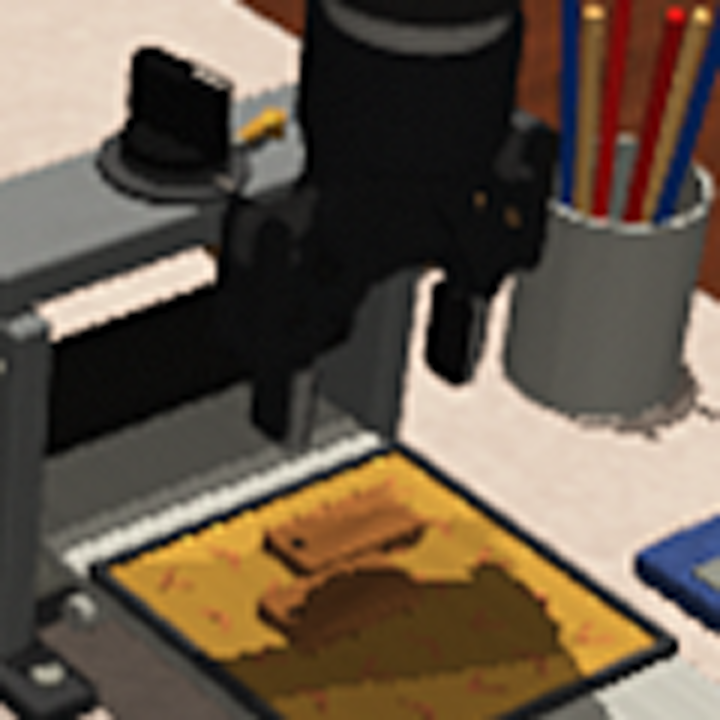

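{"method": "move_arm", "body": {"increments": [{"fingers": 7.4,"x": 3,"y": 0.1,"z": 0,"roll": 1},{"fingers": 7.4,"x": 3,"y": 0,"z": 0,"roll": 0},{"fingers": 7.4,"x": 1.2,"y": 0,"z": 0,"roll": 0},{"fingers": 7.4,"x": 0.4,"y": 0,"z": 0,"roll": 0},{"fingers": 7.4,"x": 0,"y": 0,"z": 0,"roll": 0}]}}

```text
time: 58.12
position: [0.5922, -0.1919, 0.0789]
eef_rot: [0.496, 0.505, 0.495, -0.504]
force: [-0.0, 0.3, 1.0]
opening: 0.867
```

Run:
```python
from h import *
s=cam("side"); crop(s,375,225,90,75,8,"x6.png")
plan(.591,-.1925,.068,-1)
```

```text
t 58.17 pos [ 0.5924 -0.1919  0.0791] yaw -1.1 q6 1.28 op 0.868 F [0.2 1.  0.4]
axisx [ 0.002 -0.001 -1.   ] roll -0.1 then xyz cm [ 1.11 -0.14  0.06] | without roll [ 1.11 -0.14  0.06]
```

View pics/x6.png

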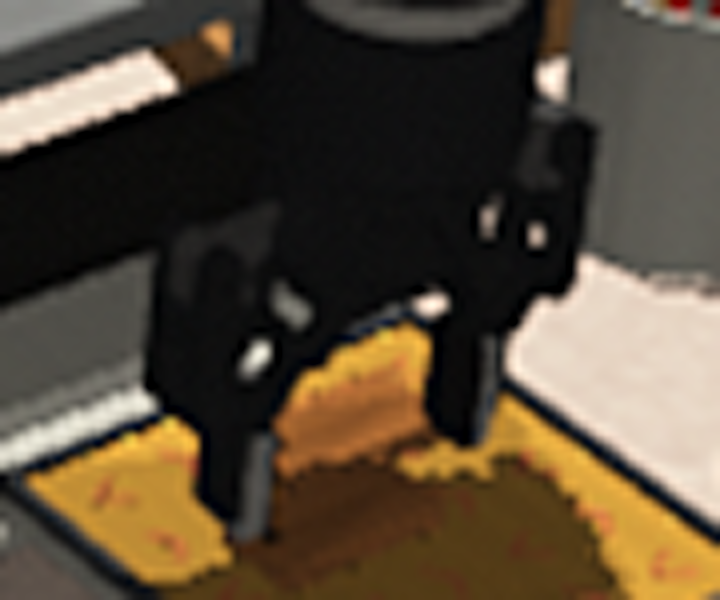

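{"method": "move_arm", "body": {"increments": [{"fingers": 7.4,"x": 0.6,"y": -0.1,"z": 0.05,"roll": 0},{"fingers": 7.4,"x": 0.4,"y": 0,"z": 0,"roll": 0},{"fingers": 7.4,"x": 0,"y": 0,"z": 0,"roll": 0}]}}

```text
time: 58.55
position: [0.59, -0.192, 0.0675]
eef_rot: [-0.495, -0.504, -0.496, 0.505]
force: [0.2, -0.4, 0.4]
opening: 0.865
```

Run:
```python
from h import *
s=cam("side"); crop(s,385,245,70,60,10,"x7.png")
plan(.591,-.1925,.068,-1)
```

```text
t 58.60 pos [ 0.5902 -0.192   0.0677] yaw -1.1 q6 1.27 op 0.867 F [-0.2 -0.1  0.2]
axisx [-0.  0. -1.] roll -0.1 then xyz cm [-0.03  0.08  0.05] | without roll [-0.03  0.08  0.05]
```

View pics/x7.png

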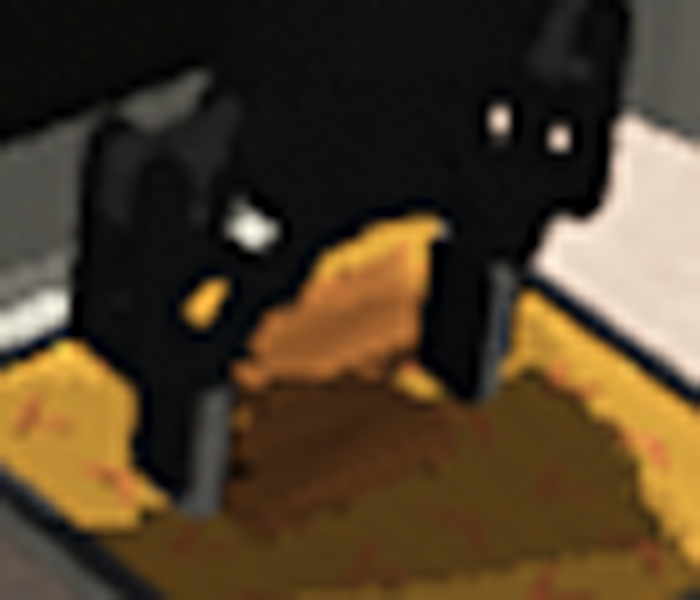

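Straddled well. Close.

{"method": "move_arm", "body": {"increments": [{"fingers": 5.0,"x": 0,"y": 0,"z": 0,"roll": 0},{"fingers": 5.0,"x": 0,"y": 0,"z": 0,"roll": 0},{"fingers": 5.0,"x": 0,"y": 0,"z": 0,"roll": 0},{"fingers": 5.0,"x": 0,"y": 0,"z": 0,"roll": 0}]}}

```text
time: 59.1
position: [0.5909, -0.1922, 0.0688]
eef_rot: [0.496, 0.505, 0.495, -0.504]
force: [-0.9, -0.6, 5.8]
opening: 0.671
```

{"method": "move_arm", "body": {"increments": [{"fingers": 5.0,"x": -1,"y": 0,"z": 0,"roll": 0},{"fingers": 5.0,"x": -5,"y": 0,"z": 0,"roll": 0},{"fingers": 5.0,"x": -5,"y": 0,"z": 0,"roll": 0},{"fingers": 5.0,"x": 0,"y": 0,"z": 0,"roll": 0},{"fingers": 5.0,"x": 0,"y": 0,"z": 0,"roll": 0}]}}

```text
time: 59.72
position: [0.5902, -0.192, 0.1778]
eef_rot: [-0.495, -0.505, -0.495, 0.505]
force: [0.1, -0.1, -0.7]
opening: 0.674
```

Run:
```python
from h import *
s=cam("side"); crop(s,360,180,110,110,6,"x8.png")
t=cam("top"); crop(t,370,210,120,100,6,"x9.png")
plan(.400,-.345,.12,-6)
```

```text
t 59.83 pos [ 0.5893 -0.1917  0.1764] yaw -1.1 q6 1.27 op 0.671 F [-0.1  0.2 -1.1]
axisx [-0.003  0.001 -1.   ] roll 4.9 then xyz cm [  5.68 -17.21  17.23] | without roll [  5.68 -18.62  15.68]
```

View pics/x8.png

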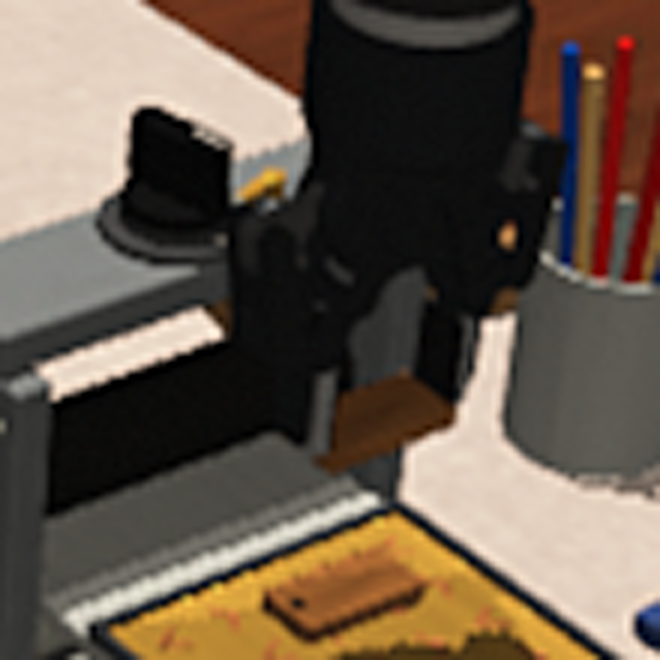

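View pics/x9.png

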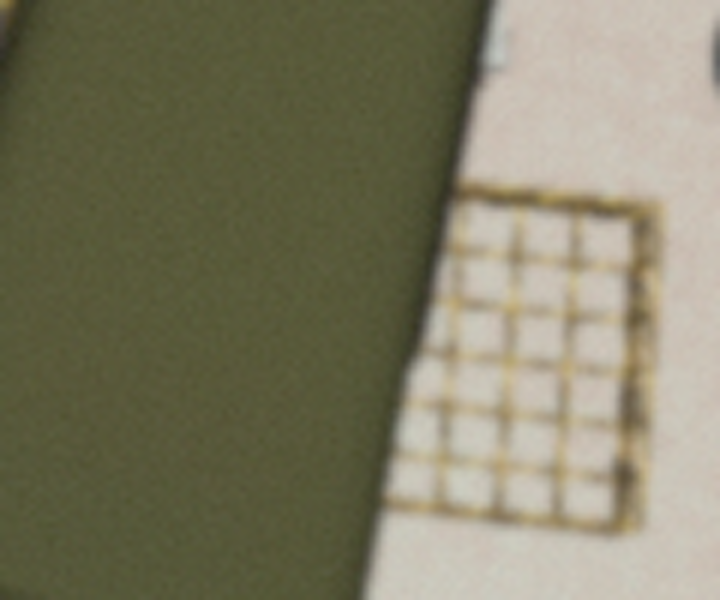

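{"method": "move_arm", "body": {"increments": [{"fingers": 5.0,"x": 0,"y": -3.7,"z": 3.15,"roll": 0},{"fingers": 5.0,"x": 0,"y": -3.7,"z": 3.15,"roll": 0},{"fingers": 5.0,"x": 0,"y": -3.7,"z": 3.15,"roll": 0},{"fingers": 5.0,"x": 0,"y": -3.7,"z": 3.15,"roll": 0},{"fingers": 5.0,"x": 0,"y": -3.7,"z": 3.15,"roll": 0},{"fingers": 5.0,"x": 3,"y": 0,"z": 0,"roll": 4.9},{"fingers": 5.0,"x": 2.5,"y": 0,"z": 0,"roll": 0},{"fingers": 5.0,"x": 0,"y": 0,"z": 0,"roll": 0},{"fingers": 5.0,"x": 0,"y": 0,"z": 0,"roll": 0}]}}

```text
time: 60.95
position: [0.4025, -0.346, 0.1229]
eef_rot: [-0.473, -0.525, -0.474, 0.525]
force: [0.0, 0.4, -0.6]
opening: 0.67
```

Run:
```python
from h import *
s=cam("side"); crop(s,300,250,160,180,4,"y1.png")
plan(.400,-.345,.016,-6)
```

```text
t 61.00 pos [ 0.403  -0.3463  0.1235] yaw -5.9 q6 0.96 op 0.671 F [-0.5  0.5  0.7]
axisx [ 0.001 -0.    -1.   ] roll 0.1 then xyz cm [10.75 -0.32 -0.11] | without roll [10.75 -0.32 -0.11]
```

View pics/y1.png

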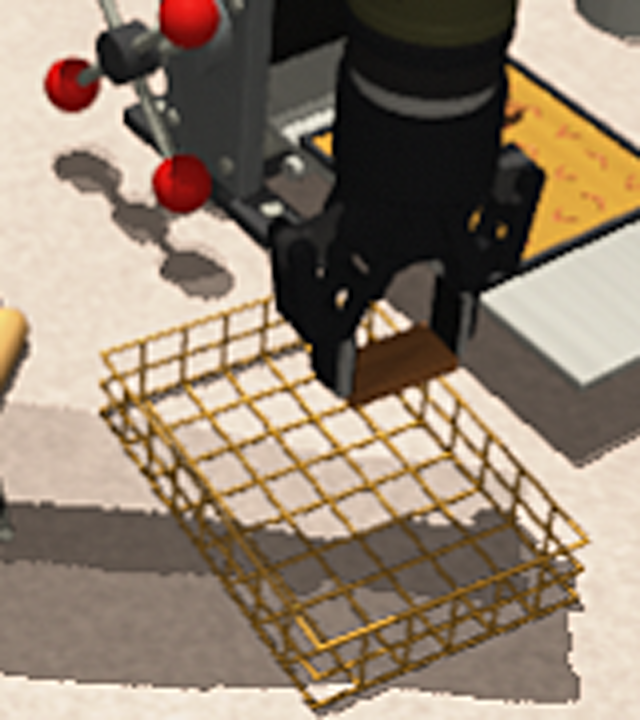

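{"method": "move_arm", "body": {"increments": [{"fingers": 5.0,"x": 3,"y": -0.3,"z": -0.1,"roll": 0},{"fingers": 5.0,"x": 3,"y": 0,"z": 0,"roll": 0},{"fingers": 5.0,"x": 2.5,"y": 0,"z": 0,"roll": 0},{"fingers": 5.0,"x": 1.3,"y": 0,"z": 0,"roll": 0},{"fingers": 5.0,"x": 0.5,"y": 0,"z": 0,"roll": 0},{"fingers": 5.0,"x": 0,"y": 0,"z": 0,"roll": 0}]}}

```text
time: 61.75
position: [0.4002, -0.3452, 0.0205]
eef_rot: [0.474, 0.525, 0.473, -0.525]
force: [-0.1, -0.6, -0.2]
opening: 0.669
```

Run:
```python
from h import *
s=cam("side"); crop(s,300,280,160,150,5,"y2.png")
plan(.400,-.345,.014,-6)
```

```text
t 61.80 pos [ 0.4003 -0.3453  0.0207] yaw -6.0 q6 0.96 op 0.673 F [-0.8  0.6  0.1]
axisx [ 0.001 -0.001 -1.   ] roll 0.0 then xyz cm [ 0.67 -0.03 -0.03] | without roll [ 0.67 -0.03 -0.03]
```

View pics/y2.png

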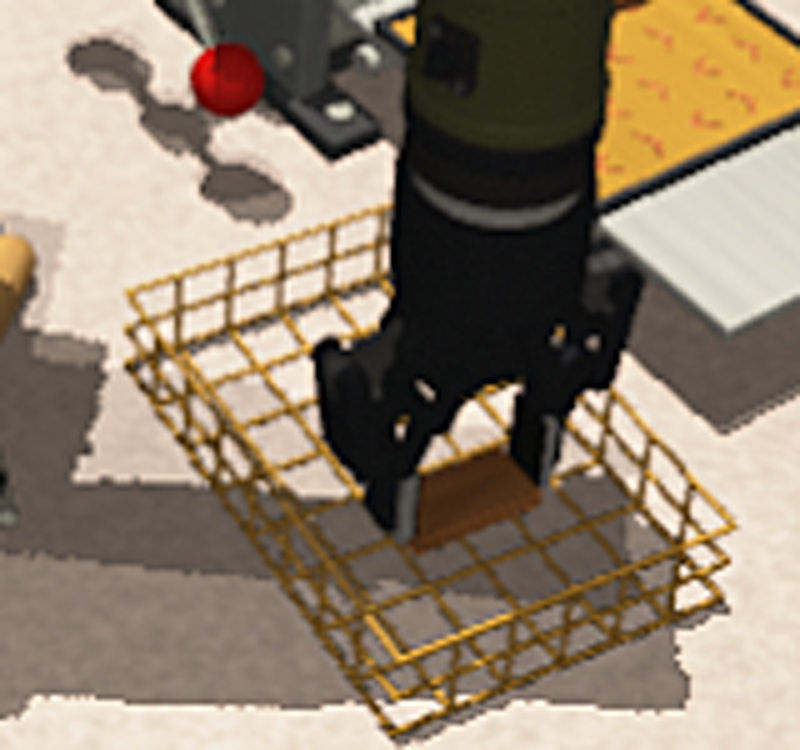

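Well within the basket. Lower 6 mm and release.

{"method": "move_arm", "body": {"increments": [{"fingers": 5.0,"x": 0.6,"y": 0,"z": 0,"roll": 0},{"fingers": 5.0,"x": 0,"y": 0,"z": 0,"roll": 0},{"fingers": 7.2,"x": 0,"y": 0,"z": 0,"roll": 0},{"fingers": 7.2,"x": 0,"y": 0,"z": 0,"roll": 0},{"fingers": 7.2,"x": 0,"y": 0,"z": 0,"roll": 0},{"fingers": 7.2,"x": -2,"y": 0,"z": 0,"roll": 0},{"fingers": 7.2,"x": -6,"y": 0,"z": 0,"roll": 0},{"fingers": 7.2,"x": -6,"y": 0,"z": 0,"roll": 0},{"fingers": 7.2,"x": 0,"y": 0,"z": 0,"roll": 0}]}}

```text
time: 62.92
position: [0.4028, -0.3475, 0.1593]
eef_rot: [0.477, 0.526, 0.469, -0.525]
force: [-0.4, -0.4, -0.5]
opening: 0.843
```

Run:
```python
from h import *
s=cam("side"); crop(s,310,190,150,240,3,"y3.png"); t=cam("top"); crop(t,340,150,140,150,5,"y4.png")
crop(s,395,265,45,40,16,"y5.png")
plan(.621,-.160,.154,-1)
```

```text
t 63.02 pos [ 0.3999 -0.3451  0.1546] yaw -6.0 q6 0.96 op 0.836 F [-0.4 -0.2 -0.5]
axisx [ 0.001 -0.001 -1.   ] roll -5.0 then xyz cm [  0.07  21.78 -18.89] | without roll [  0.07  20.06 -20.7 ]
```

View pics/y3.png

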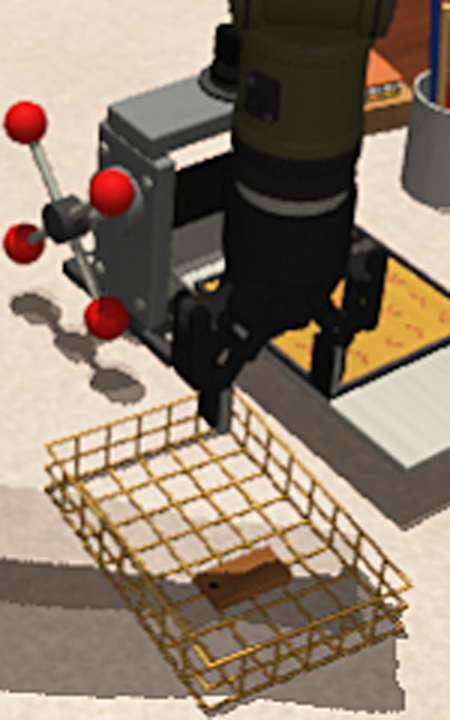

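View pics/y4.png

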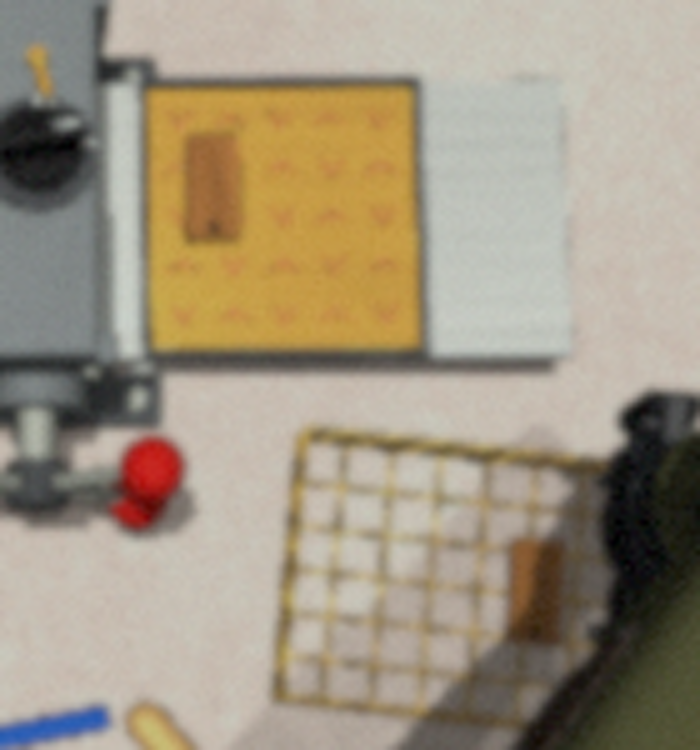

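View pics/y5.png

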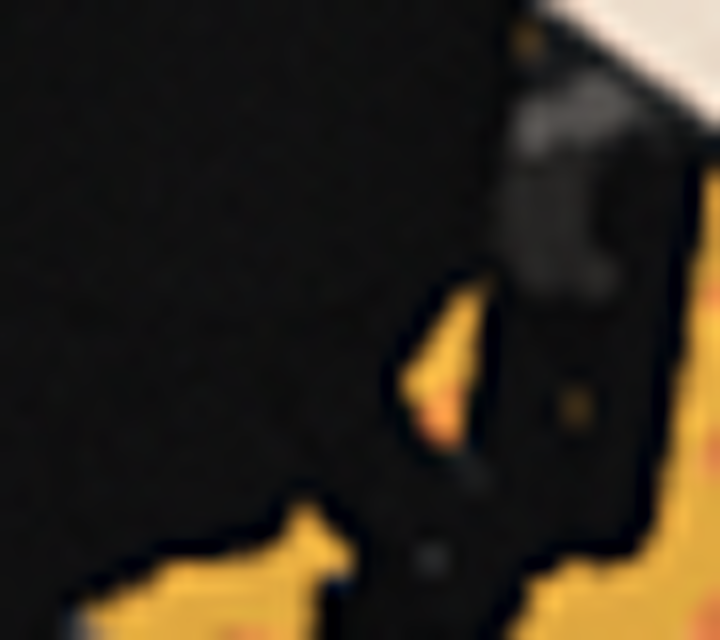

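{"method": "move_arm", "body": {"increments": [{"fingers": 7.2,"x": -1,"y": 3.35,"z": -3.45,"roll": 0},{"fingers": 7.2,"x": -1,"y": 3.35,"z": -3.45,"roll": 0},{"fingers": 7.2,"x": 0,"y": 3.35,"z": -3.45,"roll": 0},{"fingers": 7.2,"x": 0,"y": 3.35,"z": -3.45,"roll": 0},{"fingers": 7.2,"x": 0,"y": 3.35,"z": -3.45,"roll": 0},{"fingers": 7.2,"x": 0,"y": 3.3,"z": -3.45,"roll": 0},{"fingers": 7.2,"x": 0,"y": 0,"z": 0,"roll": -5},{"fingers": 7.2,"x": 2,"y": 0,"z": 0,"roll": 0},{"fingers": 7.2,"x": 2,"y": 0,"z": 0,"roll": 0},{"fingers": 7.2,"x": 0,"y": 0,"z": 0,"roll": 0},{"fingers": 7.2,"x": 0,"y": 0,"z": 0,"roll": 0}]}}

```text
time: 64.4
position: [0.6201, -0.1597, 0.1332]
eef_rot: [-0.495, -0.504, -0.496, 0.505]
force: [0.2, -0.2, 0.2]
opening: 0.847
```

Run:
```python
from h import *
s=cam("side"); crop(s,365,205,100,100,7,"z1.png")
plan(.621,-.160,.0675,-1)
```

```text
t 64.45 pos [ 0.6206 -0.1599  0.134 ] yaw -1.0 q6 1.34 op 0.840 F [-0.   0.7  0.3]
axisx [-0.  0. -1.] roll 0.0 then xyz cm [6.65 0.04 0.01] | without roll [6.65 0.04 0.01]
```

View pics/z1.png

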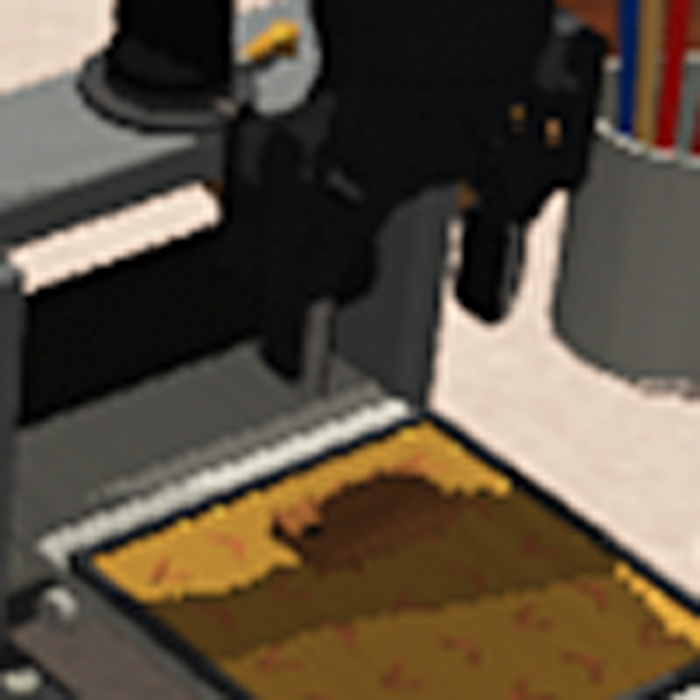

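{"method": "move_arm", "body": {"increments": [{"fingers": 7.2,"x": 3,"y": 0,"z": 0,"roll": 0},{"fingers": 7.2,"x": 2,"y": 0,"z": 0,"roll": 0},{"fingers": 7.2,"x": 0.8,"y": 0,"z": 0,"roll": 0},{"fingers": 7.2,"x": 0,"y": 0,"z": 0,"roll": 0},{"fingers": 7.2,"x": 0,"y": 0,"z": 0,"roll": 0}]}}

```text
time: 65.08
position: [0.6215, -0.16, 0.0772]
eef_rot: [0.496, 0.505, 0.495, -0.504]
force: [0.1, -0.6, 0.5]
opening: 0.843
```

Run:
```python
from h import *
s=cam("side"); crop(s,375,225,90,75,8,"z2.png")
plan(.621,-.160,.0675,-1)
```

```text
t 65.12 pos [ 0.6215 -0.16    0.0772] yaw -1.0 q6 1.34 op 0.839 F [-0.1  0.3  0.8]
axisx [ 0.002 -0.001 -1.   ] roll 0.0 then xyz cm [ 0.97 -0.05 -0.  ] | without roll [ 0.97 -0.05 -0.  ]
```

View pics/z2.png

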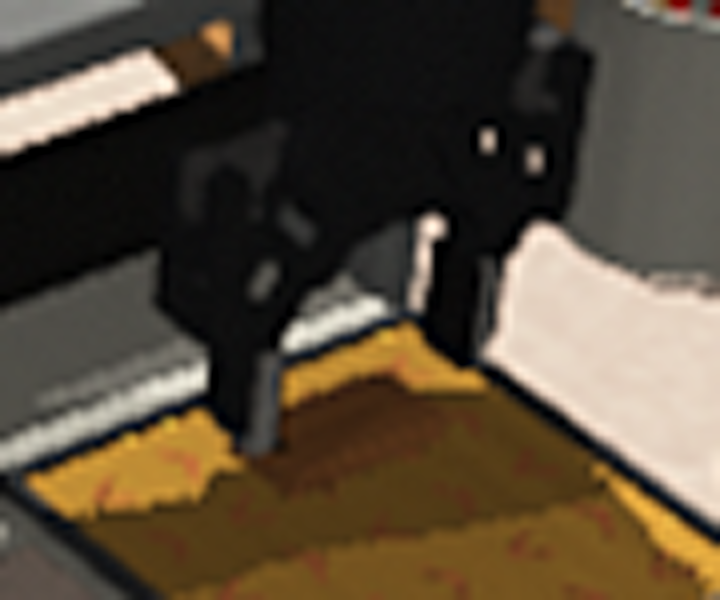

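{"method": "move_arm", "body": {"increments": [{"fingers": 7.2,"x": 0.4,"y": -0.1,"z": 0,"roll": 0},{"fingers": 7.2,"x": 0.3,"y": 0,"z": 0,"roll": 0},{"fingers": 7.2,"x": 0.2,"y": 0,"z": 0,"roll": 0},{"fingers": 7.2,"x": 0,"y": 0,"z": 0,"roll": 0}]}}

```text
time: 65.62
position: [0.6194, -0.1597, 0.0666]
eef_rot: [-0.496, -0.504, -0.496, 0.504]
force: [-0.5, -0.9, 0.0]
opening: 0.847
```

Run:
```python
from h import *
s=cam("side"); crop(s,385,235,70,60,10,"z3.png")
plan(.621,-.160,.0675,-1)
```

```text
t 65.67 pos [ 0.6195 -0.1597  0.0668] yaw -1.0 q6 1.34 op 0.844 F [0.2 0.3 0.1]
axisx [-0.  0. -1.] roll 0.0 then xyz cm [-0.07  0.15  0.02] | without roll [-0.07  0.15  0.02]
```

View pics/z3.png

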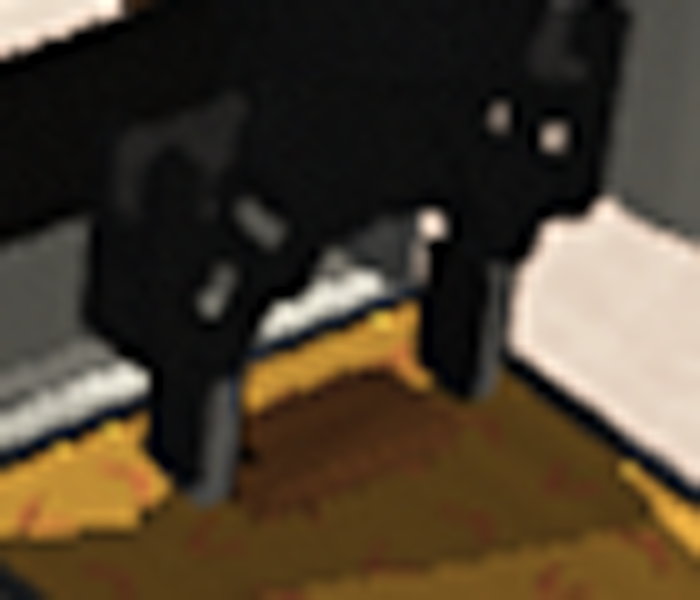

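{"method": "move_arm", "body": {"increments": [{"fingers": 5.0,"x": 0,"y": 0,"z": 0,"roll": 0},{"fingers": 5.0,"x": 0,"y": 0,"z": 0,"roll": 0},{"fingers": 5.0,"x": 0,"y": 0,"z": 0,"roll": 0},{"fingers": 5.0,"x": 0,"y": 0,"z": 0,"roll": 0}]}}

```text
time: 66.18
position: [0.6201, -0.1599, 0.0677]
eef_rot: [0.496, 0.504, 0.495, -0.504]
force: [-0.1, 0.5, 6.1]
opening: 0.679
```

{"method": "move_arm", "body": {"increments": [{"fingers": 5.0,"x": -1,"y": 0,"z": 0,"roll": 0},{"fingers": 5.0,"x": -5,"y": 0,"z": 0,"roll": 0},{"fingers": 5.0,"x": -5,"y": 0,"z": 0,"roll": 0},{"fingers": 5.0,"x": 0,"y": 0,"z": 0,"roll": 0},{"fingers": 5.0,"x": 0,"y": 0,"z": 0,"roll": 0}]}}

```text
time: 66.8
position: [0.6193, -0.1597, 0.1767]
eef_rot: [-0.496, -0.504, -0.496, 0.504]
force: [-0.1, -0.3, -0.9]
opening: 0.677
```

Run:
```python
from h import *
s=cam("side"); crop(s,360,180,110,110,6,"z4.png")
plan(.402,-.270,.12,-6)
```

```text
t 66.85 pos [ 0.6186 -0.1595  0.1757] yaw -1.0 q6 1.34 op 0.671 F [-0.3  0.3 -0.2]
axisx [-0.002  0.001 -1.   ] roll 5.0 then xyz cm [  5.62 -20.38  13.25] | without roll [  5.62 -21.46  11.41]
```

View pics/z4.png

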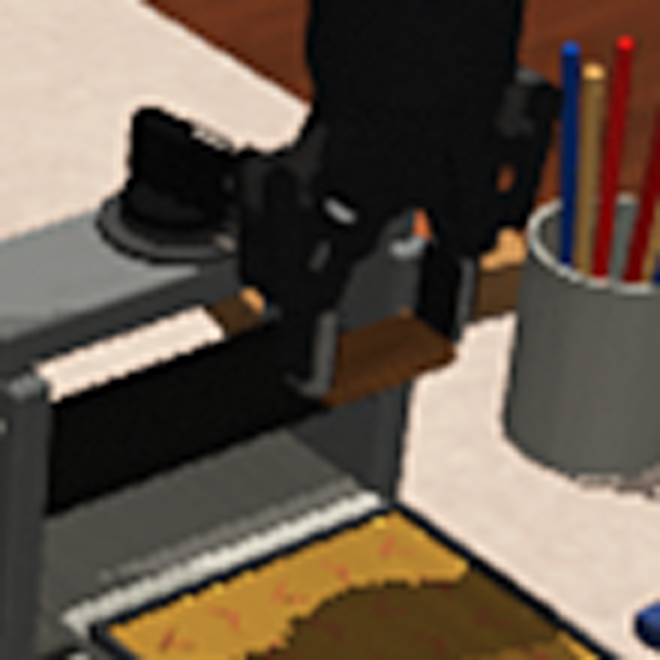

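{"method": "move_arm", "body": {"increments": [{"fingers": 5.0,"x": 0,"y": -4.3,"z": 2.3,"roll": 0},{"fingers": 5.0,"x": 0,"y": -4.3,"z": 2.3,"roll": 0},{"fingers": 5.0,"x": 0,"y": -4.3,"z": 2.3,"roll": 0},{"fingers": 5.0,"x": 0,"y": -4.3,"z": 2.3,"roll": 0},{"fingers": 5.0,"x": 0,"y": -4.3,"z": 2.2,"roll": 0},{"fingers": 5.0,"x": 3,"y": 0,"z": 0,"roll": 5},{"fingers": 5.0,"x": 2.5,"y": 0,"z": 0,"roll": 0},{"fingers": 5.0,"x": 0,"y": 0,"z": 0,"roll": 0},{"fingers": 5.0,"x": 0,"y": 0,"z": 0,"roll": 0}]}}

```text
time: 67.97
position: [0.4025, -0.2699, 0.1218]
eef_rot: [-0.473, -0.525, -0.474, 0.525]
force: [-0.3, -0.2, 0.5]
opening: 0.668
```

Run:
```python
from h import *
s=cam("side"); crop(s,300,250,160,180,4,"z5.png")
plan(.402,-.270,.0145,-6)
```

```text
t 68.03 pos [ 0.4031 -0.2702  0.1223] yaw -5.9 q6 1.08 op 0.672 F [ 0.5  0.4 -0.3]
axisx [ 0. -0. -1.] roll 0.1 then xyz cm [ 1.078e+01 -1.100e-01 -1.000e-02] | without roll [ 1.078e+01 -1.100e-01 -1.000e-02]
```

View pics/z5.png

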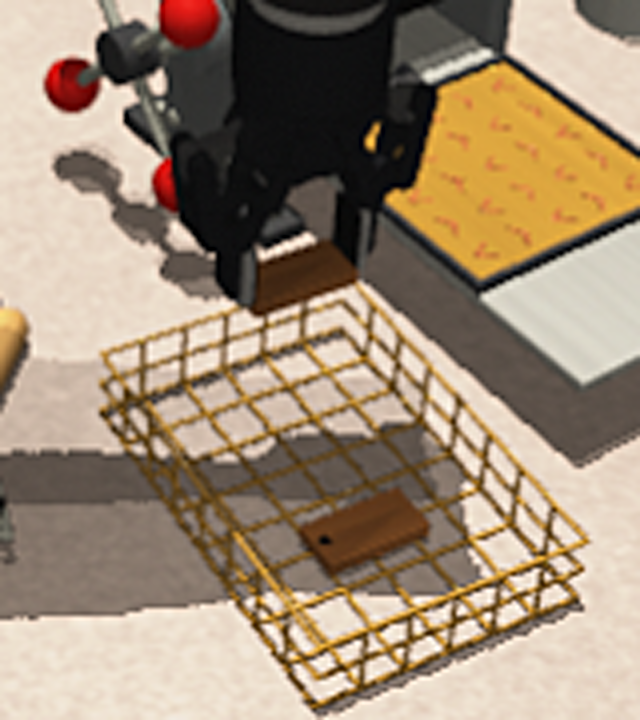

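{"method": "move_arm", "body": {"increments": [{"fingers": 5.0,"x": 3,"y": -0.1,"z": 0,"roll": 0},{"fingers": 5.0,"x": 3,"y": 0,"z": 0,"roll": 0},{"fingers": 5.0,"x": 2.5,"y": 0,"z": 0,"roll": 0},{"fingers": 5.0,"x": 1.3,"y": 0,"z": 0,"roll": 0},{"fingers": 5.0,"x": 0.5,"y": 0,"z": 0,"roll": 0},{"fingers": 5.0,"x": 0.4,"y": 0,"z": 0,"roll": 0},{"fingers": 5.0,"x": 0,"y": 0,"z": 0,"roll": 0}]}}

```text
time: 68.9
position: [0.4021, -0.2703, 0.0154]
eef_rot: [0.474, 0.525, 0.473, -0.525]
force: [-0.7, -0.4, -0.6]
opening: 0.673
```

Run:
```python
from h import *
s=cam("side"); crop(s,300,270,160,150,5,"z6.png")
plan(.402,-.270,.0145,-6)
```

```text
t 68.95 pos [ 0.4021 -0.2703  0.0155] yaw -6.0 q6 1.08 op 0.673 F [-0.1  0.1  0.1]
axisx [ 0.001 -0.001 -1.   ] roll 0.0 then xyz cm [ 0.1  -0.02 -0.03] | without roll [ 0.1  -0.02 -0.03]
```

View pics/z6.png

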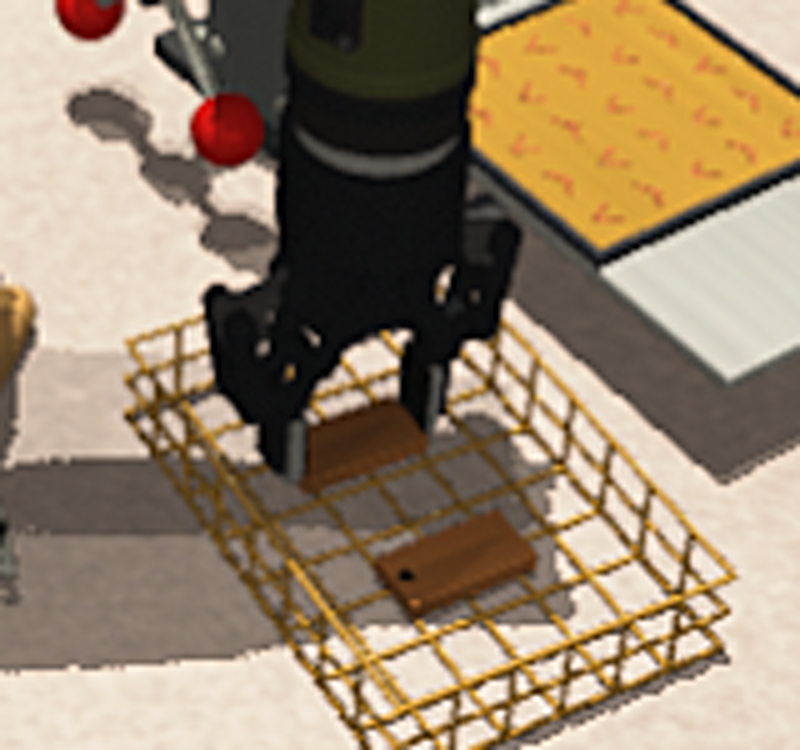

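Release, rise.

{"method": "move_arm", "body": {"increments": [{"fingers": 7.2,"x": 0,"y": 0,"z": 0,"roll": 0},{"fingers": 7.2,"x": 0,"y": 0,"z": 0,"roll": 0},{"fingers": 7.2,"x": 0,"y": 0,"z": 0,"roll": 0},{"fingers": 7.2,"x": -2,"y": 0,"z": 0,"roll": 0},{"fingers": 7.2,"x": -6,"y": 0,"z": 0,"roll": 0},{"fingers": 7.2,"x": -6,"y": 0,"z": 0,"roll": 0},{"fingers": 4.5,"x": -6,"y": 0,"z": 0,"roll": 0},{"fingers": 4.5,"x": -6,"y": 0,"z": 0,"roll": 0},{"fingers": 4.5,"x": -5,"y": 0,"z": 0,"roll": 0},{"fingers": 4.5,"x": 0,"y": 0,"z": 0,"roll": 0}]}}

```text
time: 70.2
position: [0.4036, -0.2713, 0.3293]
eef_rot: [0.476, 0.526, 0.47, -0.525]
force: [0.7, 0.6, -0.0]
opening: 0.527
```

Run:
```python
from h import *
s=cam("side"); crop(s,300,190,160,240,3,"u1.png"); t=cam("top"); cv2.imwrite("pics/u2.png",t["color"])
plan(.6035,-.0575,.28,10)
```

```text
t 70.30 pos [ 0.4017 -0.2701  0.3249] yaw -6.0 q6 1.08 op 0.527 F [-0.4 -0.1 -0.6]
axisx [ 0.001 -0.    -1.   ] roll -16.0 then xyz cm [  4.5   23.56 -17.43] | without roll [  4.5   17.85 -23.24]
```

View pics/u1.png

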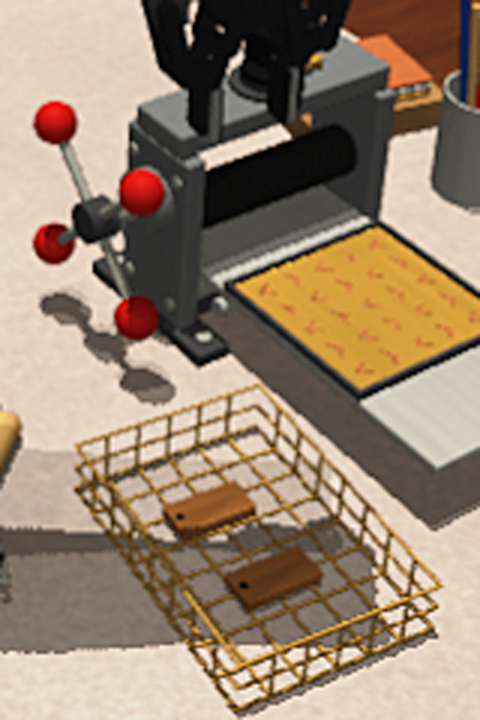

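View pics/u2.png

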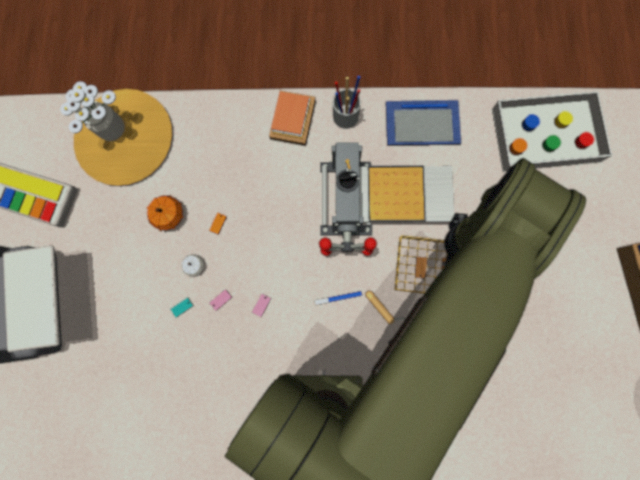

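{"method": "move_arm", "body": {"increments": [{"fingers": 4.5,"x": 0,"y": 3.57,"z": -4.65,"roll": 0},{"fingers": 4.5,"x": 0,"y": 3.57,"z": -4.65,"roll": 0},{"fingers": 4.5,"x": 0,"y": 3.57,"z": -4.65,"roll": 0},{"fingers": 4.5,"x": 0,"y": 3.57,"z": -4.65,"roll": 0},{"fingers": 4.5,"x": 0,"y": 3.57,"z": -4.65,"roll": 0},{"fingers": 4.5,"x": 2,"y": 0,"z": 0,"roll": -8},{"fingers": 4.5,"x": 2,"y": 0,"z": 0,"roll": -8},{"fingers": 4.5,"x": 0,"y": 0,"z": 0,"roll": 0},{"fingers": 4.5,"x": 0,"y": 0,"z": 0,"roll": 0}]}}

```text
time: 71.42
position: [0.6029, -0.0574, 0.2844]
eef_rot: [0.541, 0.455, 0.542, -0.455]
force: [0.1, 0.3, 0.1]
opening: 0.53
```

Run:
```python
from h import *
plan(.6035,-.0575,.215,10)
```

```text
t 71.42 pos [ 0.6029 -0.0574  0.2844] yaw 9.9 q6 1.30 op 0.530 F [0.1 0.3 0.1]
axisx [-0.002  0.    -1.   ] roll -0.1 then xyz cm [6.94 0.07 0.02] | without roll [6.94 0.07 0.02]
```

{"method": "move_arm", "body": {"increments": [{"fingers": 4.5,"x": 3,"y": 0,"z": 0,"roll": 0},{"fingers": 4.5,"x": 2.5,"y": 0,"z": 0,"roll": 0},{"fingers": 4.5,"x": 1,"y": 0,"z": 0,"roll": 0},{"fingers": 4.5,"x": 0.4,"y": 0,"z": 0,"roll": 0},{"fingers": 4.5,"x": 0,"y": 0,"z": 0,"roll": 0},{"fingers": 0.6,"x": 0,"y": 0,"z": 0,"roll": 0},{"fingers": 0.6,"x": 0,"y": 0,"z": 0,"roll": 0},{"fingers": 0.6,"x": 0,"y": 0,"z": 0,"roll": 0},{"fingers": 0.6,"x": 0,"y": 0,"z": 0,"roll": 0}]}}

```text
time: 72.55
position: [0.6043, -0.0573, 0.217]
eef_rot: [0.542, 0.455, 0.541, -0.454]
force: [1.3, 0.8, 6.2]
opening: 0.149
```

Run:
```python
from h import *
s=cam("side")
crop(s,345,150,100,75,8,"k6.png")
plan(.6035,-.0575,.215,10)
```

```text
t 72.60 pos [ 0.6043 -0.0573  0.217 ] yaw 10.0 q6 1.30 op 0.150 F [1.3 0.6 6.2]
axisx [ 0.002 -0.    -1.   ] roll 0.0 then xyz cm [ 0.2  -0.08  0.01] | without roll [ 0.2  -0.08  0.01]
```

View pics/k6.png

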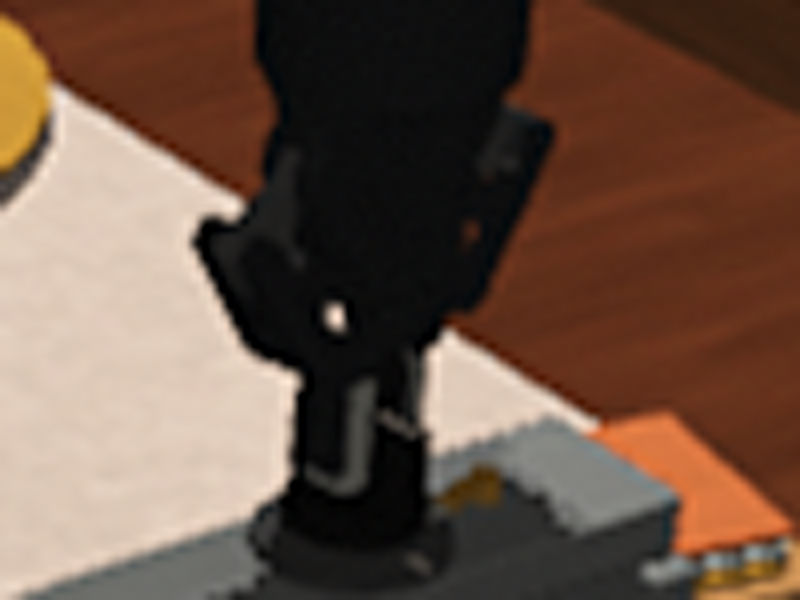

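{"method": "move_arm", "body": {"increments": [{"fingers": 0.6,"x": 0,"y": 0,"z": 0,"roll": -9},{"fingers": 0.6,"x": 0,"y": 0,"z": 0,"roll": -9},{"fingers": 0.6,"x": 0,"y": 0,"z": 0,"roll": -9},{"fingers": 0.6,"x": 0,"y": 0,"z": 0,"roll": -9},{"fingers": 0.6,"x": 0,"y": 0,"z": 0,"roll": -9},{"fingers": 0.6,"x": 0,"y": 0,"z": 0,"roll": -9},{"fingers": 0.6,"x": 0,"y": 0,"z": 0,"roll": -9},{"fingers": 0.6,"x": 0,"y": 0,"z": 0,"roll": -9},{"fingers": 0.6,"x": 0,"y": 0,"z": 0,"roll": -7},{"fingers": 0.6,"x": 0,"y": 0,"z": 0,"roll": 0}]}}

```text
time: 73.85
position: [0.6036, -0.0582, 0.217]
eef_rot: [0.708, 0.005, 0.707, -0.006]
force: [-0.4, -2.6, 6.4]
opening: 0.147
```

{"method": "move_arm", "body": {"increments": [{"fingers": 4.5,"x": 0,"y": 0,"z": 0,"roll": 0},{"fingers": 4.5,"x": 0,"y": 0,"z": 0,"roll": 0},{"fingers": 4.5,"x": 0,"y": 0,"z": 0,"roll": 0},{"fingers": 4.5,"x": -4,"y": 0,"z": 0,"roll": 0},{"fingers": 4.5,"x": -6,"y": 0,"z": 0,"roll": 0},{"fingers": 4.5,"x": -2,"y": 0,"z": -5,"roll": 0},{"fingers": 4.5,"x": 0,"y": 4,"z": -4,"roll": 0},{"fingers": 4.5,"x": 0,"y": 5,"z": -3,"roll": 0},{"fingers": 4.5,"x": 0,"y": 6,"z": 0,"roll": 0},{"fingers": 4.5,"x": 0,"y": 6,"z": 0,"roll": 0},{"fingers": 4.5,"x": 0,"y": 4,"z": 0,"roll": 0},{"fingers": 4.5,"x": 0,"y": 0,"z": 0,"roll": 0}]}}

```text
time: 75.35
position: [0.4873, 0.1973, 0.3353]
eef_rot: [0.707, 0.004, 0.707, -0.004]
force: [0.7, -1.0, -0.8]
opening: 0.528
```

Run:
```python
from h import *
s=cam("side"); t=cam("top")
crop(s,345,150,100,75,8,"k7.png"); cv2.imwrite("pics/v1.png",s["color"]); cv2.imwrite("pics/v2.png",t["color"]); crop(t,310,130,170,180,4,"v3.png")
handle("v4.png",30,60); print(pose()[0],state()["force"],state()["time"])
```

```text
red [318.1 230.2] [312, 224, 13, 14, 143]
red [346.6 253.7] [340, 247, 15, 15, 177]
red [316.8 271. ] [311, 265, 14, 13, 117]
red [344.9 295.5] [338, 289, 14, 14, 155]
30 [342.4 245.3] 35 [343.9 248. ] 40 [345.3 250.9] 45 [346.6 253.8] 50 [347.8 256.8] 55 [348.9 259.9] 
[0.4874603  0.19413999 0.33580006] [ 0.44564685 -0.80664117 -0.20919404] 75.5
```

View pics/k7.png

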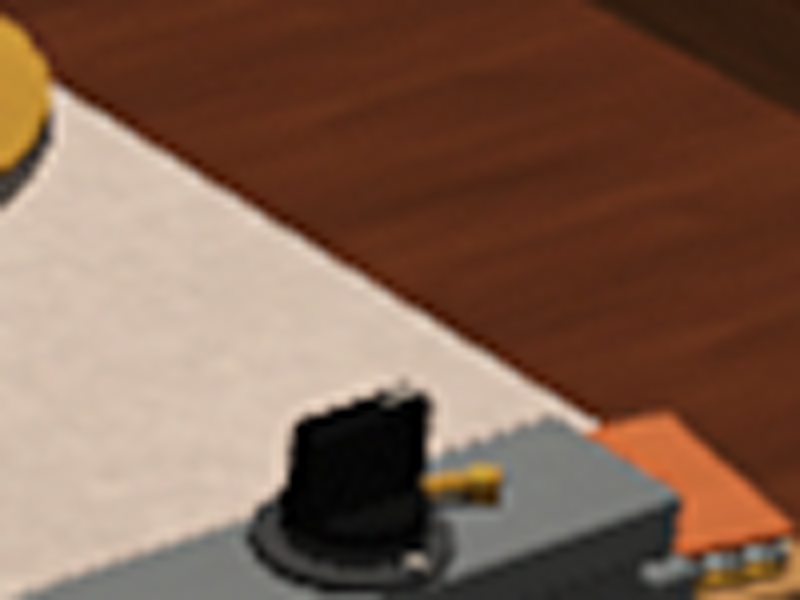

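View pics/v1.png

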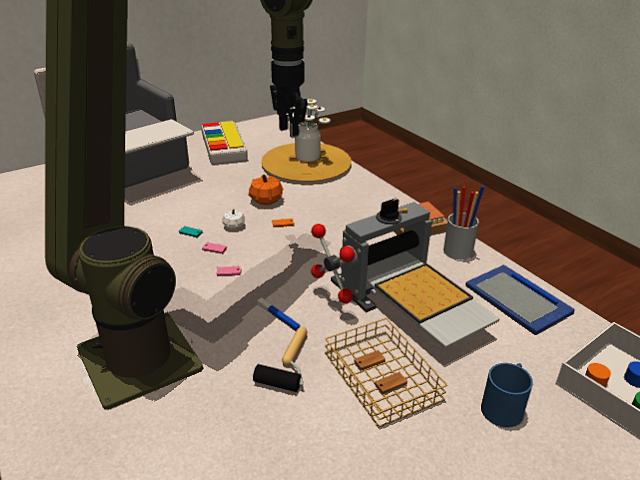

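View pics/v2.png

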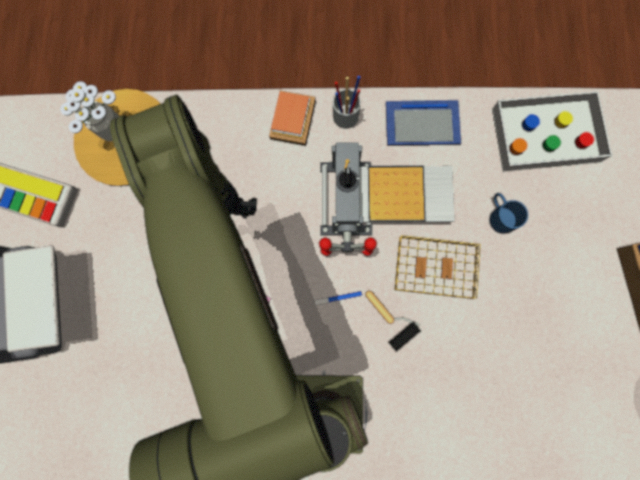

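View pics/v3.png

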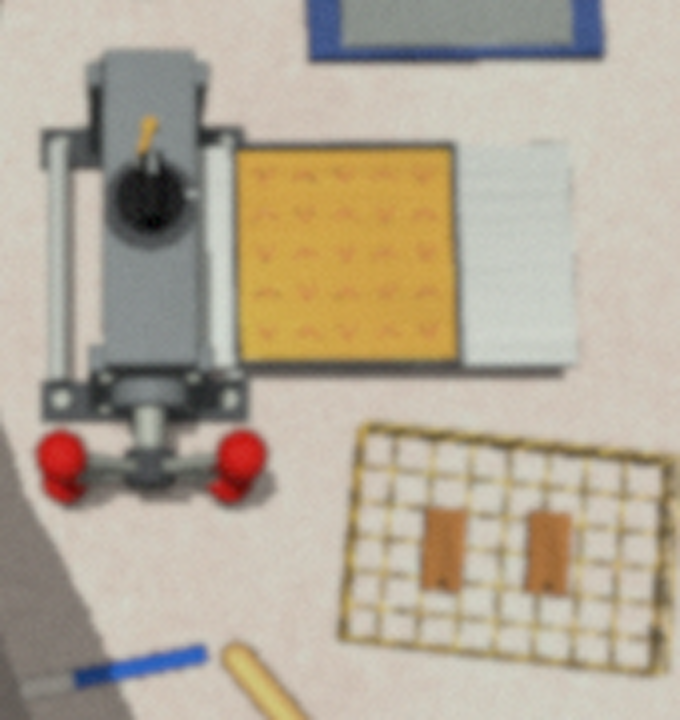

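```bash
python3 -c "
from station import manip; print(manip.sign_off())"
```

```text
the job is handed in; nothing more can be done
None
```

I embossed both wooden tags and handed the job in at about 75.5 s. Only two brown tags were in view in either camera. The orange, pink and turquoise ones were left alone.

- **Pressing:** I laid the tags flat and apart on the plate and turned the knob on. Then I wound the wheel through eight quarter-turn strokes, until the force rose to about 32 N with no further movement at the stop.
- **Unloading:** I took both tags off into the basket, then turned the knob back to off.

**Last checks (both cameras):**
- Both tags lie in the basket and the plate is empty.
- The wheel handles are at the end position and the bed is fully out on the far side.
- The knob bar looks as it did at the start.
- The pumpkins and the mug look unmoved.
- The gripper is clear of everything, with near-zero force.

**Irregularities:**
- The first part of the first wheel stroke was too fast and peaked at about 63 N, within the 120 N wrist limit. I drove the rest more slowly.
- By the end of winding, one tag had been knocked up against the other on the plate. In the picture after the sixth stroke it was still in its place, after it had come out from under the roller. I picked it up there by its ends without trouble.

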